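Turn and mark the row tiles

TASK

The row tiles on the bench are brown face up. Turn every one white face up by pushing it against the step of the plywood marking stand until it tips over onto the stand, and slide it end-on back against the stop, under the marking bar, all tiles lying flat side by side. When they are all there, use the mallet to strike the orange knob so that the bar goes fully down and springs back, then stand the mallet back upright in the middle of its black mat; leave the other things on the bench alone.

Things in the scene. Friction and masses are not known exactly. Their poses are not given: they have to be found in the camera images.
- stand: Fixed plywood platform, 22 mm high, 200 mm deep (x), 400 mm wide (y). Origin on the table under the middle of its front face (the step that tiles are tipped against); x points from that face to the rear, y along it, z up. Green field on top. The steel bar crosses it at x = 130 to 165 mm between two posts at y = -189 and 189 mm (posts 76 mm high above the table, 20 mm wide).
- stop (a point): Foot of the stop's front face, mid-width, on the platform's top; axes as the stand (165, 0, 22 mm in its frame). The dark stop ridge is 12 mm high and runs the platform's whole width. A tile that is home has its end against it, its centre 50 mm in front; three fit side by side, e.g. centres at y = -105, 0, 105 mm; centres must be within 140 mm of mid-width.
- bar (a joint): Travel of the sprung marking bar, m: 0 = up, 0.010 = fully down on its limit. About 3 N starts it, 7 N holds it fully down; it springs back by itself. Aluminium bar 34 mm deep, 350 mm long; at rest its underside is 30 mm above the platform and its top 70 mm above the table, so tiles slide in beneath it; its small marking studs are look only.
- bar_head (a point): Centre of the top of the orange striking knob in the middle of the bar, 34 mm across, 18 mm tall; 88 mm above the table at rest.
- tile0: Two-faced wooden row tile, 100 x 64 x 16 mm, about 0.1 kg. Brown face 100 x 64 mm; white face, green border, 76 x 64 mm: each end has a lip 12 mm long and 6 mm thick flush with the brown face, so brown side up the lips' undersides are 10 mm off the table. Starts flat, brown up. Origin at the centre, x along the length, y along the width, z out of the BROWN face (down once flipped).
- tile1: Two-faced wooden row tile, 100 x 64 x 16 mm, about 0.1 kg. Brown face 100 x 64 mm; white face, green border, 76 x 64 mm: each end has a lip 12 mm long and 6 mm thick flush with the brown face, so brown side up the lips' undersides are 10 mm off the table. Starts flat, brown up. Origin at the centre, x along the length, y along the width, z out of the BROWN face (down once flipped).
- tile2: Two-faced wooden row tile, 100 x 64 x 16 mm, about 0.1 kg. Brown face 100 x 64 mm; white face, green border, 76 x 64 mm: each end has a lip 12 mm long and 6 mm thick flush with the brown face, so brown side up the lips' undersides are 10 mm off the table. Starts flat, brown up. Origin at the centre, x along the length, y along the width, z out of the BROWN face (down once flipped).
- mallet: Wooden mallet, 0.25 kg, standing on the rubber face of its head, handle level. Origin at the centre of that striking face (underside); z up, y along the handle away from the head. Head 46 x 46 mm at the face, 42 x 42 mm above it, 70 mm tall. Handle 18 mm wide, 22 mm tall, y = 21 to 121 mm, middle 37 mm above the face. Balance point y = about 15 mm: hold it close to the head.
- mat: Black rubber mat of the mallet, fixed, 130 x 130 x 4 mm, origin at the centre of its underside (its top is 4 mm above the table).
- punnet: Bystander: empty white plastic punnet; leave it alone. Origin at the centre of its underside.
- tape: Bystander: yellow tape roll lying flat, 76 mm across; leave it alone. Origin at the centre of its underside.
- marker: Bystander: blue marker pen, 130 mm long; leave it alone. Origin at the centre of its underside.
- spray: Bystander: clear bottle with a white cap; leave it alone. Origin at the centre of its underside.
- block: Bystander: brown growing block; leave it alone. Origin at the centre of its underside.
- mug: Bystander: blue mug; leave it alone. Origin at the centre of its underside.
Not all that is in view belongs to the job. What is shaped like the tile2 but purple is not meant.

How it is judged:
On the way, in this order (a step that is already met when the one before it is completed fails the run):
1. every tile lies white face up, flat and end-on against the stop under the bar (angle between each of tile0, tile1, tile2's own z axis and vertical above 3.04 rad and x of tile0 in the frame of stand between 0.102 and 0.122 m and y of tile0 in the frame of stand between -0.14 and 0.14 m and z of each of tile0, tile1, tile2 in the frame of stand below 0.036 m and angle between the x axis of each of tile0, tile1, tile2 and the x axis of stand, either way round below 0.2 rad and x of tile1 in the frame of stand between 0.102 and 0.122 m and y of tile1 in the frame of stand between -0.14 and 0.14 m and x of tile2 in the frame of stand between 0.102 and 0.122 m and y of tile2 in the frame of stand between -0.14 and 0.14 m and linear speed of each of tile0, tile1, tile2 below 0.03 m/s), for 0.2 s.
2. the bar is driven fully down by the mallet while every tile is in place (angle between each of tile0, tile1, tile2's own z axis and vertical above 3.04 rad and x of tile0 in the frame of stand between 0.102 and 0.122 m and y of tile0 in the frame of stand between -0.14 and 0.14 m and z of each of tile0, tile1, tile2 in the frame of stand below 0.036 m and angle between the x axis of each of tile0, tile1, tile2 and the x axis of stand, either way round below 0.2 rad and x of tile1 in the frame of stand between 0.102 and 0.122 m and y of tile1 in the frame of stand between -0.14 and 0.14 m and x of tile2 in the frame of stand between 0.102 and 0.122 m and y of tile2 in the frame of stand between -0.14 and 0.14 m and value of joint bar above 0.008 m and contact force between mallet and bar above 1 N and contact force between each of the arm, the fingers and bar below 0.5 N).
At the end, for the whole second after the job is handed in: Every tile white up, flat (0.1 rad), its end within about 13 mm of the stop, square to it within 0.2 rad, centre within 140 mm of the stand's middle; bar up; mallet upright (0.15 rad) on its mat, head within 40 mm of the mat's centre; all at rest (all of step 1 and value of joint bar below 0.002 m and horizontal distance between mallet and mat below 0.04 m and angle between mallet's own z axis and vertical below 0.15 rad and height (world z) of mallet below 0.01 m and linear speed of mallet below 0.03 m/s); the robot touches nothing.
It fails at once if a bystander is pushed more than 40 mm away (distance of any of punnet, tape, marker, spray, block, mug from where it was at the start of the episode above 0.04 m).
Of tile0, tile1, tile2 only 2 to 3 are there at a start; the rules pass over those that are not, and their reading is None.
At some moment in a run one of tile0, tile1, tile2 may be knocked a few centimetres aside while the robot is not near it.
It also fails if it takes over 210 s, if anything falls off the work surface, if the arm or the gripper's body presses on something with over 40 N, if the wrist force passes 120 N, or if a joint passes its speed limit or range.

ROBOT

A 6-joint arm with a two-finger parallel gripper is mounted at the origin on the work surface. World frame = base frame: x ahead of the robot, y to its left, z up, the work surface at z = 0. Lengths are in m, angles in rad, forces in N, time in s.
With the tool pointing down it reaches from about 0.375 to 0.9 m from the base axis. Payload 3.1 kg.
Tool frame: the origin (TCP) lies at the very end of the fingers, on their centre line; the grasp point (between the pads) lies 19 mm behind it; z points along the fingers, y is the direction in which the jaws open and shut (so a half turn about z gives the same grasp; the last joint's range is limited). The gripper opens to 85 mm and grips with 20 to 120 N. Pads are 22 mm wide; open, the fingers measure 114 mm over their backs; the gripper's body (76 mm by 85 mm) begins 54 mm behind the grasp point. The pads swing forward as they close: fully open they stand 13 mm farther back than shut.
Start: joints at [-1.417, 0.527, 1.433, -0, 1.181, -0.178], TCP at [0.204, -0.591, 0.207] pointing down, gripper open.
Joint ranges: [-3.08, 3.08], [-0.75, 2.2], [0.22, 2.44], [-1.43, 4.57], [0, 2.65], [-2.85, 2.85]. Speed limits (rad/s): [2.79, 2.79, 3.14, 3.14, 3.14, 3.14].

INTERFACE

Orientations are given as a unit quaternion [x, y, z, w].
In Python, from station import * gives the robot as it stands.
- The arm moves only by the tool jog_arm, never from a script. Its argument "motion" is a list of rows, each a list of 5 numbers: the shift along the world's x, y, z in cm, then the turn about the world's z in degrees, then the closure in counts, from 0 (fully open) to 255 (shut). In form: [[tx, ty, tz, yaw, jaw], ...]. A call has 1 to 10 rows; each row shifts and turns the pose as measured when the row begins; what a row does not reach is not made up. A row lasts 1/12 s, in which the tool goes at most 41.7 mm and 7.16 degrees, less where a joint would pass 70% of its speed; a pose out of reach is approached as far as the arm can. A call with a gripper value outside its range is refused whole. The fingers move at their own pace and stop on an object; "squeeze" is the grip in N (left out, the last holds). Time passes only in rows, so rows that do not move let the fingers close. It gives the time, the measured TCP pose, the force and the opening at its end, in the units of the state.
- sense(): the state, without advancing time (a new reading comes with each control period).
- snapshot(name): name is "side" or "top" or "wrist"; returns a dict with "img" (420x560x3 uint8, red, green, blue), "depth" (420x560 float32, m along the optical axis (not along the pixel's ray), 0 where there is no reading), "intrinsics" (3x3 intrinsics, pixels), "eye" and "attitude" of the camera in the world. Camera axes: x right, y down, z forward; pixel columns grow to the right and rows downward; lengths in m; the calibration is good to about 2 mm. A picture is of the moment at which its call begins.
- sign_off(): hands the job in, once; it reports no verdict.
The state is a dict: "t": time; "q": joint angles; "qd": joint speeds; "tau": joint torques, N m; "tcp_pos": TCP position; "tool_rot": TCP orientation; "force": force on the tool from outside, world axes, zero at the start; "ft_torque": the same for the moment, N m; "finger_gap": opening from 0.0 (shut) to 1.0 (fully open).
Only numpy, scipy, OpenCV 4.12 (cv2) and the standard library are available. Lean on these libraries where they do the work, as an engineer would, in place of code of your own. Each camera call takes 0.05 s, during which the arm holds its last target.

## Working session

There is one attempt and no reset: what is moved stays moved. The work goes in short steps, Python scripts to look and compute and a tool call to move; the robot and the scene stay as the last step left them, time stands still between calls to the robot, and variables do not carry over. Pictures are saved under pics/ and viewed, and the job is handed in when it is done.

Besides the shell and the picture viewer there is one more tool, called after "Emit:" by a JSON object that holds its "op" and its "data". jog_arm: Moves the arm, as the interface text tells. Its arguments: {"type":"object","properties":{"motion":{"type":"array","items":{"type":"array","items":{"type":"number"}}},"squeeze":{"type":"number"}},"required":["motion"]}

```bash
mkdir -p pics; ls
cat > h.py <<'E'
from station import *
import numpy as np, cv2
def save(n,name):
    s=snapshot(n); cv2.imwrite(f'pics/{name}.png',s['img'][:,:,::-1]); np.savez(f'pics/{name}.npz',**s); return s
def pts(s):
    d=s['depth'];K=np.array(s['intrinsics']);h,w=d.shape
    u,v=np.meshgrid(np.arange(w),np.arange(h))
    c=np.stack([(u-K[0,2])/K[0,0]*d,(v-K[1,2])/K[1,1]*d,d],-1)
    from scipy.spatial.transform import Rotation as R
    A=np.array(s['attitude'])
    M=A if A.shape==(3,3) else R.from_quat(A).as_matrix()
    return c@M.T+np.array(s['eye'])
E
python3 - <<'E'
from h import *
print(sense())
for n in ['side','top','wrist']:
    s=save(n,n+'0'); print(n,s['eye'],s['attitude'],s['intrinsics'])
E
```

```text
pics
{'t': 0.0, 'q': array([-1.41649974e+00,  5.28490521e-01,  1.43391733e+00, -1.22928648e-06,
        1.18136143e+00, -1.78501232e-01]), 'qd': array([ 0.00088796,  0.00043821, -0.00083021,  0.00133284,  0.00094525,
       -0.001234  ]), 'tau': array([-4.65613684e-04, -4.42351842e+01, -1.78028280e+01, -2.87577777e-04,
        8.45984003e-03,  1.83851419e-06]), 'tcp_pos': array([ 0.20408762, -0.58992976,  0.20641391]), 'tool_rot': array([ 9.86186994e-01,  1.65632210e-01,  1.26024783e-05, -1.08824085e-03]), 'force': array([0.30335072, 0.08366749, 0.10455304]), 'ft_torque': array([-0.00397193,  0.01743787,  0.03166751]), 'finger_gap': 1.002260689411505}
side [-0.16051383 -1.05220989  0.99019936] [ 0.85676775 -0.23462     0.12568848 -0.44170678] [[485.24541438   0.         270.82199746]
 [  0.         485.24541438 207.42054358]
 [  0.           0.           1.        ]]
top [0.13575023 0.03575467 1.97515855] [-0.69281933  0.71412714 -0.06724798  0.07417213] [[533.98135338   0.         275.36045807]
 [  0.         533.98135338 217.3250004 ]
 [  0.           0.           1.        ]]
wrist [ 0.26629063 -0.56882256  0.37218463] [ 0.80738765 -0.57527909 -0.07697832  0.10608247] [[304.1304837    0.         275.91461104]
 [  0.         304.1304837  210.26653265]
 [  0.           0.           1.        ]]
```

View pics/side0.png

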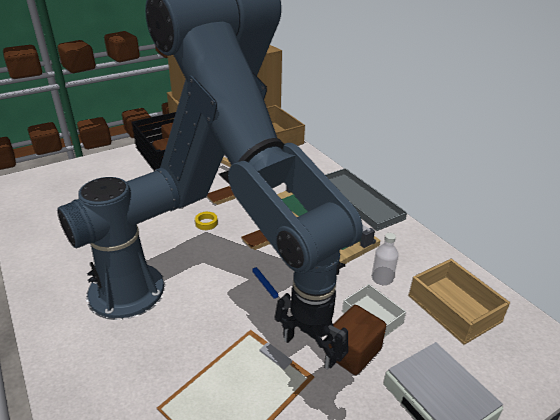

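View pics/top0.png

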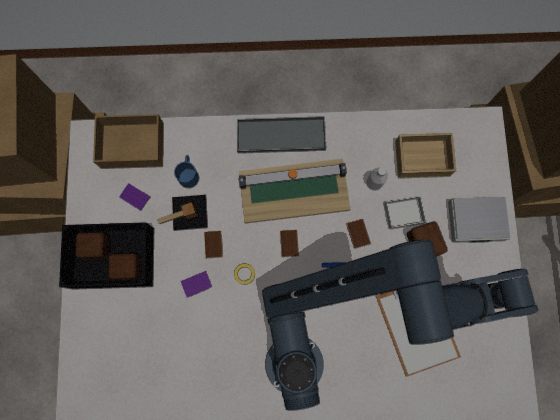

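View pics/wrist0.png

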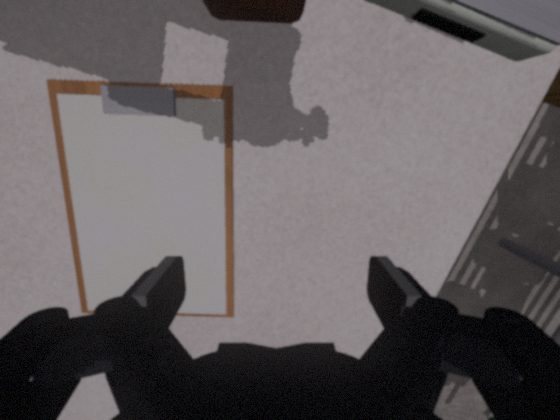

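The top view shows three brown tiles at about (213,244), (289,243) and (359,233). The stand is around (295,190) with the knob at (293,174). The mallet lies on its mat at (190,212), tape at (244,273), marker near (332,265). Purple tiles are decoys.

```bash
cat >> h.py <<'E'
from scipy.spatial.transform import Rotation as R
def ray(s,uv,z):
    K=np.array(s['intrinsics']);A=np.array(s['attitude']);M=A if A.shape==(3,3) else R.from_quat(A).as_matrix()
    uv=np.atleast_2d(uv).astype(float)
    c=np.stack([(uv[:,0]-K[0,2])/K[0,0],(uv[:,1]-K[1,2])/K[1,1],np.ones(len(uv))],-1)@M.T
    e=np.array(s['eye']);return (e+c*((z-e[2])/c[:,2])[:,None])[:,:2]
def load(n): return dict(np.load(f'pics/{n}.npz'))
def blobs(s,mask,z,amin=60,roi=None):
    m=mask.astype(np.uint8)
    if roi: 
        k=np.zeros_like(m);k[roi[1]:roi[3],roi[0]:roi[2]]=1;m=m*k
    cs,_=cv2.findContours(m,cv2.RETR_EXTERNAL,cv2.CHAIN_APPROX_NONE);o=[]
    for c in cs:
        if cv2.contourArea(c)<amin: continue
        w=ray(s,c[:,0,:],z); (cx,cy),(a,b),an=cv2.minAreaRect((w*1000).astype(np.float32))
        if a<b: a,b=b,a;an+=90
        an=(an+90)%180-90
        mm=cv2.moments(c)
        o.append((np.round(ray(s,[[mm['m10']/mm['m00'],mm['m01']/mm['m00']]],z)[0],4),(round(cx,1),round(cy,1)),round(a,1),round(b,1),round(an,1),(round(mm['m10']/mm['m00']),round(mm['m01']/mm['m00']))))
    return o
def hsv(s): return cv2.cvtColor(s['img'],cv2.COLOR_RGB2HSV).astype(int)
E
python3 - <<'E'
from h import *
s=load('top0');H=hsv(s);P=pts(s)
for p in [(213,244),(289,243),(359,233),(293,174),(295,190),(250,215),(188,211),(170,217),(200,200),(244,185),(297,372)]:
    print(p,H[p[1],p[0]],P[p[1],p[0]].round(3))
h,sa,v=H[...,0],H[...,1],H[...,2]
br=(h<14)&(sa>120)&(v<130)
print('brown');[print(x) for x in blobs(s,br,.016,amin=150,roi=(150,150,400,300))]
gr=(h>55)&(h<95)&(sa>60)
print('green');[print(x) for x in blobs(s,gr,.022,roi=(200,150,400,300))]
bl=(v<45)
print('mat');[print(x) for x in blobs(s,bl,.004,amin=200,roi=(150,180,230,250))]
Z=P[...,2]
st=(Z>.014)&(Z<.1)
print('stand');[print(x) for x in blobs(s,st,.022,amin=1500,roi=(220,140,362,228))]
o=(h>4)&(h<16)&(sa>170)&(v>150)
print('knob');[print(x) for x in blobs(s,o,.088,amin=15)]
c=s['img'][140:300,140:400];cv2.imwrite('pics/crop0.png',cv2.resize(c,None,fx=3,fy=3,interpolation=2)[:,:,::-1])
E
```

```text
(213, 244) [  9 164  59] [0.441 0.284 0.013]
(289, 243) [ 12 154  63] [0.436 0.001 0.008]
(359, 233) [ 12 170  57] [ 0.464 -0.259  0.018]
(293, 174) [ 14 177 141] [ 0.68  -0.021  0.086]
(295, 190) [70 93 71] [ 0.636 -0.028  0.019]
(250, 215) [ 20  89 118] [0.544 0.144 0.022]
(188, 211) [ 14 138 107] [0.555 0.366 0.078]
(170, 217) [ 18  93 123] [0.541 0.438 0.046]
(200, 200) [80 51 15] [0.613 0.334 0.004]
(244, 185) [113  33  31] [0.648 0.161 0.069]
(297, 372) [135  11  45] [ 0.001 -0.003  0.348]
brown
(array([0.4406, 0.2837]), (441.1, 283.9), 94.8, 59.9, 2.7, (213, 244))
(array([0.4358, 0.0017]), (436.4, 2.3), 94.6, 58.1, 1.9, (289, 243))
(array([ 0.4643, -0.2567]), (464.3, -255.8), 93.7, 58.9, 13.5, (358, 233))
green
(array([ 0.6409, -0.0218]), (641.2, -22.3), 326.1, 67.7, -84.9, (293, 189))
mat
(array([0.5657, 0.3695]), (567.6, 374.5), 126.1, 125.9, 2.7, (191, 212))
stand
(array([ 0.6342, -0.0238]), (635.0, -26.2), 408.5, 202.4, -84.7, (294, 190))
knob
```

View pics/crop0.png

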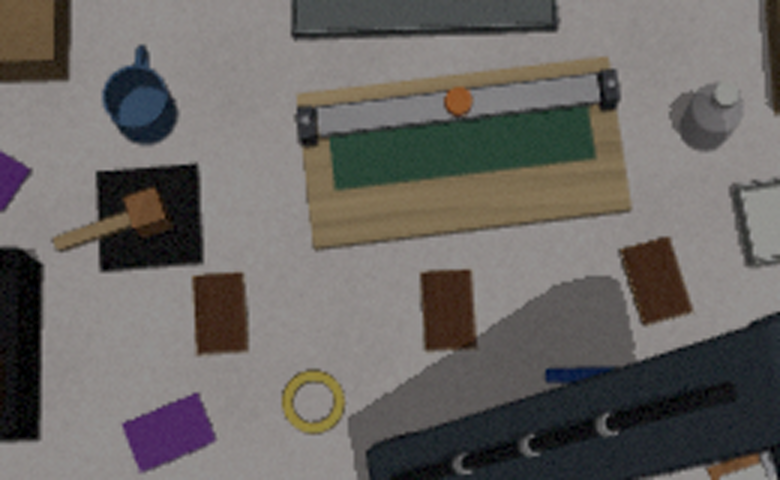

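Run:
```python
from h import *
s=load('top0');H=hsv(s)
h,sa,v=H[...,0],H[...,1],H[...,2]
o=(h>5)&(h<20)&(sa>150)&(v>100)
print('knob',blobs(s,o,.088,amin=10,roi=(270,150,320,190)))
f=ray(s,[[244.7,222.7],[350,210.3],[(140+300/3),140+95/3],[140+606/3,140+58/3]],.022);print(f, np.degrees(np.arctan2(*(f[0]-f[1])))*-1+0, np.linalg.norm(f[0]-f[1]))
print('mid',(f[0]+f[1])/2)
wd=(h>8)&(h<24)&(sa>60)&(v>60)
print('mallet head@.07',blobs(s,(h>8)&(h<16)&(sa>115)&(v>80),.07,amin=20,roi=(150,190,215,235)))
print('handle',blobs(s,(sa>60)&(v>80)&(h>14),.048,amin=20,roi=(150,190,215,235)))
print('tape',ray(s,[[244,273]],.0),'marker',ray(s,[[323,265],[345,266]],.005))
```

```text
knob [(array([ 0.6831, -0.018 ]), (683.1, -17.1), 30.4, 29.3, -1.9, (292, 173))]
[[ 0.5157901   0.16400495]
 [ 0.55057377 -0.23032889]
 [ 0.71390802  0.17840588]
 [ 0.74996834 -0.21118674]] 5.040937535491528 0.3958649801141663
mid [ 0.53318194 -0.03316197]
mallet head@.07 [(array([0.5641, 0.3687]), (564.3, 368.8), 39.5, 39.4, 17.2, (188, 209))]
handle [(array([0.5424, 0.4361]), (541.7, 434.4), 99.6, 19.0, -71.5, (170, 217))]
tape [[0.33069131 0.17137098]] marker [[ 0.35089415 -0.12140642]
 [ 0.34473135 -0.20230183]]
```

Emit:
{"op": "jog_arm", "data": {"motion": [[2,3,0,-1,0],[2,3,0,-1,0],[2,3,0,-1,0],[2,3,0,-1,0],[2,3,0,-1,0],[2,3,0,-0.6,0],[2,3,0,0,0],[2,3,0,0,0],[2,3,0,0,0],[2,3,-1,0,0]]}}

```text
t: 0.98
tcp_pos: [0.4052, -0.2851, 0.195]
tool_rot: [0.994, 0.107, -0.0, 0.002]
force: [1.3, -0.8, -0.1]
finger_gap: 1.002
```

Emit:
{"op": "jog_arm", "data": {"motion": [[2.2,1.9,-3,1,0],[0,0,-3,0,0],[0,0,-3,0,0],[0,0,-3,0,0],[0,0,-2,0,0],[0,0,0,0,0]]}}

```text
t: 1.48
tcp_pos: [0.4329, -0.2564, 0.0515]
tool_rot: [0.992, 0.123, 0.003, 0.003]
force: [0.6, 0.8, -0.4]
finger_gap: 0.999
```

Run:
```python
from h import *
s=sense();print(s['tcp_pos'],s['force']);save('wrist','w1')
```

```text
[ 0.43291798 -0.25637599  0.0515467 ] [ 0.56560669  0.75113604 -0.43214499]
```

View pics/w1.png

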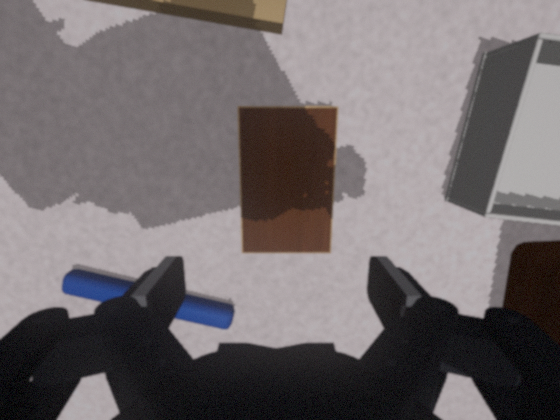

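The wrist view shows the tile square to the jaws at (287,180), and the marker end at (230,315) near the left finger.

```bash
cat >> h.py <<'E'
def tiles_w(s,z=.016,roi=None):
    H=hsv(s);h,sa,v=H[...,0],H[...,1],H[...,2]
    return blobs(s,(h<16)&(sa>120)&(v<140)&(v>35),z,amin=1000,roi=roi)
E
python3 - <<'E'
from h import *
s=load('w1');print(tiles_w(s)); print(ray(s,[[70,280],[232,317],[225,327]],.012))
print(ray(s,[[239,107],[336,107],[243,252],[331,252]],.016))
E
```

```text
[(array([ 0.4663, -0.2583]), (464.5, -256.2), 90.2, 59.3, 13.7, (291, 181))]
[[ 0.35459756 -0.11907244]
 [ 0.35264699 -0.24186267]
 [ 0.34267621 -0.23842848]]
[[ 0.50373615 -0.21482348]
 [ 0.51862755 -0.27399179]
 [ 0.40885173 -0.23845115]
 [ 0.42392553 -0.29922207]]
```

Emit:
{"op": "jog_arm", "data": {"motion": [[-0.4,-0.9,0,0,0],[0,0,-1.5,0,0],[0,0,-1.5,0,0],[0,0,-1,0,0],[0,0,-0.5,0,0],[0,0,0,0,0]]}}

```text
t: 2.03
tcp_pos: [0.4333, -0.2747, 0.0138]
tool_rot: [0.992, 0.122, 0.008, 0.011]
force: [-0.5, 0.0, 0.0]
finger_gap: 0.999
```

Emit:
{"op": "jog_arm", "data": {"motion": [[-0.4,0.9,0,0,0],[0,0,0,0,0],[0,0,0,0,0]]}}

```text
t: 2.28
tcp_pos: [0.4298, -0.2666, 0.0159]
tool_rot: [0.992, 0.122, 0.009, 0.013]
force: [-0.2, -0.7, 0.3]
finger_gap: 1.001
```

Run:
```python
from h import *
s=sense();print(s['tcp_pos'],s['force'],s['tool_rot'],s['qd'])
```

```text
[ 0.42977275 -0.26659557  0.0158869 ] [-0.19245443 -0.70947092  0.30799222] [0.99240874 0.12198508 0.0093609  0.01252604] [ 0.00841141 -0.02041235  0.03536609  0.00187034  0.01988661  0.00442854]
```

Emit:
{"op": "jog_arm", "data": {"motion": [[0,0,-0.7,0,0],[0,0,-0.5,0,0],[0,0,0,0,0]]}}

```text
t: 2.53
tcp_pos: [0.4304, -0.2666, 0.0045]
tool_rot: [0.992, 0.122, 0.01, 0.014]
force: [-0.1, 0.4, 0.4]
finger_gap: 0.999
```

Run:
```python
from h import *
s=sense();print(s['tcp_pos'],s['force'],s['tool_rot'])
```

```text
[ 0.43040604 -0.26663292  0.00450989] [-0.05756708  0.37624398  0.42147484] [0.99233154 0.12242031 0.01026613 0.01363773]
```

Emit:
{"op": "jog_arm", "data": {"motion": [[0,0,-0.7,0,0],[0,0,0,0,0],[0,0,0,0,80],[0,0,0,0,120],[0,0,0,0,120],[0,0,0,0,120],[0,0,0,0,120],[0,0,0,0,120]], "squeeze": 30}}

```text
t: 3.2
tcp_pos: [0.4304, -0.2665, -0.0042]
tool_rot: [0.992, 0.123, 0.01, 0.013]
force: [-0.6, -0.5, 0.2]
finger_gap: 0.531
```

Run:
```python
from h import *
s=sense();print(s['tcp_pos'],s['force'],s['tool_rot'],s['finger_gap']);save('wrist','w2')
```

```text
[ 0.43044745 -0.26653906 -0.00418834] [-0.63898246 -0.53893681  0.21607846] [0.99232235 0.12257525 0.00989154 0.01318394] 0.5308234641196248
```

View pics/w2.png

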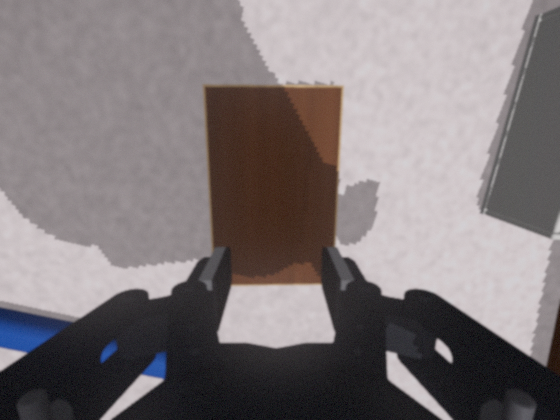

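Run:
```python
from h import *
s=load('w2');P=pts(s)
for p in [(218,250),(215,258),(222,262),(336,250),(345,262),(275,200),(275,278),(275,295),(100,240),(207,285)]: print(p,P[p[1],p[0]].round(4), s['img'][p[1],p[0]])
```

```text
(218, 250) [ 0.4336 -0.2368  0.0285] [85 83 86]
(215, 258) [ 0.4335 -0.2369  0.0377] [87 85 89]
(222, 262) [ 0.4348 -0.2405  0.0429] [40 35 38]
(336, 250) [ 0.4468 -0.2904  0.0295] [90 89 90]
(345, 262) [ 0.4443 -0.2939  0.036 ] [68 64 67]
(275, 200) [ 0.4604 -0.2579  0.0152] [61 36 18]
(275, 278) [ 0.4198 -0.268   0.016 ] [113  79  63]
(275, 295) [ 4.013e-01 -2.731e-01 -3.000e-04] [198 190 192]
(100, 240) [ 0.4115 -0.1694 -0.0015] [149 141 142]
(207, 285) [ 0.4315 -0.2377  0.0581] [102 100 103]
```

Emit:
{"op": "jog_arm", "data": {"motion": [[0,0,0,0,0],[0,0,0,0,0],[0,0,0,0,0],[0,0,0,0,0],[0,0,0,0,0],[0,0,0,0,0]]}}

```text
t: 3.75
tcp_pos: [0.4307, -0.2667, -0.0038]
tool_rot: [0.992, 0.123, 0.01, 0.014]
force: [-0.0, 0.0, -0.4]
finger_gap: 0.996
```

Run:
```python
from h import *
s=save('wrist','w3');P=pts(s);q=sense();print(q['tcp_pos'],q['finger_gap'])
c=s['img'];I=(c.max(2)<110)&(P[...,2]>.005)&(P[...,2]<.05)
n=np.argwhere(I&(np.arange(420)[:,None]>200)); 
for r in n[np.argsort(P[n[:,0],n[:,1],2])][:600:30]: print(r[::-1],P[r[0],r[1]].round(4))
```

```text
[ 0.43064252 -0.26676233 -0.00380132] 0.9967967322832809
[485 213] [ 0.4786 -0.3725  0.005 ]
[190 348] [ 0.3587 -0.2314  0.0053]
[488 203] [ 0.4842 -0.3715  0.0055]
[556 322] [ 0.4255 -0.4426  0.0057]
[ 16 314] [ 0.3598 -0.1322  0.006 ]
[ 19 316] [ 0.3591 -0.1341  0.0062]
[558 319] [ 0.428  -0.4419  0.0065]
[558 317] [ 0.4293 -0.441   0.0067]
[489 212] [ 0.4798 -0.3728  0.007 ]
[ 18 316] [ 0.36   -0.1344  0.0074]
[ 17 317] [ 0.3594 -0.1341  0.0077]
[558 327] [ 0.4236 -0.4427  0.0079]
[ 21 318] [ 0.3598 -0.1367  0.0083]
[494 203] [ 0.4851 -0.3722  0.0086]
[190 353] [ 0.3584 -0.2324  0.009 ]
[495 202] [ 0.4857 -0.3719  0.0093]
[494 207] [ 0.4831 -0.3722  0.0097]
[ 10 319] [ 0.3594 -0.1323  0.0101]
[559 332] [ 0.4217 -0.4415  0.0105]
[  3 320] [ 0.3586 -0.1292  0.0109]
```

View pics/w3.png

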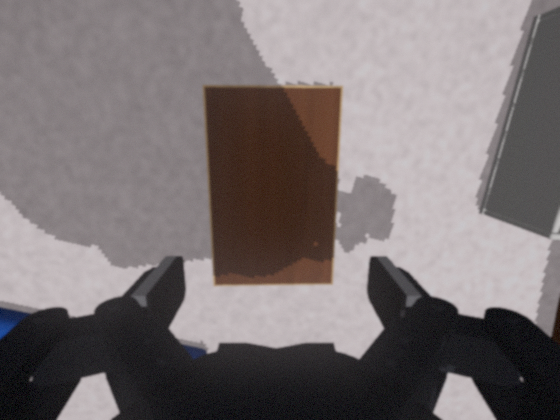

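Run:
```python
from h import *
s=load('w3');P=pts(s)
for p in [(165,258),(175,258),(181,262),(170,262),(160,265),(377,258),(385,262),(372,265),(181,275),(181,285)]: print(p,P[p[1],p[0]].round(4), s['depth'][p[1],p[0]])
print(s['eye'])
```

```text
(165, 258) [ 0.4287 -0.216   0.0381] 0.1324779
(175, 258) [ 0.4293 -0.22    0.0371] 0.13364752
(181, 262) [ 0.4266 -0.2223  0.0343] 0.13721749
(170, 262) [ 0.4288 -0.2191  0.0409] 0.13002697
(160, 265) [ 0.4285 -0.2162  0.0448] 0.12608913
(377, 258) [ 0.4513 -0.3053  0.0414] 0.13186003
(385, 262) [ 0.4513 -0.3079  0.0441] 0.12943749
(372, 265) [ 0.4472 -0.3049  0.04  ] 0.1341172
(181, 275) [ 0.4209 -0.2236  0.0354] 0.13756488
(181, 285) [ 0.4168 -0.2247  0.0368] 0.13725047
[ 0.49048361 -0.24665815  0.16287603]
```

Emit:
{"op": "jog_arm", "data": {"motion": [[0,0,-0.5,0,0],[0,0,-0.4,0,0],[0,0,0,0,0]]}}

```text
t: 4.05
tcp_pos: [0.4308, -0.2669, -0.0134]
tool_rot: [0.992, 0.123, 0.01, 0.014]
force: [0.1, 0.4, -0.2]
finger_gap: 0.997
```

Emit:
{"op": "jog_arm", "data": {"motion": [[0,0,-0.3,0,0],[0,0,0,0,0],[0,0,-0.3,0,0],[0,0,0,0,0]]}}

```text
t: 4.38
tcp_pos: [0.4305, -0.2666, -0.0208]
tool_rot: [0.992, 0.123, 0.01, 0.013]
force: [-0.4, 0.4, -0.5]
finger_gap: 1.0
```

Emit:
{"op": "jog_arm", "data": {"motion": [[0,0,0,0,50],[0,0,0,0,80],[0,0,0,0,110],[0,0,0,0,110],[0,0,0,0,110],[0,0,0,0,110]]}}

```text
t: 4.88
tcp_pos: [0.4304, -0.2665, -0.0206]
tool_rot: [0.992, 0.123, 0.01, 0.013]
force: [0.0, 0.9, -0.6]
finger_gap: 0.736
```

Run:
```python
from h import *
s=save('wrist','w4');P=pts(s);q=sense();print(q['tcp_pos'],q['finger_gap'],q['force'])
```

```text
[ 0.43038859 -0.26647696 -0.02056899] 0.7363271943349675 [-0.80275293  0.70761189 -0.56764313]
```

View pics/w4.png

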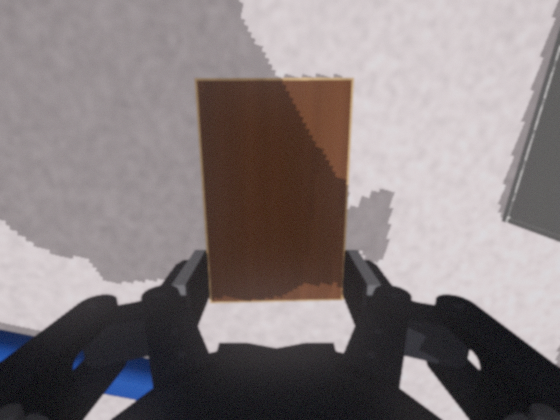

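The jaws have stopped on the tile (0.736). I'll lift to test.

Emit:
{"op": "jog_arm", "data": {"motion": [[0,0,1,0,110],[0,0,1,0,110],[0,0,1,0,110],[0,0,0,0,110],[0,0,0,0,110]], "squeeze": 40}}

```text
t: 5.35
tcp_pos: [0.4303, -0.2664, 0.0129]
tool_rot: [0.992, 0.123, 0.01, 0.013]
force: [0.8, -0.3, -0.9]
finger_gap: 0.73
```

Run:
```python
from h import *
s=save('wrist','w5');P=pts(s);q=sense();print(q['tcp_pos'],q['finger_gap'],q['force'],q['tool_rot'])
for p in [(275,90),(275,150),(275,200),(275,260),(275,290)]: print(p,P[p[1],p[0]].round(4))
s=save('side','s5')
```

```text
[ 0.43048935 -0.26658216  0.01284851] 0.7328983580548913 [ 0.0703374  -0.34910792 -0.86928694] [0.99231137 0.12261167 0.01012069 0.01349419]
(275, 90) [ 0.5075 -0.2455  0.0495]
(275, 150) [ 0.4845 -0.2513  0.0478]
(275, 200) [ 0.4635 -0.2565  0.0482]
(275, 260) [ 0.436  -0.2634  0.0487]
(275, 290) [ 0.4213 -0.267   0.049 ]
```

View pics/s5.png

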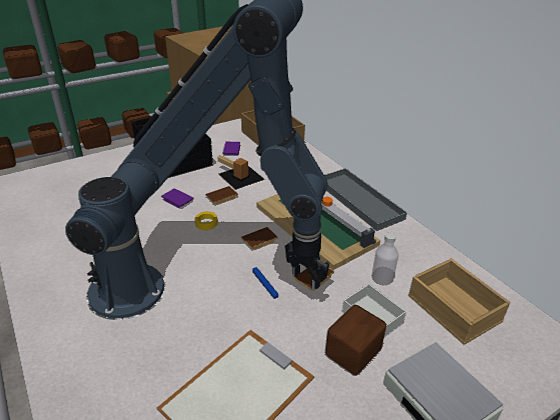

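View pics/w5.png

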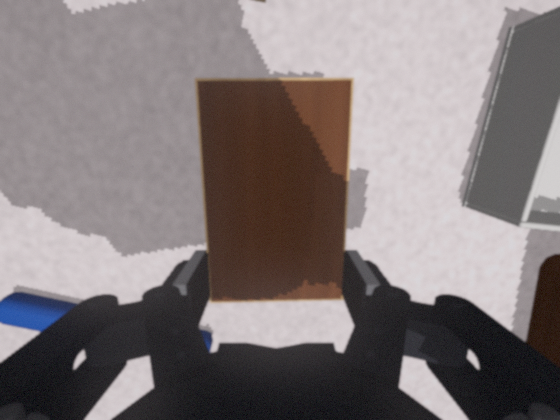

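Emit:
{"op": "jog_arm", "data": {"motion": [[0.4,2,0,-1.5,110],[0.4,2,0,-1.5,110],[0.4,2,0,-1.5,110],[0.4,2,0,-1.5,110],[0.3,2,0,-1.5,110],[0,0,0,0,110],[0,0,0,0,110]]}}

```text
t: 6.03
tcp_pos: [0.4496, -0.1647, 0.0113]
tool_rot: [0.998, 0.053, 0.009, 0.015]
force: [0.5, -0.0, -1.0]
finger_gap: 0.73
```

```bash
cat >> h.py <<'E'
O=np.array([.533,-.033]);YAW=np.radians(5.1)
X=np.array([np.cos(YAW),np.sin(YAW)]);Y=np.array([-X[1],X[0]])
def st(p): p=np.array(p)[:2]-O; return np.array([p@X,p@Y]).round(4)
def w(x,y): return (O+x*X+y*Y).round(4)
def q():
    s=sense();r=s['tool_rot'];m=R.from_quat(r).as_matrix()
    print('t',round(s['t'],2),'tcp',s['tcp_pos'].round(4),'st',st(s['tcp_pos']),'yaw',np.degrees(np.arctan2(m[1,0],m[0,0])).round(1),'z',m[:,2].round(3),'F',s['force'].round(1),'gap',round(float(s['finger_gap']),3))
E
python3 -c "
from h import *
q()"
```

```text
t 6.03 tcp [ 0.4496 -0.1647  0.0113] st [-0.0947 -0.1237] yaw 6.1 z [ 0.019 -0.028 -0.999] F [ 0.5 -0.  -1. ] gap 0.73
```

Emit:
{"op": "jog_arm", "data": {"motion": [[0,1.8,0,-1,110],[0,0,-1,0,110],[0,0,-0.9,0,110],[0,0,0,0,110],[0,0,0,0,110]]}}

```text
t: 6.45
tcp_pos: [0.451, -0.1498, -0.009]
tool_rot: [0.999, 0.043, 0.01, 0.016]
force: [0.5, 0.2, -1.3]
finger_gap: 0.73
```

```bash
python3 -c "
from h import *
q();s=save('wrist','w6');P=pts(s)
for p in [(275,90),(275,150),(275,200),(275,260),(275,290)]: print(p,P[p[1],p[0]].round(4))
"
```

```text
t 6.45 tcp [ 0.451  -0.1498 -0.009 ] st [-0.092  -0.1091] yaw 5.0 z [ 0.021 -0.031 -0.999] F [ 0.5  0.2 -1.3] gap 0.73
(275, 90) [ 0.5306 -0.1413  0.0268]
(275, 150) [ 0.5069 -0.1433  0.0274]
(275, 200) [ 0.4854 -0.1452  0.027 ]
(275, 260) [ 0.457  -0.1476  0.0266]
(275, 290) [ 0.4417 -0.1489  0.0265]
```

View pics/w6.png

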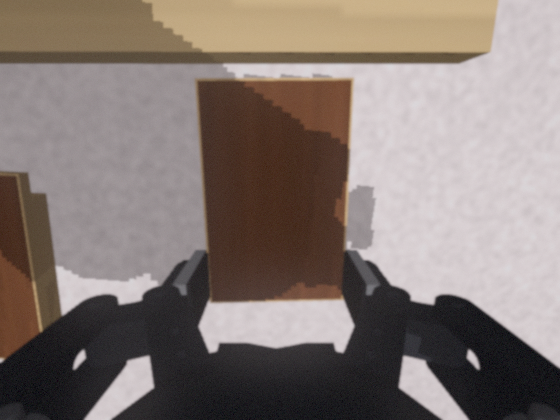

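Emit:
{"op": "jog_arm", "data": {"motion": [[0.2,0,-0.9,0,110],[0.5,0,0,0,110],[0,0,0,0,110],[0,0,0,0,110]]}}

```text
t: 6.83
tcp_pos: [0.4592, -0.152, -0.0187]
tool_rot: [0.999, 0.042, 0.01, 0.016]
force: [-0.4, 0.0, -0.8]
finger_gap: 0.732
```

```bash
python3 -c "
from h import *
q()
"
```

```text
t 6.83 tcp [ 0.4592 -0.152  -0.0187] st [-0.0841 -0.112 ] yaw 4.8 z [ 0.022 -0.031 -0.999] F [-0.4  0.  -0.8] gap 0.732
```

Emit:
{"op": "jog_arm", "data": {"motion": [[0.3,0.03,0,0,110],[0,0,0,0,110]]}}

```text
t: 7.0
tcp_pos: [0.462, -0.1516, -0.0187]
tool_rot: [0.999, 0.042, 0.01, 0.016]
force: [-0.4, -0.6, -0.3]
finger_gap: 0.73
```

```bash
python3 -c "
from h import *
q()
"
```

```text
t 7.0 tcp [ 0.462  -0.1516 -0.0187] st [-0.0812 -0.1119] yaw 4.8 z [ 0.021 -0.031 -0.999] F [-0.4 -0.6 -0.3] gap 0.73
```

Emit:
{"op": "jog_arm", "data": {"motion": [[0.3,0.03,0,0,110],[0,0,0,0,110],[0.2,0.02,0,0,110],[0,0,0,0,110]]}}

```text
t: 7.33
tcp_pos: [0.4614, -0.1493, -0.0189]
tool_rot: [0.999, 0.042, 0.004, 0.013]
force: [0.5, 0.4, -0.4]
finger_gap: 0.734
```

```bash
python3 -c "
from h import *
q();save('wrist','w7')
"
```

```text
t 7.33 tcp [ 0.4614 -0.1493 -0.0189] st [-0.0816 -0.1095] yaw 4.8 z [ 0.009 -0.026 -1.   ] F [ 0.5  0.4 -0.4] gap 0.734
```

View pics/w7.png

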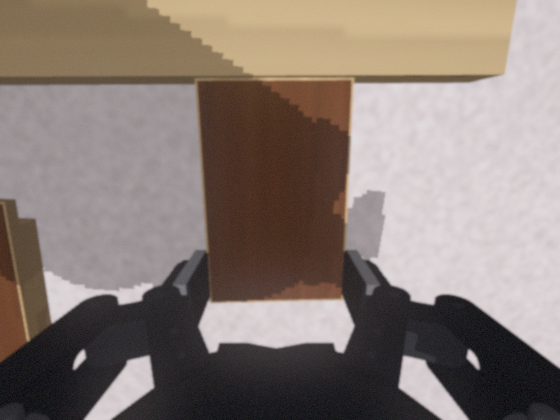

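Emit:
{"op": "jog_arm", "data": {"motion": [[0,0,1,0,110],[0.1,0,0.9,0,110],[0.3,0.03,1,0,110],[0.3,0.03,0.9,0,110],[0,0,0,0,110]]}}

```text
t: 7.8
tcp_pos: [0.4722, -0.1493, 0.0238]
tool_rot: [0.999, 0.042, 0.008, 0.015]
force: [-0.3, -0.8, -1.4]
finger_gap: 0.728
```

```bash
python3 -c "
from h import *
q();save('wrist','w8')
"
```

```text
t 7.8 tcp [ 0.4722 -0.1493  0.0238] st [-0.0709 -0.1105] yaw 4.8 z [ 0.016 -0.029 -0.999] F [-0.3 -0.8 -1.4] gap 0.728
```

View pics/w8.png

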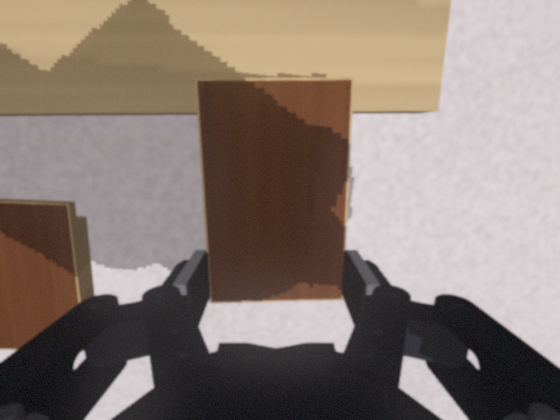

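The tile stays rigid in the grip. I'll raise it clear and ease the jaws, so it swings nose-down about the pads.

Emit:
{"op": "jog_arm", "data": {"motion": [[-1.5,0,1.5,0,110],[-1.5,0,1.5,0,110],[0,0,1.5,0,110],[0,0,0.5,0,110],[0,0,0,0,75],[0,0,0,0,75]], "squeeze": 20}}

```text
t: 8.35
tcp_pos: [0.4417, -0.149, 0.0754]
tool_rot: [0.999, 0.043, 0.009, 0.015]
force: [0.0, 0.2, -0.9]
finger_gap: 0.731
```

```bash
cat >> h.py <<'E'
def tilt(name):
    s=save('wrist',name);P=pts(s)
    a=P[100:281:20,275]; print('prof',[(round(float(st(p)[0]),3),round(float(p[2]),3)) for p in a])
E
python3 -c "
from h import *
q();tilt('w9')
"
```

```text
t 8.35 tcp [ 0.4417 -0.149   0.0754] st [-0.1013 -0.1074] yaw 4.9 z [ 0.019 -0.03  -0.999] F [ 0.   0.2 -0.9] gap 0.731
prof [(-0.025, 0.111), (-0.033, 0.111), (-0.041, 0.112), (-0.049, 0.111), (-0.058, 0.111), (-0.067, 0.112), (-0.076, 0.11), (-0.085, 0.112), (-0.095, 0.112), (-0.105, 0.111)]
```

Emit:
{"op": "jog_arm", "data": {"motion": [[0,0,0,0,72],[0,0,0,0,72],[0,0,0,0,71],[0,0,0,0,71]]}}

```text
t: 8.73
tcp_pos: [0.4414, -0.1484, 0.0728]
tool_rot: [0.999, 0.043, 0.007, 0.014]
force: [0.8, -0.2, 0.4]
finger_gap: 0.732
```

```bash
python3 -c "
from h import *
q();tilt('w10')
"
```

```text
t 8.73 tcp [ 0.4414 -0.1484  0.0728] st [-0.1015 -0.1068] yaw 4.9 z [ 0.016 -0.028 -0.999] F [ 0.8 -0.2  0.4] gap 0.732
prof [(-0.025, 0.108), (-0.033, 0.109), (-0.041, 0.108), (-0.049, 0.11), (-0.058, 0.109), (-0.067, 0.109), (-0.075, 0.11), (-0.085, 0.109), (-0.095, 0.108), (-0.105, 0.109)]
```

Emit:
{"op": "jog_arm", "data": {"motion": [[0,0,0,0,70],[0,0,0,0,70],[0,0,0,0,70]]}}

```text
t: 9.03
tcp_pos: [0.4412, -0.1483, 0.0722]
tool_rot: [0.999, 0.043, 0.007, 0.014]
force: [0.9, -0.5, 0.0]
finger_gap: 0.734
```

```bash
python3 -c "
from h import *
q();tilt('w11')
"
```

```text
t 9.03 tcp [ 0.4412 -0.1483  0.0722] st [-0.1017 -0.1067] yaw 5.0 z [ 0.014 -0.027 -1.   ] F [ 0.9 -0.5  0. ] gap 0.734
prof [(-0.025, 0.106), (-0.033, 0.106), (-0.041, 0.108), (-0.049, 0.108), (-0.058, 0.106), (-0.067, 0.108), (-0.076, 0.108), (-0.085, 0.108), (-0.095, 0.108), (-0.105, 0.108)]
```

Emit:
{"op": "jog_arm", "data": {"motion": [[0,0,0,0,69],[0,0,0,0,69],[0,0,0,0,69]]}}

```text
t: 9.33
tcp_pos: [0.4412, -0.1483, 0.0723]
tool_rot: [0.999, 0.043, 0.007, 0.014]
force: [0.2, -0.3, -2.2]
finger_gap: 0.726
```

```bash
python3 -c "
from h import *
q();tilt('w12')
"
```

```text
t 9.33 tcp [ 0.4412 -0.1483  0.0723] st [-0.1016 -0.1067] yaw 5.0 z [ 0.015 -0.027 -1.   ] F [ 0.2 -0.3 -2.2] gap 0.726
prof [(-0.025, 0.108), (-0.033, 0.107), (-0.041, 0.108), (-0.049, 0.107), (-0.058, 0.108), (-0.067, 0.108), (-0.076, 0.108), (-0.086, 0.108), (-0.095, 0.108), (-0.105, 0.108)]
```

Emit:
{"op": "jog_arm", "data": {"motion": [[0,0,0,0,68],[0,0,0,0,68],[0,0,0,0,68]]}}

```text
t: 9.63
tcp_pos: [0.4413, -0.1483, 0.0724]
tool_rot: [0.999, 0.043, 0.007, 0.014]
force: [0.6, 0.2, -0.8]
finger_gap: 0.734
```

```bash
python3 -c "
from h import *
q();tilt('w13')
"
```

```text
t 9.63 tcp [ 0.4413 -0.1483  0.0724] st [-0.1016 -0.1067] yaw 5.0 z [ 0.015 -0.027 -1.   ] F [ 0.6  0.2 -0.8] gap 0.734
prof [(-0.025, 0.107), (-0.033, 0.107), (-0.041, 0.108), (-0.049, 0.108), (-0.058, 0.107), (-0.067, 0.108), (-0.076, 0.108), (-0.085, 0.108), (-0.095, 0.108), (-0.105, 0.108)]
```

Emit:
{"op": "jog_arm", "data": {"motion": [[0,0,0,0,67],[0,0,0,0,67],[0,0,0,0,67]]}}

```text
t: 9.93
tcp_pos: [0.4413, -0.1484, 0.0724]
tool_rot: [0.999, 0.043, 0.007, 0.014]
force: [0.5, -0.5, -1.3]
finger_gap: 0.739
```

```bash
python3 -c "
from h import *
q();tilt('w14')
"
```

```text
t 9.93 tcp [ 0.4413 -0.1484  0.0724] st [-0.1016 -0.1068] yaw 5.0 z [ 0.015 -0.028 -1.   ] F [ 0.5 -0.5 -1.3] gap 0.739
prof [(-0.025, 0.107), (-0.033, 0.109), (-0.041, 0.109), (-0.049, 0.108), (-0.058, 0.108), (-0.067, 0.108), (-0.076, 0.108), (-0.085, 0.108), (-0.095, 0.108), (-0.105, 0.108)]
```

Emit:
{"op": "jog_arm", "data": {"motion": [[0,0,0,0,66],[0,0,0,0,66]]}}

```text
t: 10.15
tcp_pos: [0.4413, -0.1483, 0.0724]
tool_rot: [0.999, 0.043, 0.007, 0.014]
force: [0.2, 0.3, -0.9]
finger_gap: 0.744
```

```bash
python3 -c "
from h import *
q();tilt('w15')
"
```

```text
t 10.15 tcp [ 0.4413 -0.1483  0.0724] st [-0.1016 -0.1067] yaw 5.0 z [ 0.015 -0.028 -1.   ] F [ 0.2  0.3 -0.9] gap 0.744
prof [(-0.025, 0.108), (-0.033, 0.109), (-0.041, 0.11), (-0.049, 0.108), (-0.058, 0.108), (-0.067, 0.107), (-0.076, 0.108), (-0.085, 0.108), (-0.095, 0.109), (-0.105, 0.109)]
```

Emit:
{"op": "jog_arm", "data": {"motion": [[0,0,0,0,65],[0,0,0,0,65]]}}

```text
t: 10.37
tcp_pos: [0.4413, -0.1483, 0.0724]
tool_rot: [0.999, 0.043, 0.007, 0.014]
force: [0.4, -0.1, -0.4]
finger_gap: 0.742
```

```bash
python3 -c "
from h import *
q();tilt('w16')
"
```

```text
t 10.37 tcp [ 0.4413 -0.1483  0.0724] st [-0.1016 -0.1067] yaw 5.0 z [ 0.015 -0.028 -1.   ] F [ 0.4 -0.1 -0.4] gap 0.742
prof [(-0.025, 0.108), (-0.033, 0.109), (-0.041, 0.108), (-0.049, 0.108), (-0.058, 0.108), (-0.067, 0.108), (-0.075, 0.11), (-0.085, 0.109), (-0.095, 0.108), (-0.105, 0.109)]
```

Emit:
{"op": "jog_arm", "data": {"motion": [[0,0,0,0,64],[0,0,0,0,64]]}}

```text
t: 10.58
tcp_pos: [0.4415, -0.1484, 0.0724]
tool_rot: [0.999, 0.043, 0.007, 0.014]
force: [-0.1, -0.3, -0.7]
finger_gap: 0.748
```

```bash
python3 -c "
from h import *
q();tilt('w17')
"
```

```text
t 10.58 tcp [ 0.4415 -0.1484  0.0724] st [-0.1014 -0.1068] yaw 4.9 z [ 0.015 -0.028 -0.999] F [-0.1 -0.3 -0.7] gap 0.748
prof [(-0.014, -0.002), (-0.029, 0.001), (-0.042, 0.051), (-0.053, 0.061), (-0.064, 0.071), (-0.073, 0.081), (-0.082, 0.088), (-0.09, 0.095), (-0.097, 0.103), (-0.105, 0.109)]
```

Emit:
{"op": "jog_arm", "data": {"motion": [[0,0,0,0,64]]}}

```text
t: 10.72
tcp_pos: [0.4416, -0.1485, 0.0725]
tool_rot: [0.999, 0.043, 0.007, 0.014]
force: [0.4, 0.9, -0.0]
finger_gap: 0.745
```

```bash
python3 -c "
from h import *
q();tilt('w18')
"
```

```text
t 10.72 tcp [ 0.4416 -0.1485  0.0725] st [-0.1013 -0.1069] yaw 4.9 z [ 0.016 -0.028 -0.999] F [ 0.4  0.9 -0. ] gap 0.745
prof [(-0.014, -0.0), (-0.029, -0.001), (-0.043, -0.0), (-0.059, -0.001), (-0.074, -0.001), (-0.088, 0.011), (-0.1, 0.025), (-0.112, 0.034), (-0.124, 0.042), (-0.134, 0.052)]
```

View pics/w18.png

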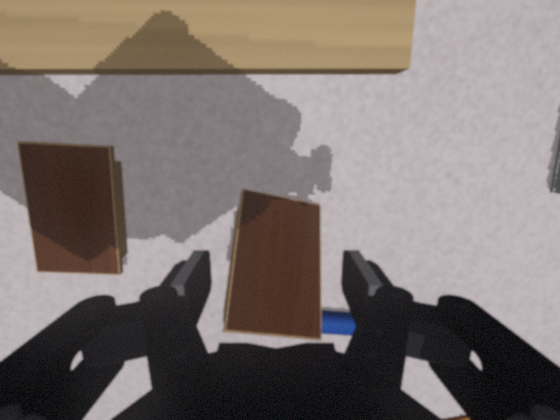

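The tile slipped out and is falling nose-down. I'll let it settle and look.

Emit:
{"op": "jog_arm", "data": {"motion": [[0,0,1,0,0],[0,0,1,0,0],[0,0,1,0,0],[0,0,1,0,0],[0,0,0,0,0],[0,0,0,0,0]]}}

```text
t: 11.27
tcp_pos: [0.441, -0.1483, 0.1137]
tool_rot: [0.999, 0.043, 0.007, 0.014]
force: [0.2, 1.0, -1.1]
finger_gap: 1.004
```

```bash
python3 -c "
from h import *
q();s=save('wrist','w19');[print(x) for x in tiles_w(s)]
"
```

```text
t 11.27 tcp [ 0.441  -0.1483  0.1137] st [-0.1019 -0.1066] yaw 4.9 z [ 0.014 -0.027 -1.   ] F [ 0.2  1.  -1.1] gap 1.004
(array([ 0.4046, -0.1527]), (400.0, -150.8), 90.9, 54.4, -2.4, (275, 244))
(array([ 0.4477, -0.0021]), (448.7, -0.4), 53.5, 52.8, -88.9, (105, 185))
```

View pics/w19.png

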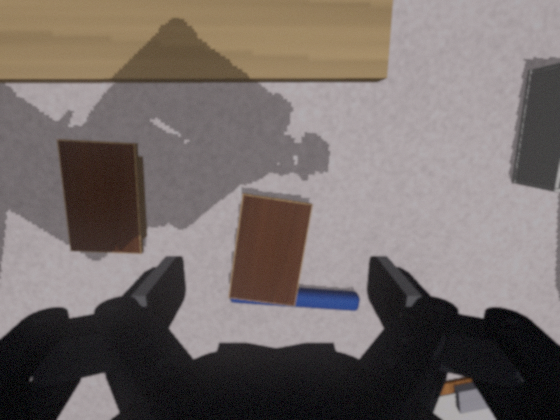

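```bash
python3 -c "
from h import *
s=load('w19');P=pts(s)
for p in [(275,204),(280,230),(265,260),(262,295)]: print(P[p[1],p[0]].round(4))
a=ray(s,[[243,195],[311,205]],.016);b=ray(s,[[231,300],[296,305]],.022);print(a,b,a.mean(0),b.mean(0));d=a.mean(0)-b.mean(0);print(np.degrees(np.arctan2(d[1],d[0])),np.linalg.norm(d))
print(ray(s,[[355,295],[357,308],[233,300]],.01))
"
```

```text
[ 0.4426 -0.1499  0.015 ]
[ 0.419  -0.1565  0.0161]
[ 0.3897 -0.145   0.0187]
[ 0.3556 -0.1448  0.0221]
[[ 0.44875503 -0.12101813]
 [ 0.44447922 -0.18210993]] [[ 0.3482502  -0.11606719]
 [ 0.34716942 -0.17797451]] [ 0.44661713 -0.15156403] [ 0.34770981 -0.14702085]
-2.6299608208418843 0.0990116032756976
[[ 0.35500644 -0.23746965]
 [ 0.3406938  -0.24169107]
 [ 0.34113805 -0.11701026]]
```

Emit:
{"op": "jog_arm", "data": {"motion": [[-0.9,0,-2,-3.7,0],[-0.9,-0.1,-2,-3.7,0],[0,0,-2,0,0],[0,0,-2,0,0],[0,0,-1.5,0,0],[0,0,-1,0,0],[0,0,0,0,0]]}}

```text
t: 11.9
tcp_pos: [0.4228, -0.1496, 0.0028]
tool_rot: [1.0, -0.025, 0.007, 0.015]
force: [0.1, 0.4, 0.3]
finger_gap: 0.998
```

```bash
python3 -c "
from h import *
q()"
```

```text
t 11.9 tcp [ 0.4228 -0.1496  0.0028] st [-0.1202 -0.1063] yaw -2.8 z [ 0.013 -0.031 -0.999] F [0.1 0.4 0.3] gap 0.998
```

Emit:
{"op": "jog_arm", "data": {"motion": [[0,0,-1,0,0],[0,0,-0.9,0,0],[0,0,0,0,60],[0,0,0,0,90],[0,0,0,0,90],[0,0,0,0,90],[0,0,0,0,90],[0,0,0,0,90]], "squeeze": 40}}

```text
t: 12.57
tcp_pos: [0.4231, -0.1496, -0.0161]
tool_rot: [1.0, -0.025, 0.007, 0.015]
force: [-0.2, -0.4, -1.8]
finger_gap: 0.727
```

Emit:
{"op": "jog_arm", "data": {"motion": [[0,0,1.2,0,90],[0,0,1.2,0,90],[1,0,1,2,90],[1.5,0,0,2,90],[1.5,0,0,2,90],[1,0,0,1.5,90],[0,0,0,0,90]]}}

```text
t: 13.15
tcp_pos: [0.4741, -0.1492, 0.0212]
tool_rot: [0.999, 0.043, 0.008, 0.015]
force: [1.0, -1.3, -0.6]
finger_gap: 0.728
```

```bash
python3 -c "
from h import *
q();s=save('wrist','w20')"
```

```text
t 13.15 tcp [ 0.4741 -0.1492  0.0212] st [-0.069  -0.1105] yaw 5.0 z [ 0.017 -0.029 -0.999] F [ 1.  -1.3 -0.6] gap 0.728
```

View pics/w20.png

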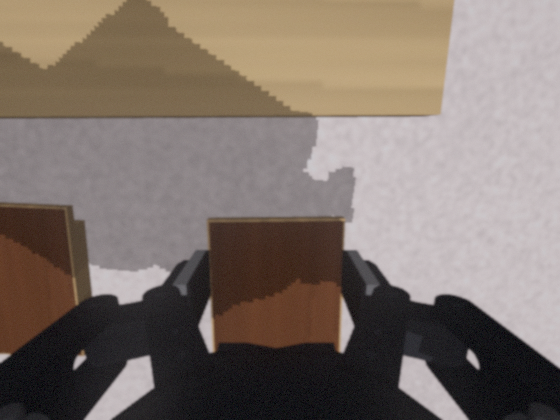

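Emit:
{"op": "jog_arm", "data": {"motion": [[1.3,0.1,-1.2,0,90],[1.3,0.1,-1.2,0,90],[0,0,-1,0,90],[0,0,-0.5,0,90],[0,0,0,0,90],[0,0,0,0,0],[0,0,0,0,0],[0,0,0,0,0],[0,0,0,0,0]]}}

```text
t: 13.95
tcp_pos: [0.4897, -0.1445, -0.0194]
tool_rot: [0.999, 0.041, 0.002, 0.012]
force: [-0.4, 0.1, -1.5]
finger_gap: 1.006
```

Emit:
{"op": "jog_arm", "data": {"motion": [[0,0,1.5,0,0],[0,0,1.5,0,0],[-2,-0.2,0,0,0],[-2,-0.2,0,0,0],[-1.6,-0.1,0,0,0],[0,0,0,0,0],[0,0,0,0,0]]}}

```text
t: 14.53
tcp_pos: [0.4293, -0.1489, 0.0115]
tool_rot: [0.999, 0.041, 0.0, 0.011]
force: [0.3, -0.0, -1.0]
finger_gap: 0.995
```

```bash
python3 -c "
from h import *
q();s=save('wrist','w21')"
```

```text
t 14.53 tcp [ 0.4293 -0.1489  0.0115] st [-0.1136 -0.1062] yaw 4.6 z [ 0.001 -0.022 -1.   ] F [ 0.3 -0.  -1. ] gap 0.995
```

View pics/w21.png

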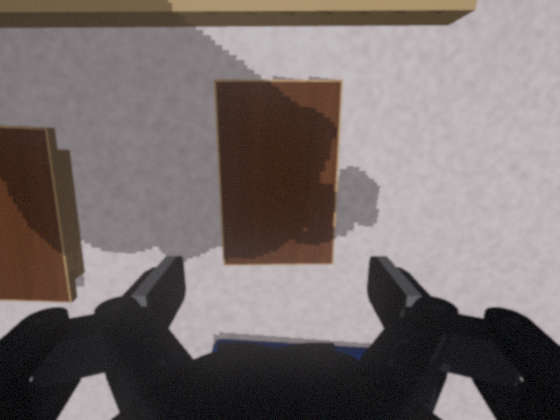

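```bash
python3 -c "
from h import *
s=load('w21')
a=ray(s,[[216,80],[341,80]],.016);b=ray(s,[[224,264],[333,264]],.016);f=a.mean(0);r=b.mean(0);d=f-r
print(st(f),st(r),np.linalg.norm(d),np.degrees(np.arctan2(d[1],d[0])), (f+r)/2-0.04*d/.1)
"
```

```text
[-0.0249 -0.1081] [-0.1233 -0.1075] 0.09843853556947642 4.752862816048348 [ 0.42951523 -0.15025706]
```

Emit:
{"op": "jog_arm", "data": {"motion": [[0,-0.1,-1.2,0,0],[0,0,-1,0,0],[0,0,-0.7,0,0],[0,0,0,0,0],[0,0,0,0,60],[0,0,0,0,80],[0,0,0,0,80],[0,0,0,0,80],[0,0,0,0,80],[0,0,0,0,80]], "squeeze": 20}}

```text
t: 15.42
tcp_pos: [0.4347, -0.1509, -0.0191]
tool_rot: [0.999, 0.042, 0.003, 0.013]
force: [-0.2, 0.1, -0.4]
finger_gap: 0.741
```

```bash
python3 -c "
from h import *
q()"
```

```text
t 15.42 tcp [ 0.4347 -0.1509 -0.0191] st [-0.1084 -0.1087] yaw 4.8 z [ 0.006 -0.025 -1.   ] F [-0.2  0.1 -0.4] gap 0.741
```

Emit:
{"op": "jog_arm", "data": {"motion": [[0.7,0.06,0,0,72],[0.7,0.06,0,0,72],[0.7,0.06,0,0,70],[0.3,0.03,0,0,70],[0.4,0.04,0,0,70],[0.4,0.04,0,0,70]]}}

```text
t: 15.92
tcp_pos: [0.4614, -0.146, -0.0196]
tool_rot: [0.999, 0.043, -0.006, 0.01]
force: [-17.1, -15.5, 6.8]
finger_gap: 0.745
```

```bash
python3 -c "
from h import *
q()"
```

```text
t 15.92 tcp [ 0.4614 -0.146  -0.0196] st [-0.0813 -0.1062] yaw 4.9 z [-0.011 -0.02  -1.   ] F [-17.1 -15.5   6.8] gap 0.745
```

Emit:
{"op": "jog_arm", "data": {"motion": [[0.3,0,0.5,0,70],[0.3,0,0.6,0,70],[0.3,0,0.6,0,70]]}}

```text
t: 16.17
tcp_pos: [0.462, -0.1433, -0.0043]
tool_rot: [0.999, 0.044, -0.016, 0.005]
force: [-3.9, -0.8, -2.4]
finger_gap: 0.735
```

```bash
python3 -c "
from h import *
q();tilt('w22')"
```

```text
t 16.17 tcp [ 0.462  -0.1433 -0.0043] st [-0.0806 -0.1036] yaw 5.0 z [-0.032 -0.012 -0.999] F [-3.9 -0.8 -2.4] gap 0.735
prof [(-0.002, 0.019), (-0.01, 0.022), (-0.019, 0.022), (-0.028, 0.023), (-0.036, 0.024), (-0.045, 0.025), (-0.054, 0.028), (-0.064, 0.028), (-0.073, 0.03), (-0.083, 0.031)]
```

View pics/w22.png

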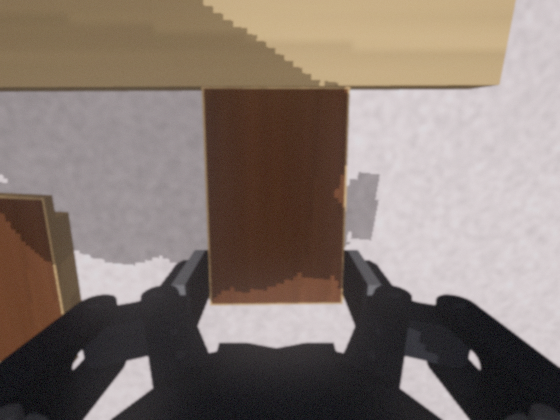

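Emit:
{"op": "jog_arm", "data": {"motion": [[0.2,0,0.7,0,70],[0.2,0,0.7,0,70],[0.2,0,0.6,0,70]]}}

```text
t: 16.47
tcp_pos: [0.4683, -0.1423, 0.0173]
tool_rot: [0.999, 0.044, -0.017, 0.005]
force: [0.0, 0.2, -1.0]
finger_gap: 0.737
```

```bash
python3 -c "
from h import *
q();tilt('w23')"
```

```text
t 16.47 tcp [ 0.4683 -0.1423  0.0173] st [-0.0741 -0.1031] yaw 5.1 z [-0.033 -0.011 -0.999] F [ 0.   0.2 -1. ] gap 0.737
prof [(0.004, 0.042), (-0.004, 0.043), (-0.012, 0.044), (-0.021, 0.045), (-0.03, 0.047), (-0.039, 0.047), (-0.048, 0.048), (-0.057, 0.05), (-0.067, 0.051), (-0.076, 0.053)]
```

Emit:
{"op": "jog_arm", "data": {"motion": [[-0.8,0,0,0,70],[-0.6,0,-0.6,0,70],[0,0,-0.9,0,70],[0,0,-0.8,0,70],[0,0,0,0,70]]}}

```text
t: 16.93
tcp_pos: [0.46, -0.1447, -0.0035]
tool_rot: [0.999, 0.045, -0.009, 0.009]
force: [-0.6, -0.4, -0.9]
finger_gap: 0.74
```

```bash
python3 -c "
from h import *
q();tilt('w24')"
```

```text
t 16.93 tcp [ 0.46   -0.1447 -0.0035] st [-0.0826 -0.1048] yaw 5.1 z [-0.018 -0.018 -1.   ] F [-0.6 -0.4 -0.9] gap 0.74
prof [(-0.005, 0.021), (-0.013, 0.023), (-0.021, 0.024), (-0.03, 0.024), (-0.039, 0.026), (-0.048, 0.027), (-0.057, 0.028), (-0.066, 0.03), (-0.076, 0.031), (-0.086, 0.031)]
```

Emit:
{"op": "jog_arm", "data": {"motion": [[0,0,-0.3,0,68],[0.5,0,0,0,67],[0.4,0,0.2,0,67],[0.4,0,0.4,0,67],[0.4,0,0.5,0,67],[0.4,0,0.5,0,67]]}}

```text
t: 17.48
tcp_pos: [0.4651, -0.1404, 0.0062]
tool_rot: [0.999, 0.046, -0.028, 0.001]
force: [-5.7, -3.0, -1.7]
finger_gap: 0.737
```

```bash
python3 -c "
from h import *
q();tilt('w25')"
```

```text
t 17.48 tcp [ 0.4651 -0.1404  0.0062] st [-0.0772 -0.1009] yaw 5.3 z [-0.056 -0.005 -0.998] F [-5.7 -3.  -1.7] gap 0.737
prof [(0.002, 0.017), (-0.007, 0.02), (-0.016, 0.022), (-0.025, 0.025), (-0.034, 0.028), (-0.042, 0.031), (-0.051, 0.033), (-0.06, 0.037), (-0.07, 0.039), (-0.079, 0.042)]
```

Emit:
{"op": "jog_arm", "data": {"motion": [[0.35,0,0.3,0,67],[0.35,0,0.4,0,67],[0.35,0,0.5,0,67],[0.35,0,0.5,0,67]]}}

```text
t: 17.87
tcp_pos: [0.4737, -0.1385, 0.0239]
tool_rot: [0.998, 0.048, -0.035, -0.001]
force: [-2.5, 0.2, -1.7]
finger_gap: 0.737
```

```bash
python3 -c "
from h import *
q();tilt('w26')"
```

```text
t 17.87 tcp [ 0.4737 -0.1385  0.0239] st [-0.0685 -0.0998] yaw 5.5 z [-0.071 -0.001 -0.997] F [-2.5  0.2 -1.7] gap 0.737
prof [(0.011, 0.022), (0.001, 0.018), (-0.008, 0.024), (-0.018, 0.03), (-0.027, 0.036), (-0.036, 0.04), (-0.045, 0.045), (-0.053, 0.051), (-0.062, 0.054), (-0.069, 0.06)]
```

Emit:
{"op": "jog_arm", "data": {"motion": [[0.35,0.03,0.25,0,67],[0.4,0.03,0.35,0,67],[0.4,0.03,0.35,0,67],[0.4,0.03,0.35,0,67]]}}

```text
t: 18.25
tcp_pos: [0.4878, -0.1363, 0.0392]
tool_rot: [0.998, 0.048, -0.038, -0.002]
force: [-2.9, -0.6, 0.7]
finger_gap: 0.741
```

```bash
python3 -c "
from h import *
q();tilt('w27')"
```

```text
t 18.25 tcp [ 0.4878 -0.1363  0.0392] st [-0.0542 -0.0989] yaw 5.6 z [-0.076  0.    -0.997] F [-2.9 -0.6  0.7] gap 0.741
prof [(0.025, 0.021), (0.015, 0.022), (0.004, 0.021), (-0.007, 0.026), (-0.016, 0.036), (-0.025, 0.043), (-0.034, 0.052), (-0.042, 0.059), (-0.049, 0.066), (-0.056, 0.073)]
```

Emit:
{"op": "jog_arm", "data": {"motion": [[0.4,0.04,0.05,0,67],[0.45,0.04,0.15,0,67],[0.45,0.04,0.2,0,67]]}}

```text
t: 18.55
tcp_pos: [0.5055, -0.1354, 0.0446]
tool_rot: [0.998, 0.048, -0.034, -0.001]
force: [-1.6, -0.1, 1.0]
finger_gap: 0.743
```

```bash
python3 -c "
from h import *
q();tilt('w28')"
```

```text
t 18.55 tcp [ 0.5055 -0.1354  0.0446] st [-0.0365 -0.0995] yaw 5.5 z [-0.069 -0.001 -0.998] F [-1.6 -0.1  1. ] gap 0.743
prof [(0.043, 0.022), (0.033, 0.022), (0.021, 0.021), (0.009, 0.021), (-0.004, 0.02), (-0.013, 0.033), (-0.02, 0.048), (-0.027, 0.058), (-0.033, 0.069), (-0.039, 0.078)]
```

View pics/w28.png

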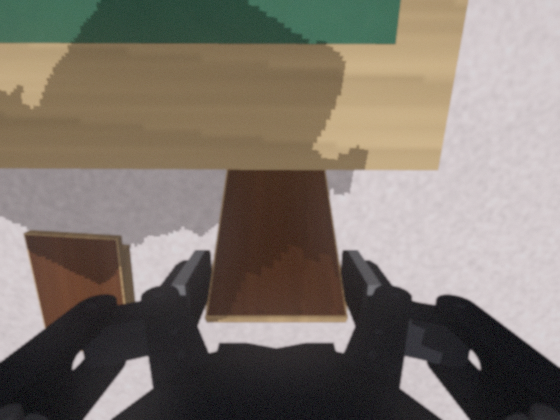

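Emit:
{"op": "jog_arm", "data": {"motion": [[0.6,0.05,0.2,0,67],[0.6,0.05,0.3,0,67],[0.6,0.05,0.3,0,67],[0.7,0.06,0.2,0,67]]}}

```text
t: 18.93
tcp_pos: [0.5352, -0.1334, 0.0554]
tool_rot: [0.998, 0.048, -0.032, -0.001]
force: [-0.7, -0.1, -0.9]
finger_gap: 0.741
```

```bash
python3 -c "
from h import *
q();tilt('w29');save('side','s29')"
```

```text
t 18.93 tcp [ 0.5352 -0.1334  0.0554] st [-0.0067 -0.1002] yaw 5.5 z [-0.064 -0.002 -0.998] F [-0.7 -0.1 -0.9] gap 0.741
prof [(0.073, 0.021), (0.062, 0.021), (0.05, 0.022), (0.037, 0.021), (0.024, 0.022), (0.011, 0.021), (-0.001, 0.03), (-0.005, 0.052), (-0.008, 0.07), (-0.012, 0.085)]
```

View pics/w29.png

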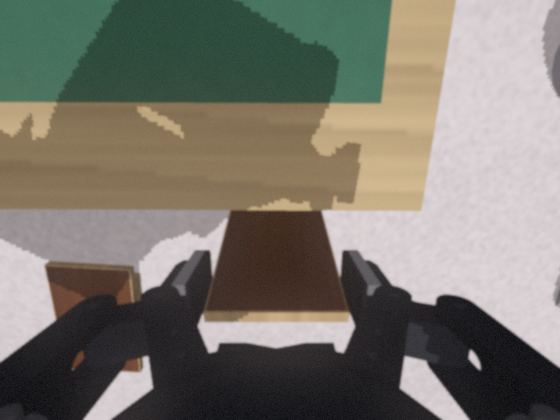

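```bash
python3 -c "
import cv2
c=cv2.imread('pics/s29.png')[180:320,230:430];cv2.imwrite('pics/s29c.png',cv2.resize(c,None,fx=4,fy=4,interpolation=2))"
```

```text
(no output)
```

View pics/s29c.png

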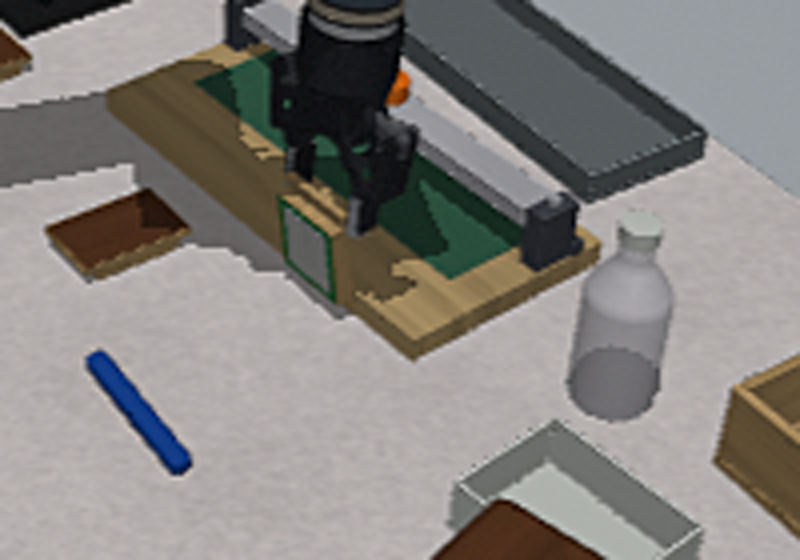

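Emit:
{"op": "jog_arm", "data": {"motion": [[0.8,0.07,0.1,0,67],[0.8,0.07,0.1,0,67],[0.8,0.07,0,0,67],[0.7,0.06,-0.2,0,67]]}}

```text
t: 19.37
tcp_pos: [0.5683, -0.1304, 0.0557]
tool_rot: [0.998, 0.048, -0.032, -0.0]
force: [-0.5, 0.3, -0.8]
finger_gap: 0.739
```

```bash
python3 -c "
from h import *
q();save('side','s30')
import cv2
c=cv2.imread('pics/s30.png')[180:320,230:430];cv2.imwrite('pics/s30c.png',cv2.resize(c,None,fx=4,fy=4,interpolation=2))"
```

```text
t 19.37 tcp [ 0.5683 -0.1304  0.0557] st [ 0.0265 -0.1002] yaw 5.5 z [-0.065 -0.002 -0.998] F [-0.5  0.3 -0.8] gap 0.739
```

View pics/s30c.png

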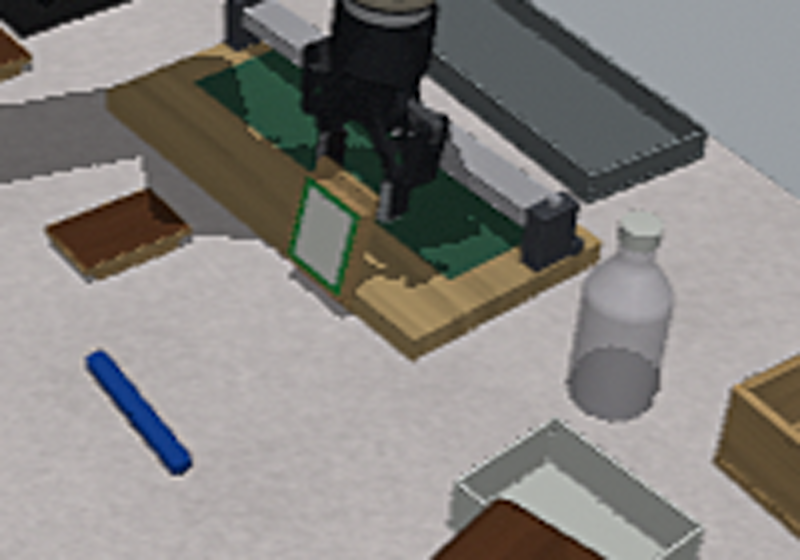

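The tile leans past vertical over the step, with its white face showing to the camera. I'll continue over and down.

Emit:
{"op": "jog_arm", "data": {"motion": [[0.7,0.06,-0.3,0,67],[0.7,0.06,-0.5,0,67],[0.6,0.05,-0.6,0,67],[0.6,0.05,-0.7,0,67],[0.4,0.04,-0.7,0,67],[0.3,0.03,-0.7,0,67]]}}

```text
t: 19.92
tcp_pos: [0.6094, -0.1279, 0.0178]
tool_rot: [0.998, 0.048, -0.028, 0.001]
force: [-0.4, 0.1, 0.1]
finger_gap: 0.742
```

```bash
python3 -c "
from h import *
q();save('side','s31')
import cv2
c=cv2.imread('pics/s31.png')[180:320,230:430];cv2.imwrite('pics/s31c.png',cv2.resize(c,None,fx=4,fy=4,interpolation=2))"
```

```text
t 19.92 tcp [ 0.6094 -0.1279  0.0178] st [ 0.0676 -0.1013] yaw 5.5 z [-0.057 -0.004 -0.998] F [-0.4  0.1  0.1] gap 0.742
```

View pics/s31c.png

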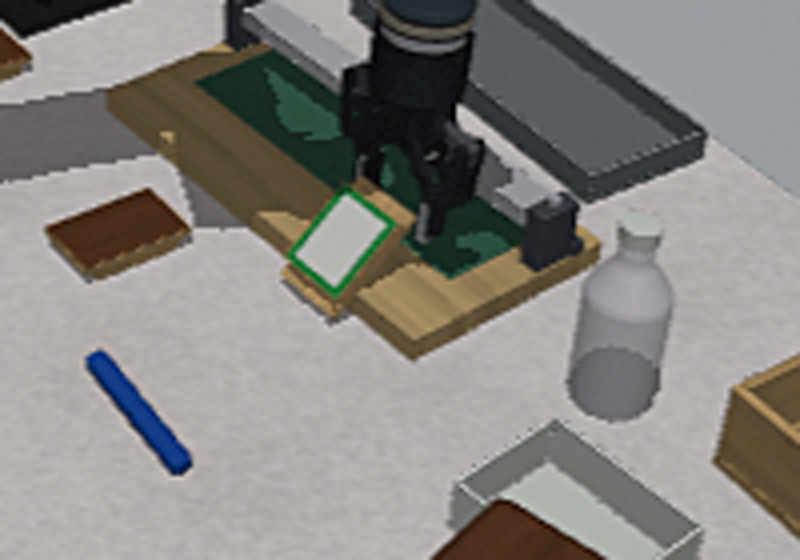

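Emit:
{"op": "jog_arm", "data": {"motion": [[0.2,0,-0.6,0,67],[0.1,0,-0.6,0,67],[0.2,0,-0.4,0,67],[0.5,0.05,0,0,67],[0.5,0.05,0,0,67],[0.5,0.05,0,0,67],[0,0,0,0,67]]}}

```text
t: 20.55
tcp_pos: [0.6289, -0.1256, -0.0034]
tool_rot: [0.998, 0.048, -0.031, -0.001]
force: [-0.2, -0.3, -0.1]
finger_gap: 0.738
```

```bash
python3 -c "
from h import *
q();save('side','s32');save('wrist','w32')
import cv2
c=cv2.imread('pics/s32.png')[180:320,230:430];cv2.imwrite('pics/s32c.png',cv2.resize(c,None,fx=4,fy=4,interpolation=2))"
```

```text
t 20.55 tcp [ 0.6289 -0.1256 -0.0034] st [ 0.0873 -0.1008] yaw 5.5 z [-0.063 -0.002 -0.998] F [-0.2 -0.3 -0.1] gap 0.738
```

View pics/s32c.png

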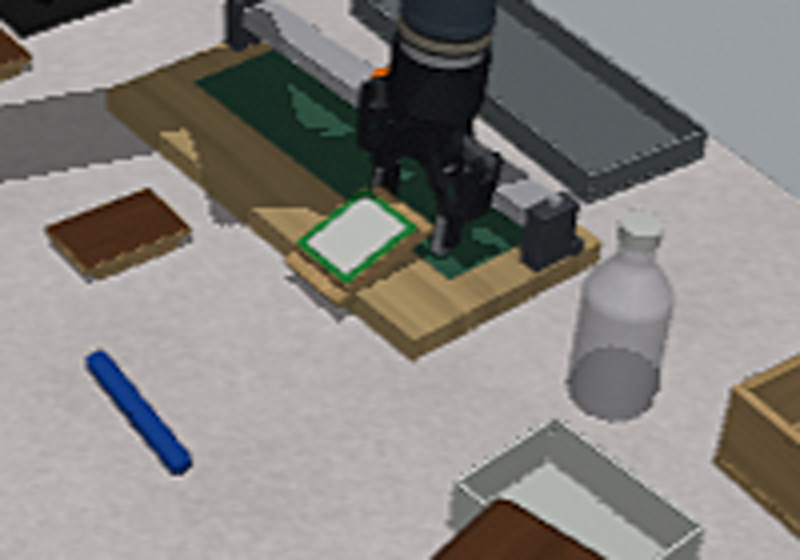

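View pics/w32.png

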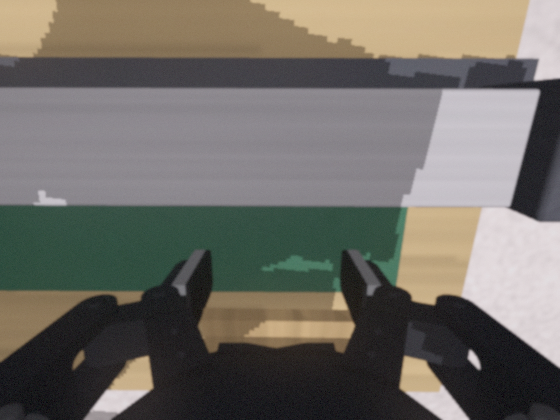

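Emit:
{"op": "jog_arm", "data": {"motion": [[0,0,0,0,0],[0,0,0,0,0],[0,0,0,0,0],[0,0,1.5,0,0],[0,0,1.5,0,0],[-1.5,-0.1,1.5,0,0],[-2,-0.2,0.5,0,0],[-2,-0.2,0,0,0],[-1.5,-0.1,0,0,0],[0,0,0,0,0]]}}

```text
t: 21.48
tcp_pos: [0.5565, -0.1319, 0.051]
tool_rot: [0.998, 0.048, -0.03, 0.0]
force: [0.3, 0.4, -0.6]
finger_gap: 1.0
```

```bash
cat >> h.py <<'E'
def white(s,z=.038):
    # returns white tiles via green border + white interior, corners
    H=hsv(s);h,sa,v=H[...,0],H[...,1],H[...,2]
    return blobs(s,(h>50)&(h<75)&(sa>150)&(v>60),z,amin=100)
E
python3 -c "
from h import *
q();s=save('wrist','w33');[print(x,st(x[0])) for x in white(s)];print(hsv(s)[::40,275])
"
```

```text
t 21.48 tcp [ 0.5565 -0.1319  0.051 ] st [ 0.0147 -0.1006] yaw 5.5 z [-0.059 -0.004 -0.998] F [ 0.3  0.4 -0.6] gap 1.0
[[143  12  85]
 [ 76 110  67]
 [ 74 101  63]
 [ 74  88  64]
 [ 50   6 122]
 [ 10   6 134]
 [150   4 198]
 [176  11 194]
 [170  12 195]
 [170  17  46]
 [100  26  30]]
```

View pics/w33.png

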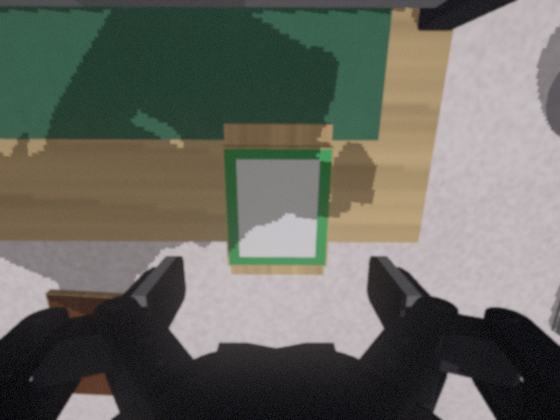

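```bash
cat >> h.py <<'E'
def quad(s,px,z):
    a=ray(s,px,z); f=a[:2].mean(0); r=a[2:].mean(0); d=f-r; c=(f+r)/2
    print('c',c.round(4),'st',st(c),'len',np.linalg.norm(d).round(4),'ang',np.degrees(np.arctan2(d[1],d[0])).round(1), 'rear grip',(c-.035*d/np.linalg.norm(d)).round(4))
E
python3 -c "
from h import *
s=load('w33');quad(s,[[225,149],[332,149],[230,265],[326,265]],.038)"
```

```text
c [ 0.5735 -0.1315] st [ 0.0316 -0.1018] len 0.0737 ang 5.4 rear grip [ 0.5387 -0.1348]
```

Emit:
{"op": "jog_arm", "data": {"motion": [[-0.9,-0.15,-1,0,0],[-0.9,-0.15,-1.2,0,0],[0,0,-1.2,0,0],[0,0,-0.8,0,0],[0,0,-0.4,0,0],[0,0,0,0,0]]}}

```text
t: 22.03
tcp_pos: [0.5494, -0.1378, 0.0051]
tool_rot: [0.999, 0.048, -0.021, 0.004]
force: [-0.4, -0.3, 0.4]
finger_gap: 1.001
```

```bash
python3 -c "
from h import *
q()"
```

```text
t 22.03 tcp [ 0.5494 -0.1378  0.0051] st [ 0.007  -0.1059] yaw 5.5 z [-0.042 -0.01  -0.999] F [-0.4 -0.3  0.4] gap 1.001
```

Emit:
{"op": "jog_arm", "data": {"motion": [[-1,0.25,0,0,0],[0,0,-0.2,0,0],[0,0,0,0,50],[0,0,0,0,80],[0,0,0,0,80],[0,0,0,0,80],[0,0,0,0,80]], "squeeze": 30}}

```text
t: 22.62
tcp_pos: [0.5453, -0.1365, 0.0041]
tool_rot: [0.999, 0.049, -0.018, 0.005]
force: [-0.4, 0.4, -0.3]
finger_gap: 0.733
```

```bash
python3 -c "
from h import *
q()"
```

```text
t 22.62 tcp [ 0.5453 -0.1365  0.0041] st [ 0.003  -0.1042] yaw 5.6 z [-0.035 -0.013 -0.999] F [-0.4  0.4 -0.3] gap 0.733
```

Emit:
{"op": "jog_arm", "data": {"motion": [[0.8,0.07,0.1,0,80],[0.8,0.07,0,0,80],[0.8,0.07,0,0,80],[0.8,0.07,0,0,80],[0.8,0.07,0,0,80],[0.8,0.07,0,0,80],[0.8,0.07,0,0,80],[0.8,0.07,0,0,80],[0,0,0,0,80]]}}

```text
t: 23.37
tcp_pos: [0.6189, -0.1305, 0.0052]
tool_rot: [0.999, 0.049, -0.016, 0.006]
force: [0.1, -0.7, -0.5]
finger_gap: 0.734
```

```bash
python3 -c "
from h import *
q()"
```

```text
t 23.37 tcp [ 0.6189 -0.1305  0.0052] st [ 0.0769 -0.1048] yaw 5.6 z [-0.031 -0.014 -0.999] F [ 0.1 -0.7 -0.5] gap 0.734
```

Emit:
{"op": "jog_arm", "data": {"motion": [[0.5,0.05,0,0,80],[0.4,0.04,0,0,80],[0.3,0.03,0,0,80],[0.3,0.03,0,0,80]]}}

```text
t: 23.7
tcp_pos: [0.6289, -0.1285, 0.004]
tool_rot: [0.999, 0.048, -0.023, 0.005]
force: [-8.4, -4.2, 2.1]
finger_gap: 0.739
```

```bash
python3 -c "
from h import *
q()"
```

```text
t 23.7 tcp [ 0.6289 -0.1285  0.004 ] st [ 0.087  -0.1036] yaw 5.6 z [-0.045 -0.012 -0.999] F [-8.4 -4.2  2.1] gap 0.739
```

Contact with the stop is felt (−8 N). Next I release, back away and check.

Emit:
{"op": "jog_arm", "data": {"motion": [[0,0,0,0,80],[0,0,0,0,0],[0,0,0,0,0],[0,0,0,0,0],[0,0,0,0,0],[-0.5,0,2,0,0],[-2,0,2,0,0],[-2.5,0,2,0,0],[-2.5,0,1,0,0],[0,0,0,0,0]]}}

```text
t: 24.53
tcp_pos: [0.553, -0.1282, 0.0754]
tool_rot: [0.999, 0.049, -0.022, 0.005]
force: [-0.4, -0.6, -1.2]
finger_gap: 1.0
```

```bash
python3 -c "
from h import *
q();s=save('wrist','w34');save('top','t34')
c=s['img']"
```

```text
t 24.53 tcp [ 0.553  -0.1282  0.0754] st [ 0.0115 -0.0966] yaw 5.6 z [-0.043 -0.012 -0.999] F [-0.4 -0.6 -1.2] gap 1.0
```

View pics/w34.png

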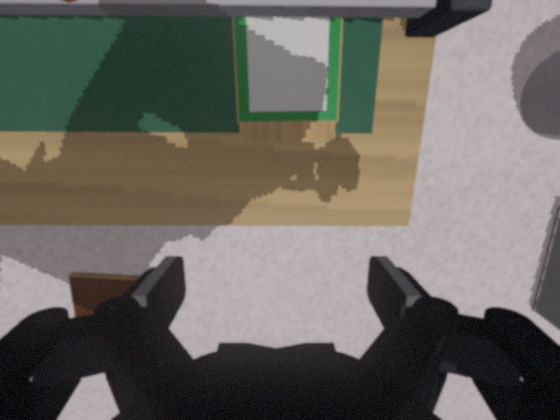

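View pics/t34.png

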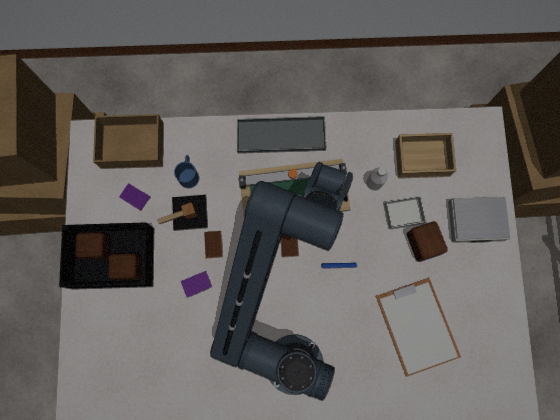

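```bash
python3 -c "
from h import *
s=load('w34')
for p,z in [((239,121),.038),((338,121),.038),((239,138),.028),((336,138),.028),((0,225),.022),((408,225),.022)]: print(st(ray(s,[p],z)[0]))
s=load('w33')
for p in [(0,241),(420,241)]: print(st(ray(s,[p],.022)[0]))
"
```

```text
[ 0.0799 -0.0729]
[ 0.0804 -0.1354]
[ 0.0687 -0.0715]
[ 0.0692 -0.1369]
[0.003  0.1103]
[ 0.0048 -0.1973]
[0.0029 0.0884]
[ 0.0051 -0.1988]
```

Emit:
{"op": "jog_arm", "data": {"motion": [[-2.5,1,0.5,0,0],[-2.5,2,0,-0.8,0],[-2.5,2.5,0,-0.8,0],[-2.5,2.5,0,-0.8,0],[-2.5,2.5,0,-0.8,0],[-1,1.5,0,0,0],[0,0,0,0,0],[0,0,0,0,0]]}}

```text
t: 25.3
tcp_pos: [0.4297, -0.0098, 0.0787]
tool_rot: [1.0, 0.019, -0.011, 0.009]
force: [0.3, 0.1, -0.1]
finger_gap: 1.005
```

```bash
python3 -c "
from h import *
q();s=save('wrist','w35')
c=s['img']"
```

```text
t 25.3 tcp [ 0.4297 -0.0098  0.0787] st [-0.1008  0.0323] yaw 2.1 z [-0.022 -0.019 -1.   ] F [ 0.3  0.1 -0.1] gap 1.005
```

View pics/w35.png

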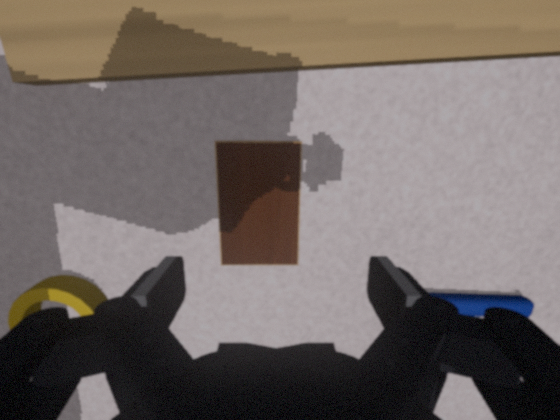

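```bash
python3 -c "
from h import *
s=load('w35');quad(s,[[217,142],[301,142],[221,264],[298,264]],.016)
print(ray(s,[[105,300],[60,280],[430,293],[430,310]],.01))"
```

```text
c [0.4351 0.0022] st [-0.0944  0.0438] len 0.0977 ang 1.5 rear grip [0.4001 0.0013]
[[ 0.34530731  0.13368925]
 [ 0.36366686  0.16891453]
 [ 0.35960534 -0.14868237]
 [ 0.34248967 -0.15181069]]
```

Emit:
{"op": "jog_arm", "data": {"motion": [[-1.5,0.6,-1.5,0,0],[-1.5,0.5,-1.5,0,0],[0,0,-1.5,0,0],[0,0,-1.5,0,0],[0,0,-1,0,0],[0,0,0,0,0],[0,0,0,0,0]]}}

```text
t: 25.93
tcp_pos: [0.4192, -0.0078, 0.0046]
tool_rot: [1.0, 0.016, 0.001, 0.013]
force: [-0.1, 0.3, 0.1]
finger_gap: 0.997
```

```bash
python3 -c "
from h import *
q()"
```

```text
t 25.93 tcp [ 0.4192 -0.0078  0.0046] st [-0.1111  0.0352] yaw 1.8 z [ 0.003 -0.026 -1.   ] F [-0.1  0.3  0.1] gap 0.997
```

Emit:
{"op": "jog_arm", "data": {"motion": [[-1.8,0.9,0,0,0],[0,0,-0.8,0,0],[0,0,-0.8,0,0],[-0.2,0,-0.5,0,0],[0,0,0,0,0]]}}

```text
t: 26.35
tcp_pos: [0.4082, -0.0028, -0.0165]
tool_rot: [1.0, 0.014, 0.008, 0.015]
force: [0.2, -0.2, -0.1]
finger_gap: 1.0
```

```bash
python3 -c "
from h import *
q()"
```

```text
t 26.35 tcp [ 0.4082 -0.0028 -0.0165] st [-0.1216  0.0411] yaw 1.7 z [ 0.016 -0.03  -0.999] F [ 0.2 -0.2 -0.1] gap 1.0
```

Emit:
{"op": "jog_arm", "data": {"motion": [[-0.9,0.4,0,0,0],[0,0,-0.3,0,0],[0,0,0,0,50],[0,0,0,0,90],[0,0,0,0,90],[0,0,0,0,90],[0,0,0,0,90],[0,0,0,0,90]], "squeeze": 30}}

```text
t: 27.02
tcp_pos: [0.4001, 0.0009, -0.0188]
tool_rot: [1.0, 0.014, 0.01, 0.015]
force: [0.1, -0.6, -1.0]
finger_gap: 0.736
```

```bash
python3 -c "
from h import *
q()"
```

```text
t 27.02 tcp [ 0.4001  0.0009 -0.0188] st [-0.1294  0.0456] yaw 1.6 z [ 0.019 -0.031 -0.999] F [ 0.1 -0.6 -1. ] gap 0.736
```

Emit:
{"op": "jog_arm", "data": {"motion": [[0,0,0.8,0,90],[0.8,-1,0,1.2,90],[0.8,-1,0,1.2,90],[0.8,-1,0,1,90],[0.7,-1,0,0,90],[0,0,0,0,90]]}}

```text
t: 27.52
tcp_pos: [0.4311, -0.0397, -0.0082]
tool_rot: [0.999, 0.047, 0.009, 0.015]
force: [0.9, -0.6, -1.3]
finger_gap: 0.732
```

```bash
python3 -c "
from h import *
q();tilt('w36')"
```

```text
t 27.52 tcp [ 0.4311 -0.0397 -0.0082] st [-0.1021  0.0024] yaw 5.4 z [ 0.02  -0.029 -0.999] F [ 0.9 -0.6 -1.3] gap 0.732
prof [(-0.026, 0.026), (-0.034, 0.026), (-0.042, 0.026), (-0.05, 0.026), (-0.059, 0.026), (-0.068, 0.026), (-0.077, 0.024), (-0.087, 0.025), (-0.097, 0.026), (-0.106, 0.026)]
```

View pics/w36.png

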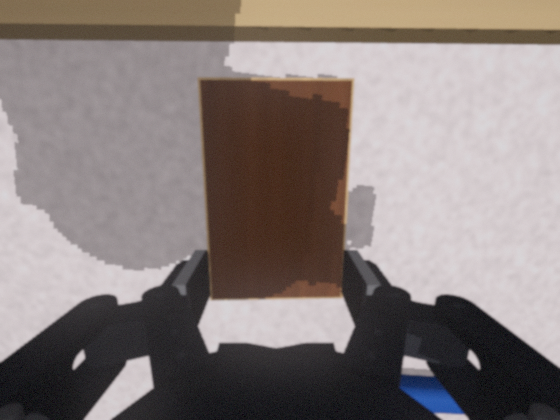

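Emit:
{"op": "jog_arm", "data": {"motion": [[0.5,0,-0.5,0,80],[0.6,0.05,-0.4,0,75],[0.6,0.05,0,0,70],[0.5,0.05,0,0,67],[0.4,0,0,0,67],[0.4,0,0.1,0,67]], "squeeze": 20}}

```text
t: 28.07
tcp_pos: [0.4499, -0.0326, -0.0178]
tool_rot: [0.999, 0.047, -0.004, 0.011]
force: [-9.0, -6.9, 1.1]
finger_gap: 0.74
```

```bash
python3 -c "
from h import *
q()"
```

```text
t 28.07 tcp [ 0.4499 -0.0326 -0.0178] st [-0.0827  0.0078] yaw 5.4 z [-0.006 -0.022 -1.   ] F [-9.  -6.9  1.1] gap 0.74
```

Emit:
{"op": "jog_arm", "data": {"motion": [[0.4,-0.1,0.3,0,67],[0.4,-0.1,0.4,0,67],[0.4,-0.1,0.4,0,67],[0.4,-0.1,0.4,0,67],[0.4,-0.1,0.4,0,67]]}}

```text
t: 28.48
tcp_pos: [0.4515, -0.0317, -0.001]
tool_rot: [0.998, 0.049, -0.025, 0.005]
force: [-5.4, -1.2, -2.0]
finger_gap: 0.735
```

```bash
python3 -c "
from h import *
q();tilt('w37')"
```

```text
t 28.48 tcp [ 0.4515 -0.0317 -0.001 ] st [-0.0811  0.0085] yaw 5.6 z [-0.049 -0.012 -0.999] F [-5.4 -1.2 -2. ] gap 0.735
prof [(-0.002, 0.015), (-0.011, 0.02), (-0.019, 0.021), (-0.028, 0.023), (-0.037, 0.024), (-0.046, 0.027), (-0.055, 0.029), (-0.064, 0.031), (-0.073, 0.032), (-0.083, 0.034)]
```

Emit:
{"op": "jog_arm", "data": {"motion": [[0.4,0,0.3,0,67],[0.4,0,0.35,0,67],[0.4,0,0.4,0,67],[0.4,0,0.4,0,67]]}}

```text
t: 28.87
tcp_pos: [0.4568, -0.0293, 0.0139]
tool_rot: [0.998, 0.051, -0.037, 0.002]
force: [-4.5, -2.6, -0.4]
finger_gap: 0.739
```

```bash
python3 -c "
from h import *
q();tilt('w38')"
```

```text
t 28.87 tcp [ 0.4568 -0.0293  0.0139] st [-0.0756  0.0104] yaw 5.8 z [-0.074 -0.008 -0.997] F [-4.5 -2.6 -0.4] gap 0.739
prof [(0.004, 0.021), (-0.005, 0.02), (-0.014, 0.023), (-0.023, 0.027), (-0.033, 0.031), (-0.042, 0.034), (-0.051, 0.037), (-0.06, 0.041), (-0.068, 0.045), (-0.077, 0.048)]
```

Emit:
{"op": "jog_arm", "data": {"motion": [[0.4,0,0.1,0,67],[0.4,0,0.2,0,67],[0.4,0,0.3,0,67],[0.4,0,0.3,0,67]]}}

```text
t: 29.25
tcp_pos: [0.4625, -0.0276, 0.0241]
tool_rot: [0.997, 0.053, -0.049, 0.0]
force: [-4.5, -1.8, -0.1]
finger_gap: 0.74
```

```bash
python3 -c "
from h import *
q();tilt('w39')"
```

```text
t 29.25 tcp [ 0.4625 -0.0276  0.0241] st [-0.0698  0.0117] yaw 6.1 z [-0.098 -0.006 -0.995] F [-4.5 -1.8 -0.1] gap 0.74
prof [(0.01, 0.022), (-0.0, 0.018), (-0.009, 0.024), (-0.019, 0.029), (-0.028, 0.034), (-0.037, 0.038), (-0.045, 0.044), (-0.054, 0.049), (-0.063, 0.053), (-0.07, 0.058)]
```

Emit:
{"op": "jog_arm", "data": {"motion": [[0.4,0,0.2,0,67],[0.4,0,0.3,0,67],[0.4,0,0.3,0,67],[0.4,0,0.3,0,67]]}}

```text
t: 29.63
tcp_pos: [0.4736, -0.0261, 0.0368]
tool_rot: [0.997, 0.055, -0.056, -0.001]
force: [-3.8, -0.5, 1.5]
finger_gap: 0.741
```

```bash
python3 -c "
from h import *
q();tilt('w40')"
```

```text
t 29.63 tcp [ 0.4736 -0.0261  0.0368] st [-0.0586  0.0122] yaw 6.3 z [-0.111 -0.005 -0.994] F [-3.8 -0.5  1.5] gap 0.741
prof [(0.021, 0.022), (0.01, 0.021), (-0.001, 0.019), (-0.01, 0.028), (-0.02, 0.034), (-0.029, 0.043), (-0.036, 0.051), (-0.044, 0.058), (-0.052, 0.064), (-0.059, 0.07)]
```

Emit:
{"op": "jog_arm", "data": {"motion": [[0.4,0,0.1,0,67],[0.45,0,0.2,0,67],[0.45,0,0.2,0,67],[0.5,0,0.25,0,67]]}}

```text
t: 30.02
tcp_pos: [0.4981, -0.0261, 0.0459]
tool_rot: [0.997, 0.055, -0.05, 0.0]
force: [-1.7, 0.1, -0.8]
finger_gap: 0.736
```

```bash
python3 -c "
from h import *
q();tilt('w41')"
```

```text
t 30.02 tcp [ 0.4981 -0.0261  0.0459] st [-0.0341  0.01  ] yaw 6.3 z [-0.101 -0.006 -0.995] F [-1.7  0.1 -0.8] gap 0.736
prof [(0.045, 0.022), (0.034, 0.021), (0.023, 0.021), (0.011, 0.021), (-0.003, 0.016), (-0.011, 0.032), (-0.018, 0.046), (-0.025, 0.058), (-0.03, 0.069), (-0.036, 0.079)]
```

Emit:
{"op": "jog_arm", "data": {"motion": [[0.6,0.03,0.2,0,67],[0.6,0.03,0.3,0,67],[0.6,0.03,0.3,0,67],[0.7,0.04,0.2,0,67],[0.8,0.05,0.1,0,67],[0.8,0.05,0.1,0,67],[0.8,0.05,0,0,67],[0.7,0.05,-0.2,0,67]]}}

```text
t: 30.73
tcp_pos: [0.5653, -0.0233, 0.0585]
tool_rot: [0.998, 0.054, -0.045, 0.001]
force: [0.4, -0.0, 0.0]
finger_gap: 0.737
```

```bash
cat >> h.py <<'E'
def side(n,x0=230,y0=180):
    save('side',n);c=cv2.imread(f'pics/{n}.png')[y0:y0+140,x0:x0+200];cv2.imwrite(f'pics/{n}c.png',cv2.resize(c,None,fx=4,fy=4,interpolation=2))
E
python3 -c "
from h import *
q();side('s42')"
```

```text
t 30.73 tcp [ 0.5653 -0.0233  0.0585] st [0.0331 0.0068] yaw 6.3 z [-0.09  -0.008 -0.996] F [ 0.4 -0.   0. ] gap 0.737
```

View pics/s42c.png

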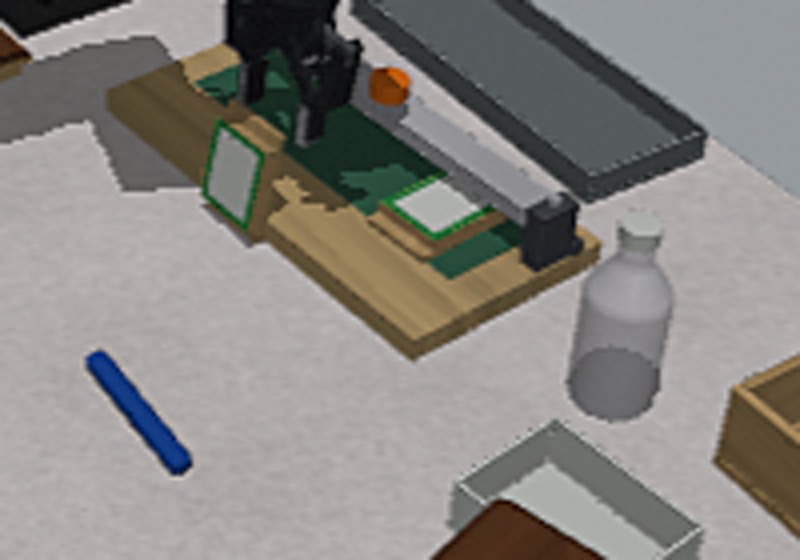

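The first tile is home, white up. The second is leaning over the step. Continuing down.

Emit:
{"op": "jog_arm", "data": {"motion": [[0.6,0,-0.4,0,67],[0.6,0,-0.5,0,67],[0.5,0,-0.7,0,67],[0.5,0,-0.7,0,67],[0.4,0,-0.8,0,67],[0.3,0,-0.8,0,67],[0.2,0,-0.6,0,67],[0.1,0,-0.6,0,67],[0.2,0,-0.4,0,67]]}}

```text
t: 31.53
tcp_pos: [0.6043, -0.0235, -0.004]
tool_rot: [0.998, 0.054, -0.045, 0.001]
force: [-0.2, -0.6, -0.5]
finger_gap: 0.743
```

```bash
python3 -c "
from h import *
q();side('s43')"
```

```text
t 31.53 tcp [ 0.6043 -0.0235 -0.004 ] st [0.0719 0.0032] yaw 6.2 z [-0.089 -0.008 -0.996] F [-0.2 -0.6 -0.5] gap 0.743
```

View pics/s43c.png

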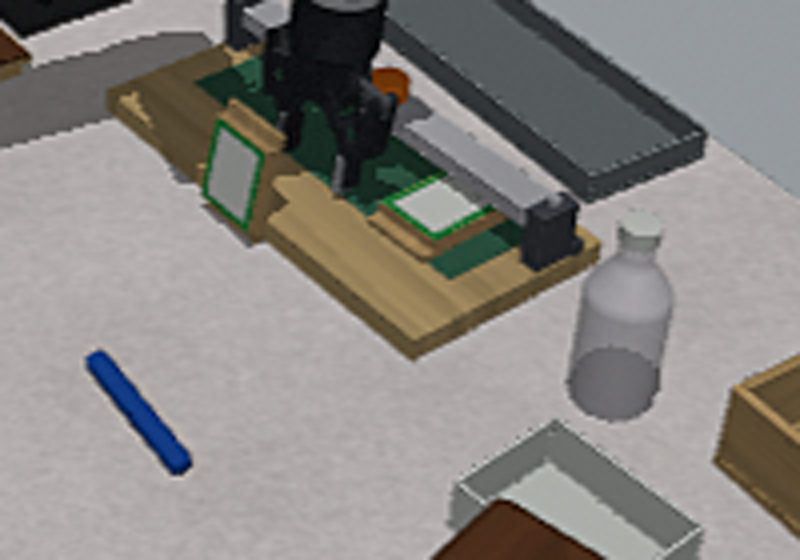

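Emit:
{"op": "jog_arm", "data": {"motion": [[0.3,0,2,0,67],[0,0,3,0,67],[0,0,3,0,67],[0,0,3,0,120],[0,0,3,0,200],[-3,0,1,0,255],[-4,0,0,0,255],[-4,0,0,0,255],[-4,0,0,0,255],[0,0,0,0,255]]}}

```text
t: 32.42
tcp_pos: [0.4483, -0.0221, 0.1499]
tool_rot: [0.997, 0.055, -0.046, 0.001]
force: [-1.6, 0.2, -0.4]
finger_gap: 0.004
```

```bash
python3 -c "
from h import *
q();s=save('wrist','w44');side('s44')"
```

```text
t 32.42 tcp [ 0.4483 -0.0221  0.1499] st [-0.0834  0.0184] yaw 6.3 z [-0.092 -0.007 -0.996] F [-1.6  0.2 -0.4] gap 0.004
```

View pics/w44.png

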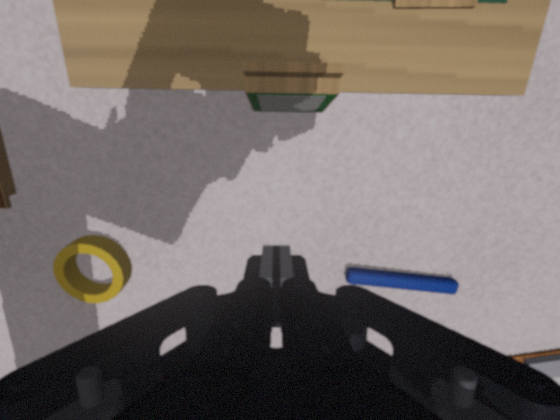

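View pics/s44c.png

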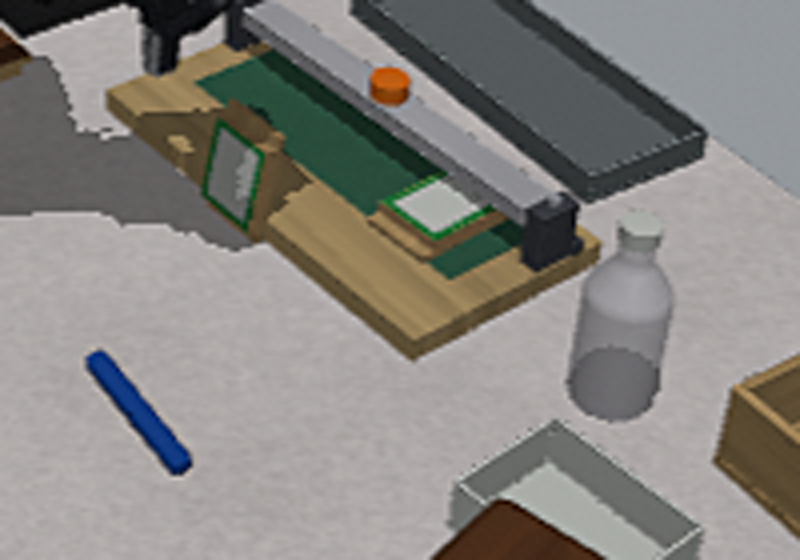

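```bash
python3 -c "
from h import *
s=load('w44')
for p in [(245,66),(342,66),(342,75),(250,95)]: print(st(ray(s,[p],.1)[0]),pts(s)[p[1],p[0]])"
```

```text
[0.0153 0.0399] [0.54486757 0.00840891 0.0973747 ]
[ 0.0165 -0.0204] [ 0.55154934 -0.05239085  0.09709604]
[ 0.0114 -0.0209] [ 0.55277385 -0.0676034   0.0210155 ]
[-0.0015  0.037 ] [0.52811402 0.00529187 0.08083513]
```

Emit:
{"op": "jog_arm", "data": {"motion": [[0,-0.4,-2,0,255],[0,-0.4,-2,0,255],[0,0,-2,0,255],[0,0,-1,0,255],[0,0,0,0,255],[0,0,0,0,255]]}}

```text
t: 33.02
tcp_pos: [0.4747, -0.0369, 0.0815]
tool_rot: [0.998, 0.055, -0.027, 0.007]
force: [0.3, -1.0, 0.3]
finger_gap: 0.004
```

```bash
python3 -c "
from h import *
q()"
```

```text
t 33.02 tcp [ 0.4747 -0.0369  0.0815] st [-0.0585  0.0013] yaw 6.2 z [-0.053 -0.017 -0.998] F [ 0.3 -1.   0.3] gap 0.004
```

Emit:
{"op": "jog_arm", "data": {"motion": [[0.8,0.5,-0.3,0,255],[0.8,0.4,0,0,255],[0.8,0.07,0,0,255],[0.8,0.07,0,0,255],[0.8,0.07,0,0,255],[0.8,0.07,0,0,255],[0.8,0.07,0,0,255],[0.8,0.07,0,0,255]]}}

```text
t: 33.68
tcp_pos: [0.5506, -0.0225, 0.0818]
tool_rot: [0.998, 0.055, -0.022, 0.009]
force: [-0.6, -0.4, -0.5]
finger_gap: 0.0
```

```bash
python3 -c "
from h import *
q();side('s45')"
```

```text
t 33.68 tcp [ 0.5506 -0.0225  0.0818] st [0.0184 0.0089] yaw 6.3 z [-0.043 -0.02  -0.999] F [-0.6 -0.4 -0.5] gap 0.0
```

View pics/s45c.png

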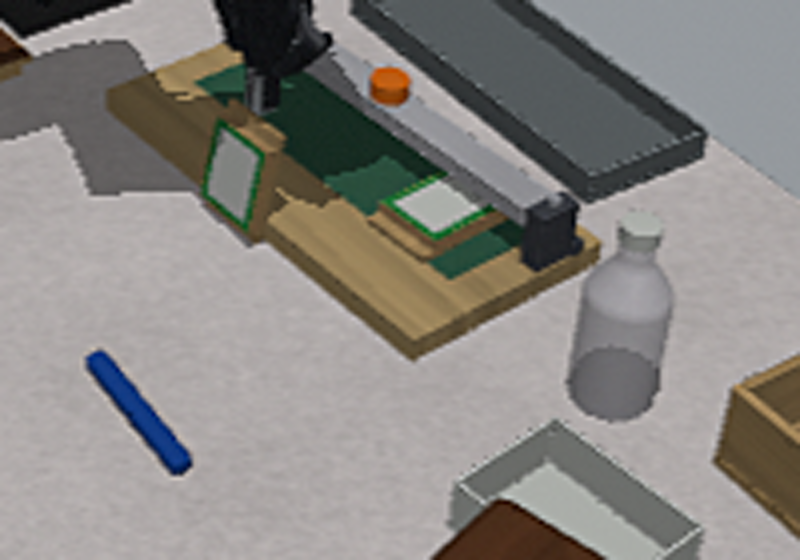

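Emit:
{"op": "jog_arm", "data": {"motion": [[-2,0,0.5,0,255],[-2,0,0,0,255],[-2,0,0,0,255],[-1.5,0,0,0,255],[0,0,-1.5,0,255],[-1,0,-1.5,0,255],[-0.5,0,-1,0,255],[0,0,0,0,255],[0,0,0,0,255]]}}

```text
t: 34.48
tcp_pos: [0.4635, -0.0235, 0.0474]
tool_rot: [0.998, 0.055, -0.018, 0.01]
force: [0.3, -0.7, -0.1]
finger_gap: -0.003
```

```bash
python3 -c "
from h import *
q();s=save('wrist','w46');P=pts(s)
for v in range(240,300,8): print(v,P[v,268].round(3),P[v,284].round(3))"
```

```text
t 34.48 tcp [ 0.4635 -0.0235  0.0474] st [-0.0684  0.0156] yaw 6.3 z [-0.035 -0.022 -0.999] F [ 0.3 -0.7 -0.1] gap -0.003
240 [ 0.446 -0.02  -0.001] [ 0.447 -0.032 -0.001]
248 [ 0.475 -0.018  0.078] [ 0.476 -0.025  0.079]
256 [ 0.476 -0.018  0.088] [ 0.476 -0.025  0.087]
264 [ 0.535 -0.013  0.21 ] [ 0.477 -0.024  0.096]
272 [ 0.476 -0.018  0.103] [ 0.476 -0.024  0.103]
280 [ 0.475 -0.018  0.108] [ 0.478 -0.024  0.111]
288 [ 0.477 -0.018  0.116] [ 0.478 -0.023  0.118]
296 [ 0.477 -0.018  0.121] [ 0.478 -0.023  0.122]
```

View pics/w46.png

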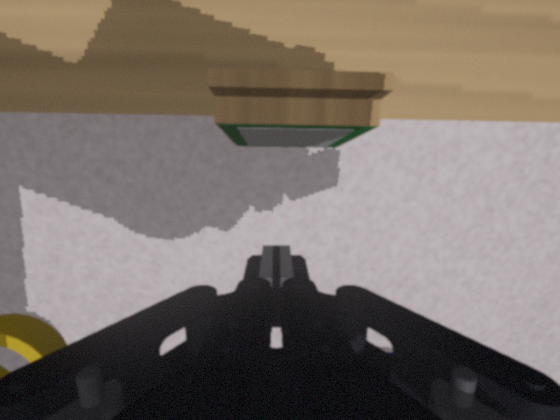

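Emit:
{"op": "jog_arm", "data": {"motion": [[0.9,0,0,0,255],[0.9,0,0,0,255],[0.9,0,0,0,255],[0.9,0.05,0,0,255],[0.9,0.08,0,0,255],[0.9,0.08,0,0,255],[0.9,0.08,0,0,255],[0.9,0.08,0,0,255],[0.9,0.08,0,0,255],[0.9,0.08,0,0,255]]}}

```text
t: 35.37
tcp_pos: [0.5746, -0.0195, 0.0545]
tool_rot: [0.998, 0.055, -0.007, 0.013]
force: [0.6, -0.4, -0.4]
finger_gap: -0.004
```

```bash
python3 -c "
from h import *
q();side('s47')"
```

```text
t 35.37 tcp [ 0.5746 -0.0195  0.0545] st [0.0426 0.0098] yaw 6.3 z [-0.013 -0.026 -1.   ] F [ 0.6 -0.4 -0.4] gap -0.004
```

View pics/s47c.png

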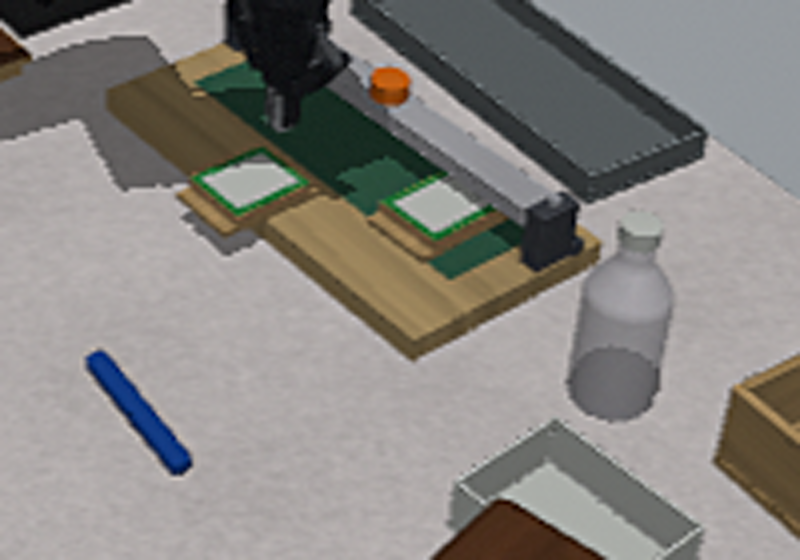

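The second tile tipped over, white up. I back off, open and regrip its rear end.

Emit:
{"op": "jog_arm", "data": {"motion": [[-0.5,0,1,0,200],[-2,-0.1,0.5,0,100],[-2,-0.1,0,0,0],[-2,-0.1,0,0,0],[-1,-0.1,0,0,0],[0,0,0,0,0],[0,0,0,0,0]]}}

```text
t: 36.0
tcp_pos: [0.5049, -0.024, 0.077]
tool_rot: [0.998, 0.056, 0.001, 0.015]
force: [-0.2, 0.3, 0.2]
finger_gap: 0.973
```

```bash
python3 -c "
from h import *
q();s=save('wrist','w48')"
```

```text
t 36.0 tcp [ 0.5049 -0.024   0.077 ] st [-0.0272  0.0115] yaw 6.5 z [ 0.003 -0.029 -1.   ] F [-0.2  0.3  0.2] gap 0.973
```

View pics/w48.png

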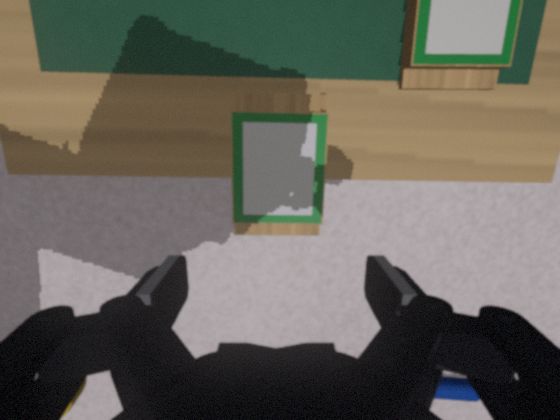

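```bash
python3 -c "
from h import *
s=load('w48');quad(s,[[233,113],[327,114],[233,223],[324,223]],.038);print(st(ray(s,[[5,174]],.022)[0]),st(ray(s,[[555,182]],.022)[0]))"
```

```text
c [ 0.5431 -0.0231] st [0.0109 0.009 ] len 0.0737 ang 5.8 rear grip [ 0.5083 -0.0266]
[0.0027 0.203 ] [ 0.0044 -0.1997]
```

Emit:
{"op": "jog_arm", "data": {"motion": [[0,-0.2,-1.5,0,0],[-0.2,0,-1.5,0,0],[-0.2,0,-1.5,0,0],[-0.1,0,-1,0,0],[0,0,-0.6,0,0],[0,0,0,0,0]]}}

```text
t: 36.55
tcp_pos: [0.5102, -0.0277, 0.0169]
tool_rot: [0.998, 0.057, 0.008, 0.017]
force: [-0.2, -0.1, 0.0]
finger_gap: 1.004
```

```bash
python3 -c "
from h import *
q()"
```

```text
t 36.55 tcp [ 0.5102 -0.0277  0.0169] st [-0.0222  0.0073] yaw 6.5 z [ 0.019 -0.033 -0.999] F [-0.2 -0.1  0. ] gap 1.004
```

Emit:
{"op": "jog_arm", "data": {"motion": [[-0.1,0.1,-0.8,0,0],[-0.1,0,-0.5,0,0],[0,0,0,0,50],[0,0,0,0,80],[0,0,0,0,80],[0,0,0,0,80],[0,0,0,0,80]], "squeeze": 30}}

```text
t: 37.13
tcp_pos: [0.5113, -0.0268, 0.0045]
tool_rot: [0.998, 0.057, 0.011, 0.018]
force: [0.6, 0.7, -1.5]
finger_gap: 0.732
```

```bash
python3 -c "
from h import *
q()"
```

```text
t 37.13 tcp [ 0.5113 -0.0268  0.0045] st [-0.0211  0.0081] yaw 6.6 z [ 0.024 -0.035 -0.999] F [ 0.6  0.7 -1.5] gap 0.732
```

Emit:
{"op": "jog_arm", "data": {"motion": [[0.8,0.07,0.15,-0.7,80],[0.8,0.07,0,-0.6,80],[0.9,0.07,0,0,80],[0.9,0.07,0,0,80],[0.9,0.07,0,0,80],[0.9,0.07,0,0,80],[0.9,0.07,0,0,80],[0.9,0.07,0,0,80],[0.9,0.07,0,0,80],[0.9,0.07,0,0,80]]}}

```text
t: 37.97
tcp_pos: [0.61, -0.0189, 0.0065]
tool_rot: [0.999, 0.045, 0.012, 0.018]
force: [0.3, -0.5, -1.5]
finger_gap: 0.731
```

```bash
python3 -c "
from h import *
q()"
```

```text
t 37.97 tcp [ 0.61   -0.0189  0.0065] st [0.078  0.0072] yaw 5.1 z [ 0.026 -0.035 -0.999] F [ 0.3 -0.5 -1.5] gap 0.731
```

Emit:
{"op": "jog_arm", "data": {"motion": [[0.4,0.04,0,0,80],[0.4,0.04,0,0,80],[0.3,0.03,0,0,80],[0.3,0.03,0,0,80]]}}

```text
t: 38.3
tcp_pos: [0.6164, -0.018, 0.0043]
tool_rot: [0.999, 0.047, -0.0, 0.018]
force: [-6.0, -1.2, 9.9]
finger_gap: 0.734
```

```bash
python3 -c "
from h import *
q()"
```

```text
t 38.3 tcp [ 0.6164 -0.018   0.0043] st [0.0844 0.0075] yaw 5.3 z [ 0.001 -0.037 -0.999] F [-6.  -1.2  9.9] gap 0.734
```

Emit:
{"op": "jog_arm", "data": {"motion": [[0,0,0,0,80],[0,0,0,0,0],[0,0,0,0,0],[0,0,0,0,0],[0,0,0,0,0],[-0.5,0,2,0,0],[-2,0,2,0,0],[-2.5,0,2,0,0],[-2.5,0,1,0,0],[0,0,0,0,0]]}}

```text
t: 39.13
tcp_pos: [0.5418, -0.0176, 0.0753]
tool_rot: [0.999, 0.047, 0.001, 0.018]
force: [-1.3, -0.1, 0.1]
finger_gap: 0.999
```

```bash
python3 -c "
from h import *
q();s=save('wrist','w49')"
```

```text
t 39.13 tcp [ 0.5418 -0.0176  0.0753] st [0.0101 0.0146] yaw 5.4 z [ 0.004 -0.037 -0.999] F [-1.3 -0.1  0.1] gap 0.999
```

View pics/w49.png

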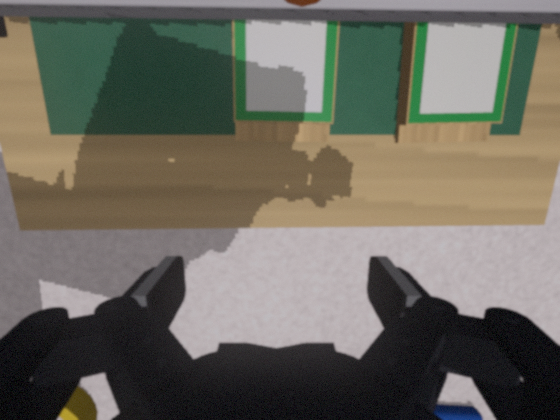

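```bash
python3 -c "
from h import *
s=load('w49')
for p,z in [((237,142),.028),((331,142),.028),((400,142),.028),((490,141),.028),((235,122),.038),((336,122),.038),((410,123),.038),((505,124),.038),((20,229),.022),((545,224),.022)]: print(p,st(ray(s,[p],z)[0]))
"
```

```text
(237, 142) [0.0667 0.0397]
(331, 142) [ 0.0669 -0.0247]
(400, 142) [ 0.067 -0.073]
(490, 141) [ 0.0679 -0.137 ]
(235, 122) [0.0796 0.0398]
(336, 122) [ 0.0799 -0.0252]
(410, 123) [ 0.0795 -0.0738]
(505, 124) [ 0.0792 -0.1376]
(20, 229) [0.0037 0.2009]
(545, 224) [ 0.0045 -0.1977]
```

Emit:
{"op": "jog_arm", "data": {"motion": [[-2,2,0.5,0,0],[-2,3.5,0,-0.3,0],[-1.7,3.8,0,-0.5,0],[-1.7,3.8,0,-0.5,0],[-1.7,3.8,0,-0.5,0],[-1.5,3.8,0,-0.5,0],[-1,3.5,0,0,0],[-0.8,2.5,0,0,0],[0,0,0,0,0],[0,0,0,0,0]]}}

```text
t: 40.02
tcp_pos: [0.4322, 0.2586, 0.0805]
tool_rot: [0.999, 0.022, 0.017, 0.019]
force: [0.0, -1.0, -0.6]
finger_gap: 0.998
```

```bash
python3 -c "
from h import *
q();s=save('wrist','w50')"
```

```text
t 40.02 tcp [0.4322 0.2586 0.0805] st [-0.0744  0.2994] yaw 2.5 z [ 0.034 -0.038 -0.999] F [ 0.  -1.  -0.6] gap 0.998
```

View pics/w50.png

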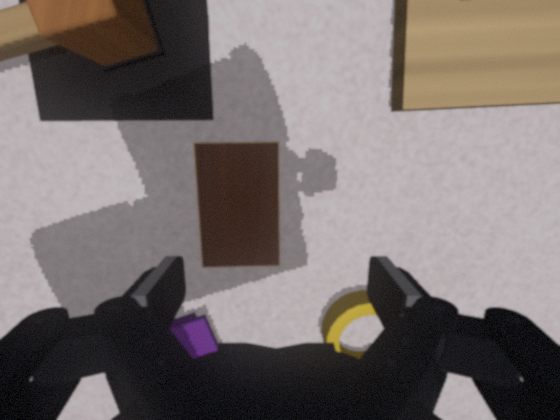

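```bash
python3 -c "
from h import *
s=load('w50');quad(s,[[195,143],[279,142],[203,267],[279,265]],.016)
print(ray(s,[[325,330],[375,290]],.03))"
```

```text
c [0.4396 0.2851] st [-0.0648  0.3252] len 0.0984 ang 2.7 rear grip [0.4046 0.2835]
[[0.34214244 0.21273355]
 [0.37878536 0.17545852]]
```

Emit:
{"op": "jog_arm", "data": {"motion": [[-1.2,1.2,-1,0,0],[-1.2,1.3,-1.5,0,0],[-0.2,0,-1.5,0,0],[-0.2,0,-1.5,0,0],[0,0,-1,0,0],[0,0,0,0,0],[0,0,0,0,0]]}}

```text
t: 40.65
tcp_pos: [0.4136, 0.279, 0.0129]
tool_rot: [1.0, 0.015, 0.021, 0.018]
force: [0.0, 0.0, -0.7]
finger_gap: 1.001
```

```bash
python3 -c "
from h import *
q()"
```

```text
t 40.65 tcp [0.4136 0.279  0.0129] st [-0.0912  0.3214] yaw 1.8 z [ 0.042 -0.036 -0.998] F [ 0.   0.  -0.7] gap 1.001
```

Emit:
{"op": "jog_arm", "data": {"motion": [[-0.8,0.3,-0.8,0.8,0],[-0.1,0,-0.9,0,0],[-0.1,0.05,-0.9,0,0],[0,0,-0.3,0,0],[0,0,0,0,0]]}}

```text
t: 41.07
tcp_pos: [0.4094, 0.2808, -0.0159]
tool_rot: [0.999, 0.019, 0.024, 0.017]
force: [-0.3, -0.3, -0.1]
finger_gap: 1.004
```

```bash
python3 -c "
from h import *
q()"
```

```text
t 41.07 tcp [ 0.4094  0.2808 -0.0159] st [-0.0952  0.3235] yaw 2.2 z [ 0.049 -0.033 -0.998] F [-0.3 -0.3 -0.1] gap 1.004
```

Emit:
{"op": "jog_arm", "data": {"motion": [[-0.2,0.1,-0.3,0,0],[0,0,0,0,50],[0,0,0,0,90],[0,0,0,0,90],[0,0,0,0,90],[0,0,0,0,90],[0,0,0,0,90]], "squeeze": 40}}

```text
t: 41.65
tcp_pos: [0.4086, 0.2822, -0.0181]
tool_rot: [0.999, 0.018, 0.025, 0.017]
force: [-0.2, 0.7, -1.8]
finger_gap: 0.73
```

Emit:
{"op": "jog_arm", "data": {"motion": [[0,0,2,0,90],[0,0,2,0,90],[1,-1,1.5,0,90],[1,-3,0,0.8,90],[0.3,-3,0,0.8,90],[0,-3,0,0.8,90],[0,-3,0,0.5,90],[0,-3,0,0,90],[0,-3,0,0,90],[0,-1,0,0,90]]}}

```text
t: 42.48
tcp_pos: [0.4338, 0.0781, 0.0394]
tool_rot: [0.998, 0.05, 0.029, 0.016]
force: [-0.4, 0.0, -1.4]
finger_gap: 0.727
```

```bash
python3 -c "
from h import *
q();tilt('w51')"
```

```text
t 42.48 tcp [0.4338 0.0781 0.0394] st [-0.0889  0.1195] yaw 5.8 z [ 0.06  -0.028 -0.998] F [-0.4  0.  -1.4] gap 0.727
prof [(-0.014, 0.074), (-0.022, 0.075), (-0.03, 0.074), (-0.038, 0.074), (-0.047, 0.073), (-0.057, 0.073), (-0.066, 0.074), (-0.075, 0.073), (-0.085, 0.073), (-0.095, 0.073)]
```

View pics/w51.png

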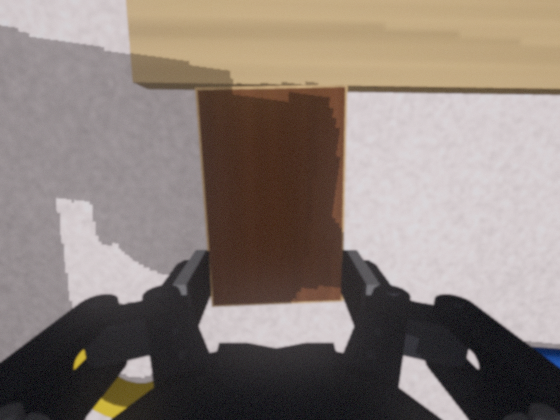

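Emit:
{"op": "jog_arm", "data": {"motion": [[-1.6,-0.2,0,-0.5,90],[0,-0.1,-1.5,0,90],[-0.2,0,-1.5,0,90],[-0.2,0,-1.5,0,90],[-0.1,0,-0.9,0,90],[0,0,0,0,90]]}}

```text
t: 43.03
tcp_pos: [0.4149, 0.0733, -0.0152]
tool_rot: [0.998, 0.042, 0.032, 0.016]
force: [-0.5, -0.2, -1.5]
finger_gap: 0.727
```

```bash
python3 -c "
from h import *
q();tilt('w52')"
```

```text
t 43.03 tcp [ 0.4149  0.0733 -0.0152] st [-0.1082  0.1164] yaw 4.9 z [ 0.066 -0.029 -0.997] F [-0.5 -0.2 -1.5] gap 0.727
prof [(-0.033, 0.019), (-0.041, 0.018), (-0.049, 0.019), (-0.058, 0.019), (-0.067, 0.019), (-0.076, 0.019), (-0.085, 0.019), (-0.095, 0.019), (-0.104, 0.019), (-0.115, 0.019)]
```

Emit:
{"op": "jog_arm", "data": {"motion": [[0.8,0,-0.1,0,75],[0.8,0.05,0,0,70],[0.8,0.05,0,0,68],[0.4,0,0,0,67],[0.4,-0.05,0.1,0,67],[0.4,-0.1,0.3,0,67],[0.4,-0.1,0.4,0,67]], "squeeze": 20}}

```text
t: 43.67
tcp_pos: [0.444, 0.0745, -0.007]
tool_rot: [0.999, 0.043, 0.017, 0.015]
force: [-3.6, 1.6, -1.7]
finger_gap: 0.74
```

```bash
python3 -c "
from h import *
q();tilt('w53')"
```

```text
t 43.67 tcp [ 0.444   0.0745 -0.007 ] st [-0.0791  0.115 ] yaw 5.0 z [ 0.036 -0.028 -0.999] F [-3.6  1.6 -1.7] gap 0.74
prof [(-0.002, 0.022), (-0.011, 0.024), (-0.019, 0.022), (-0.028, 0.024), (-0.037, 0.024), (-0.046, 0.024), (-0.055, 0.025), (-0.065, 0.026), (-0.074, 0.028), (-0.084, 0.027)]
```

Emit:
{"op": "jog_arm", "data": {"motion": [[-0.5,0,0,0,67],[0,0,-0.5,0,67],[0,0,0,0,67],[0.5,0,0,0,67],[0.4,-0.05,0,0,67],[0.5,-0.05,0.2,0,67],[0.5,-0.05,0.3,0,67],[0.5,-0.05,0.4,0,67]]}}

```text
t: 44.38
tcp_pos: [0.4433, 0.0745, -0.0043]
tool_rot: [0.999, 0.044, -0.004, 0.013]
force: [-6.2, 0.7, -2.1]
finger_gap: 0.738
```

```bash
python3 -c "
from h import *
q();tilt('w54')"
```

```text
t 44.38 tcp [ 0.4433  0.0745 -0.0043] st [-0.0798  0.115 ] yaw 5.0 z [-0.008 -0.026 -1.   ] F [-6.2  0.7 -2.1] gap 0.738
prof [(-0.002, 0.02), (-0.01, 0.021), (-0.019, 0.022), (-0.027, 0.024), (-0.036, 0.025), (-0.045, 0.026), (-0.055, 0.026), (-0.064, 0.029), (-0.074, 0.029), (-0.084, 0.03)]
```

Emit:
{"op": "jog_arm", "data": {"motion": [[0.5,-0.05,0.3,0,67],[0.5,-0.05,0.35,0,67],[0.5,-0.05,0.4,0,67],[0.5,-0.05,0.4,0,67]]}}

```text
t: 44.77
tcp_pos: [0.4452, 0.0743, 0.0083]
tool_rot: [0.999, 0.044, -0.025, 0.011]
force: [-4.5, 1.0, -2.4]
finger_gap: 0.739
```

```bash
python3 -c "
from h import *
q();tilt('w55')"
```

```text
t 44.77 tcp [0.4452 0.0743 0.0083] st [-0.0779  0.1146] yaw 5.1 z [-0.049 -0.024 -0.999] F [-4.5  1.  -2.4] gap 0.739
prof [(0.001, 0.02), (-0.008, 0.023), (-0.016, 0.026), (-0.025, 0.027), (-0.034, 0.031), (-0.043, 0.034), (-0.052, 0.036), (-0.062, 0.038), (-0.071, 0.04), (-0.08, 0.043)]
```

Emit:
{"op": "jog_arm", "data": {"motion": [[0.5,0,0.1,0,67],[0.5,0,0.2,0,67],[0.5,0,0.3,0,67],[0.4,0,0.3,0,67]]}}

```text
t: 45.15
tcp_pos: [0.4466, 0.0747, 0.0159]
tool_rot: [0.998, 0.045, -0.045, 0.01]
force: [-4.0, 0.2, -1.3]
finger_gap: 0.74
```

```bash
python3 -c "
from h import *
q();tilt('w56')"
```

```text
t 45.15 tcp [0.4466 0.0747 0.0159] st [-0.0765  0.1149] yaw 5.1 z [-0.09  -0.023 -0.996] F [-4.   0.2 -1.3] gap 0.74
prof [(0.003, 0.022), (-0.006, 0.024), (-0.015, 0.028), (-0.024, 0.031), (-0.032, 0.035), (-0.042, 0.037), (-0.05, 0.042), (-0.06, 0.044), (-0.068, 0.047), (-0.077, 0.051)]
```

Emit:
{"op": "jog_arm", "data": {"motion": [[0.4,0,0.1,0,67],[0.4,0,0.2,0,67],[0.4,0,0.25,0,67],[0.4,0,0.25,0,67]]}}

```text
t: 45.53
tcp_pos: [0.4496, 0.075, 0.0234]
tool_rot: [0.997, 0.045, -0.06, 0.009]
force: [-6.3, -1.1, 0.6]
finger_gap: 0.738
```

```bash
python3 -c "
from h import *
q();tilt('w57')"
```

```text
t 45.53 tcp [0.4496 0.075  0.0234] st [-0.0735  0.115 ] yaw 5.2 z [-0.12  -0.023 -0.993] F [-6.3 -1.1  0.6] gap 0.738
prof [(0.006, 0.021), (-0.003, 0.025), (-0.012, 0.029), (-0.021, 0.033), (-0.03, 0.037), (-0.039, 0.041), (-0.048, 0.046), (-0.056, 0.049), (-0.064, 0.054), (-0.074, 0.057)]
```

Emit:
{"op": "jog_arm", "data": {"motion": [[0.35,0,0.2,0,67],[0.35,0,0.3,0,67],[0.35,0,0.3,0,67],[0.35,0,0.3,0,67]]}}

```text
t: 45.92
tcp_pos: [0.4568, 0.0755, 0.0347]
tool_rot: [0.997, 0.046, -0.069, 0.008]
force: [-5.5, 0.3, 1.9]
finger_gap: 0.737
```

```bash
python3 -c "
from h import *
q();tilt('w58')"
```

```text
t 45.92 tcp [0.4568 0.0755 0.0347] st [-0.0662  0.1148] yaw 5.2 z [-0.136 -0.022 -0.99 ] F [-5.5  0.3  1.9] gap 0.737
prof [(0.013, 0.02), (0.003, 0.023), (-0.006, 0.029), (-0.016, 0.035), (-0.024, 0.041), (-0.033, 0.048), (-0.041, 0.053), (-0.05, 0.057), (-0.058, 0.063), (-0.066, 0.069)]
```

Emit:
{"op": "jog_arm", "data": {"motion": [[0.4,0,0.1,0,67],[0.4,0,0.2,0,67],[0.4,0,0.25,0,67],[0.4,0,0.25,0,67]]}}

```text
t: 46.3
tcp_pos: [0.4662, 0.0762, 0.0448]
tool_rot: [0.996, 0.046, -0.077, 0.007]
force: [-6.2, 0.4, 3.0]
finger_gap: 0.737
```

```bash
python3 -c "
from h import *
q();tilt('w59')"
```

```text
t 46.3 tcp [0.4662 0.0762 0.0448] st [-0.0568  0.1147] yaw 5.3 z [-0.153 -0.022 -0.988] F [-6.2  0.4  3. ] gap 0.737
prof [(0.021, 0.021), (0.011, 0.021), (0.001, 0.026), (-0.009, 0.034), (-0.018, 0.042), (-0.026, 0.051), (-0.034, 0.058), (-0.042, 0.065), (-0.049, 0.072), (-0.056, 0.079)]
```

Emit:
{"op": "jog_arm", "data": {"motion": [[0.4,0.03,-0.1,0,67],[0.45,0.03,0,0,67],[0.45,0.03,0.1,0,67],[0.5,0.03,0.1,0,67]]}}

```text
t: 46.68
tcp_pos: [0.472, 0.0771, 0.0498]
tool_rot: [0.995, 0.047, -0.092, 0.008]
force: [-7.6, -1.0, 6.1]
finger_gap: 0.735
```

```bash
python3 -c "
from h import *
q();tilt('w60')"
```

```text
t 46.68 tcp [0.472  0.0771 0.0498] st [-0.051   0.1151] yaw 5.4 z [-0.182 -0.024 -0.983] F [-7.6 -1.   6.1] gap 0.735
prof [(0.026, 0.022), (0.015, 0.021), (0.004, 0.022), (-0.005, 0.031), (-0.014, 0.041), (-0.022, 0.051), (-0.029, 0.06), (-0.036, 0.068), (-0.043, 0.076), (-0.049, 0.083)]
```

View pics/w60.png

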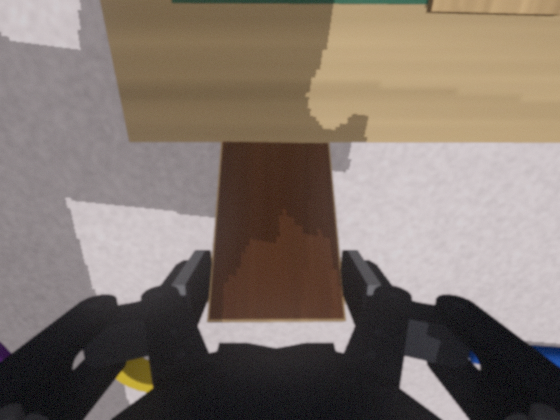

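Emit:
{"op": "jog_arm", "data": {"motion": [[0.4,0.03,0.3,0,66],[0.45,0.03,0.3,0,66],[0.5,0.03,0.3,0,66],[0.5,0.03,0.25,0,66]]}}

```text
t: 47.07
tcp_pos: [0.4976, 0.0786, 0.0642]
tool_rot: [0.995, 0.047, -0.086, 0.008]
force: [-0.5, 0.9, -0.4]
finger_gap: 0.74
```

```bash
python3 -c "
from h import *
q();tilt('w61')"
```

```text
t 47.07 tcp [0.4976 0.0786 0.0642] st [-0.0253  0.1143] yaw 5.4 z [-0.17  -0.023 -0.985] F [-0.5  0.9 -0.4] gap 0.74
prof [(0.051, 0.021), (0.039, 0.022), (0.027, 0.021), (0.014, 0.021), (0.002, 0.027), (-0.005, 0.044), (-0.011, 0.061), (-0.016, 0.074), (-0.021, 0.086), (-0.025, 0.096)]
```

Emit:
{"op": "jog_arm", "data": {"motion": [[0.7,0.05,0.1,0,67],[0.7,0.05,0,0,67],[0.7,0.05,0,0,67],[0.7,0.05,-0.1,0,68]]}}

```text
t: 47.45
tcp_pos: [0.5335, 0.0803, 0.0662]
tool_rot: [0.996, 0.047, -0.08, 0.008]
force: [-0.0, 0.8, -0.7]
finger_gap: 0.733
```

```bash
python3 -c "
from h import *
q();side('s62',200,140)"
```

```text
t 47.45 tcp [0.5335 0.0803 0.0662] st [0.0106 0.1128] yaw 5.4 z [-0.158 -0.024 -0.987] F [-0.   0.8 -0.7] gap 0.733
```

View pics/s62c.png

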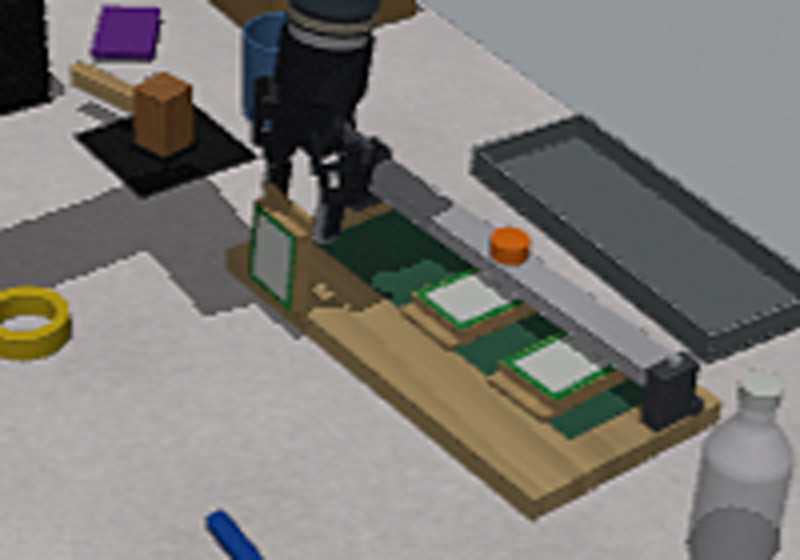

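Emit:
{"op": "jog_arm", "data": {"motion": [[0.7,0.05,-0.1,0,70],[0.7,0.05,-0.2,0,70],[0.7,0.05,-0.3,0,70],[0.6,0.05,-0.4,0,70]]}}

```text
t: 47.83
tcp_pos: [0.5664, 0.0823, 0.055]
tool_rot: [0.996, 0.047, -0.077, 0.008]
force: [0.4, -0.3, 0.3]
finger_gap: 0.729
```

```bash
python3 -c "
from h import *
q();side('s63',200,140)"
```

```text
t 47.83 tcp [0.5664 0.0823 0.055 ] st [0.0435 0.1119] yaw 5.3 z [-0.153 -0.024 -0.988] F [ 0.4 -0.3  0.3] gap 0.729
```

View pics/s63c.png

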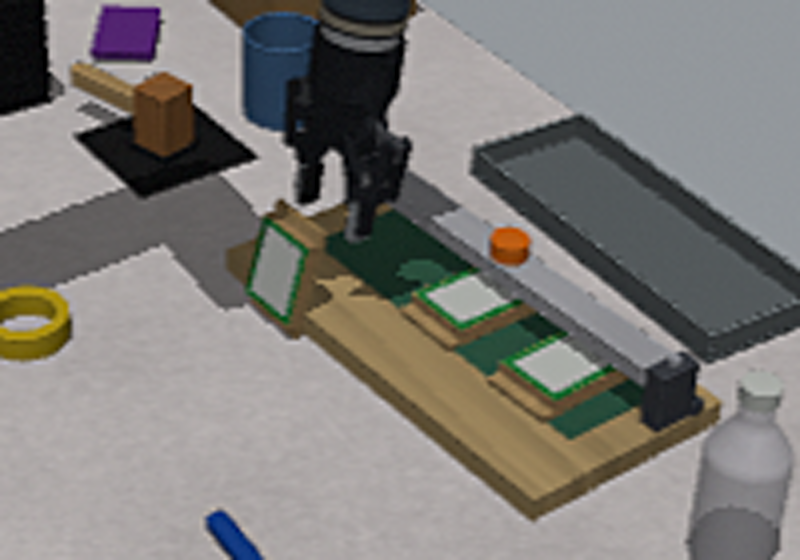

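Emit:
{"op": "jog_arm", "data": {"motion": [[0.5,0,3,0,0],[0.5,0,3,0,0],[0,0,3,0,0],[0,0,0,0,0]]}}

```text
t: 48.22
tcp_pos: [0.5762, 0.0823, 0.1428]
tool_rot: [0.996, 0.047, -0.081, 0.008]
force: [0.5, -0.9, 0.5]
finger_gap: 0.999
```

```bash
python3 -c "
from h import *
q();side('s64',200,140)"
```

```text
t 48.22 tcp [0.5762 0.0823 0.1428] st [0.0533 0.111 ] yaw 5.3 z [-0.161 -0.024 -0.987] F [ 0.5 -0.9  0.5] gap 0.999
```

View pics/s64c.png

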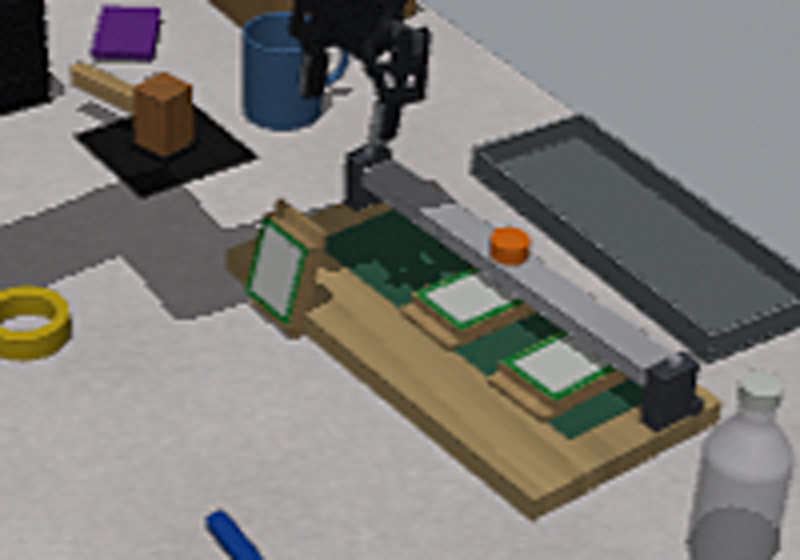

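Emit:
{"op": "jog_arm", "data": {"motion": [[-3,0,0,0,100],[-4,-0.3,0,0,255],[-4,-0.3,0,0,255],[-3,-0.2,0,0,255],[-1.5,-0.2,-1.5,0,255],[-1,0,-2,0,255],[-1,0,-2,0,255],[-0.5,0,-2,0,255],[0,0,-1,0,255],[0,0,0,0,255]]}}

```text
t: 49.1
tcp_pos: [0.379, 0.0724, 0.0475]
tool_rot: [0.995, 0.047, -0.088, 0.007]
force: [-0.3, 0.5, -0.2]
finger_gap: 0.003
```

```bash
python3 -c "
from h import *
q();save('wrist','w65')"
```

```text
t 49.1 tcp [0.379  0.0724 0.0475] st [-0.144   0.1187] yaw 5.4 z [-0.174 -0.023 -0.984] F [-0.3  0.5 -0.2] gap 0.003
```

View pics/w65.png

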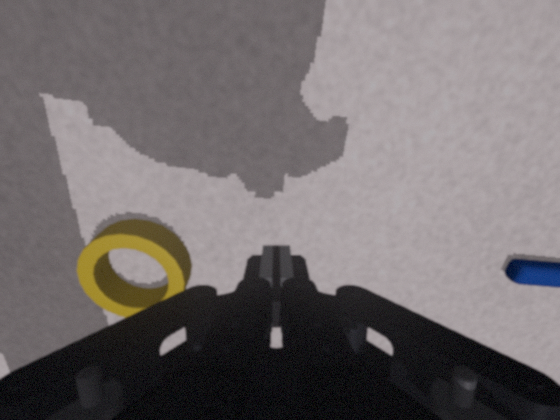

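Emit:
{"op": "jog_arm", "data": {"motion": [[1.5,0,0,0,255],[1.5,0,0,0,255],[1.5,0,0,0,255],[1.5,0.1,0,0,255],[1.2,0.1,0,0,255],[0.9,0.08,0,0,255],[0.9,0.08,0,0,255],[0.9,0.08,0,0,255],[0.9,0.08,0,0,255]]}}

```text
t: 49.9
tcp_pos: [0.4903, 0.0782, 0.0508]
tool_rot: [0.995, 0.047, -0.089, 0.007]
force: [0.3, -0.0, 0.3]
finger_gap: -0.006
```

```bash
python3 -c "
from h import *
q();save('wrist','w66')"
```

```text
t 49.9 tcp [0.4903 0.0782 0.0508] st [-0.0327  0.1146] yaw 5.4 z [-0.177 -0.022 -0.984] F [ 0.3 -0.   0.3] gap -0.006
```

View pics/w66.png

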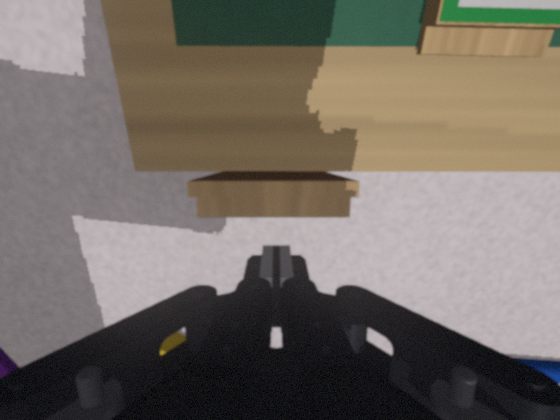

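Aligned behind the standing tile. Pushing it over.

Emit:
{"op": "jog_arm", "data": {"motion": [[0.9,0.08,0,0,255],[0.9,0.08,0,0,255],[0.9,0.08,0,0,255],[0.9,0.08,0,0,255],[0.9,0.08,0,0,255],[0.9,0.08,0,0,255],[0.9,0.08,0,0,255],[0.6,0.05,0,0,255]]}}

```text
t: 50.62
tcp_pos: [0.5662, 0.0848, 0.0526]
tool_rot: [0.995, 0.047, -0.088, 0.007]
force: [0.7, 0.2, -0.4]
finger_gap: -0.001
```

```bash
python3 -c "
from h import *
q();side('s67',200,140)"
```

```text
t 50.62 tcp [0.5662 0.0848 0.0526] st [0.0435 0.1144] yaw 5.4 z [-0.174 -0.023 -0.985] F [ 0.7  0.2 -0.4] gap -0.001
```

View pics/s67c.png

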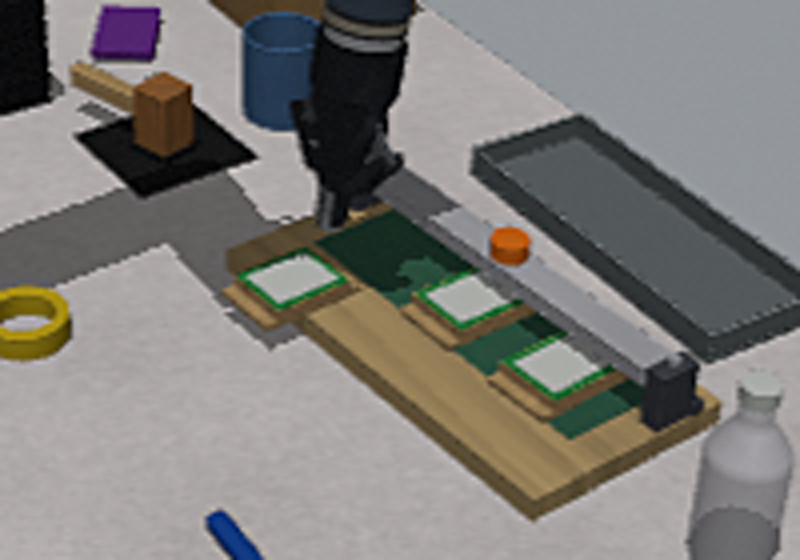

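Emit:
{"op": "jog_arm", "data": {"motion": [[-0.5,0,1,0,200],[-2,-0.1,0.5,0,100],[-2,-0.1,0,0,0],[-2,-0.1,0,0,0],[-1.2,-0.1,0,0,0],[0,0,0,0,0],[0,0,0,0,0]]}}

```text
t: 51.25
tcp_pos: [0.4844, 0.0807, 0.0716]
tool_rot: [0.995, 0.047, -0.088, 0.007]
force: [0.4, -0.2, 0.1]
finger_gap: 0.971
```

```bash
python3 -c "
from h import *
q();s=save('wrist','w68')"
```

```text
t 51.25 tcp [0.4844 0.0807 0.0716] st [-0.0383  0.1176] yaw 5.4 z [-0.174 -0.023 -0.985] F [ 0.4 -0.2  0.1] gap 0.971
```

View pics/w68.png

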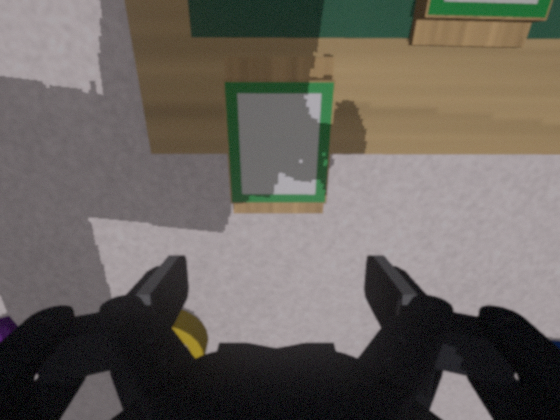

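```bash
python3 -c "
from h import *
s=load('w68');quad(s,[[226,82],[334,82],[231,204],[327,204]],.038)"
```

```text
c [0.5333 0.0831] st [0.0106 0.1157] len 0.075 ang 5.3 rear grip [0.4985 0.0799]
```

Emit:
{"op": "jog_arm", "data": {"motion": [[0.4,0,-1.2,0,0],[0.2,0,-1.4,0,0],[0,0,-1.4,0,0],[0,0,-1.2,0,0],[0,0,-0.6,0,0],[0,0,0,0,0]]}}

```text
t: 51.8
tcp_pos: [0.5, 0.0805, 0.0092]
tool_rot: [0.996, 0.047, -0.081, 0.008]
force: [0.7, -0.2, -0.2]
finger_gap: 1.001
```

```bash
python3 -c "
from h import *
q()"
```

```text
t 51.8 tcp [0.5    0.0805 0.0092] st [-0.0227  0.116 ] yaw 5.4 z [-0.162 -0.023 -0.987] F [ 0.7 -0.2 -0.2] gap 1.001
```

Emit:
{"op": "jog_arm", "data": {"motion": [[-0.7,0,-0.3,0,0],[0,0,-0.3,0,0],[0,0,0,0,50],[0,0,0,0,80],[0,0,0,0,80],[0,0,0,0,80],[0,0,0,0,80]], "squeeze": 40}}

```text
t: 52.38
tcp_pos: [0.4943, 0.0805, 0.0032]
tool_rot: [0.996, 0.047, -0.08, 0.008]
force: [-0.1, 0.1, -1.0]
finger_gap: 0.724
```

```bash
python3 -c "
from h import *
q()"
```

```text
t 52.38 tcp [0.4943 0.0805 0.0032] st [-0.0284  0.1165] yaw 5.4 z [-0.159 -0.023 -0.987] F [-0.1  0.1 -1. ] gap 0.724
```

Emit:
{"op": "jog_arm", "data": {"motion": [[0.8,0.07,0.15,0,80],[0.9,0.07,0,0,80],[0.9,0.07,0,0,80],[0.9,0.07,0,0,80],[0.9,0.07,0,0,80],[0.9,0.07,0,0,80],[0.9,0.07,0,0,80],[0.9,0.07,0,0,80],[0.9,0.07,0,0,80],[0.9,0.07,0,0,80]]}}

```text
t: 53.22
tcp_pos: [0.5954, 0.0884, 0.0052]
tool_rot: [0.996, 0.047, -0.077, 0.008]
force: [0.5, -0.7, -0.7]
finger_gap: 0.732
```

```bash
python3 -c "
from h import *
q();save('wrist','w69')"
```

```text
t 53.22 tcp [0.5954 0.0884 0.0052] st [0.0729 0.1154] yaw 5.4 z [-0.153 -0.023 -0.988] F [ 0.5 -0.7 -0.7] gap 0.732
```

View pics/w69.png

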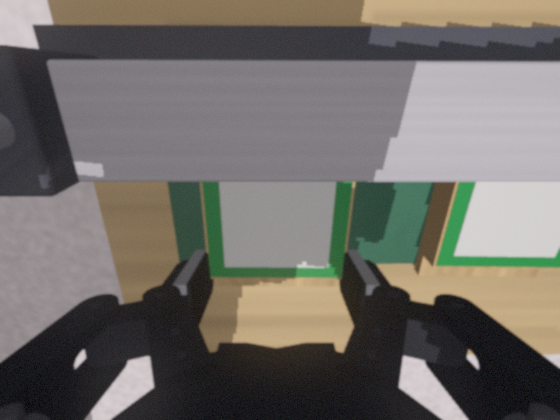

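Emit:
{"op": "jog_arm", "data": {"motion": [[0.4,0.04,0,0,80],[0.3,0.03,0,0,80],[0.3,0.03,0,0,80]]}}

```text
t: 53.52
tcp_pos: [0.5992, 0.0883, 0.0039]
tool_rot: [0.995, 0.048, -0.087, 0.009]
force: [-4.0, -2.1, 0.4]
finger_gap: 0.73
```

```bash
python3 -c "
from h import *
q()"
```

```text
t 53.52 tcp [0.5992 0.0883 0.0039] st [0.0768 0.1149] yaw 5.5 z [-0.173 -0.026 -0.985] F [-4.  -2.1  0.4] gap 0.73
```

Emit:
{"op": "jog_arm", "data": {"motion": [[0.2,0,0,0,80],[0,0,0,0,80],[0,0,0,0,0],[0,0,0,0,0],[0,0,0,0,0],[0,0,0,0,0],[-0.8,0,2,0,0],[-2,0,2,0,0],[-2.5,0,2,0,0],[-2.5,0,1,0,0]]}}

```text
t: 54.35
tcp_pos: [0.5303, 0.0879, 0.0738]
tool_rot: [0.996, 0.048, -0.081, 0.009]
force: [0.5, -0.6, 0.8]
finger_gap: 1.002
```

Emit:
{"op": "jog_arm", "data": {"motion": [[-1,0,2,0,0],[-1,0,2,0,0],[0,-1,1,0,0],[0,-2,0,0,0],[0,-2,0,0,0],[0,0,0,0,0]]}}

```text
t: 54.85
tcp_pos: [0.5076, 0.0362, 0.1311]
tool_rot: [0.996, 0.05, -0.077, 0.01]
force: [-0.7, -0.0, 0.6]
finger_gap: 0.998
```

```bash
python3 -c "
from h import *
q();s=save('wrist','w70')"
```

```text
t 54.85 tcp [0.5076 0.0362 0.1311] st [-0.0192  0.0712] yaw 5.7 z [-0.153 -0.027 -0.988] F [-0.7 -0.   0.6] gap 0.998
```

View pics/w70.png

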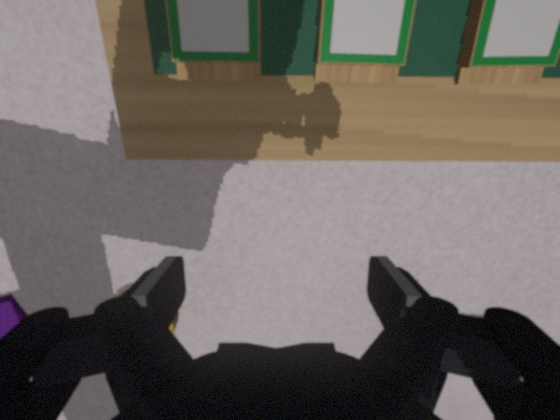

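```bash
python3 -c "
from h import *
s=load('w70')
for p,z in [((174,79),.028),((258,79),.028),((316,81),.028),((398,81),.028),((460,83),.028),((168,60),.038),((259,60),.038),((319,64),.038),((408,65),.038),((470,66),.038),((557,66),.038),((126,159),.022),((555,160),.022)]: print(p,st(ray(s,[p],z)[0]))
"
```

```text
(174, 79) [0.0678 0.1498]
(258, 79) [0.0685 0.085 ]
(316, 81) [0.0676 0.04  ]
(398, 81) [ 0.0683 -0.0241]
(460, 83) [ 0.0674 -0.0731]
(168, 60) [0.0805 0.1497]
(259, 60) [0.0813 0.0837]
(319, 64) [0.0792 0.0399]
(408, 65) [ 0.0793 -0.0257]
(470, 66) [ 0.0792 -0.0718]
(557, 66) [ 0.0799 -0.1366]
(126, 159) [0.0029 0.2014]
(555, 160) [ 0.0052 -0.178 ]
```

```bash
python3 -c "
from h import *
print(sense()['q'].round(2))
s=save('top','t71');H=hsv(s);h,sa,v=H[...,0],H[...,1],H[...,2]
print('mallet head@.074',blobs(s,(h>8)&(h<16)&(sa>115)&(v>80),.074,amin=20,roi=(150,190,215,235)))
print('handle',blobs(s,(sa>60)&(v>80)&(h>14),.052,amin=20,roi=(150,190,215,235)))
print('mat',blobs(s,v<45,.004,amin=200,roi=(150,180,230,250)))
"
```

```text
[-0.12  0.55  1.68 -0.05  1.07  1.38]
mallet head@.074 [(array([0.5636, 0.368 ]), (564.0, 368.2), 39.1, 38.2, -72.8, (188, 209))]
handle [(array([0.5411, 0.4363]), (541.6, 433.8), 99.4, 15.6, -72.8, (170, 217))]
mat [(array([0.5667, 0.3651]), (567.4, 331.9), 211.6, 130.5, -87.1, (192, 212))]
```

Emit:
{"op": "jog_arm", "data": {"motion": [[0,2,0.5,7,0],[0.4,3,0,7,0],[0.5,3.5,0,7,0],[0.5,3.5,0,7,0],[0.5,3.5,0,7,0],[0.5,3.5,0,7,0],[0.5,3.5,0,7,0],[0.5,3,0,7,0],[0.5,3,0,7,0],[0.4,2.5,0,7,0]]}}

```text
t: 55.78
tcp_pos: [0.5515, 0.3635, 0.1314]
tool_rot: [0.779, 0.622, -0.058, 0.052]
force: [0.5, -0.1, -1.1]
finger_gap: 1.003
```

```bash
python3 -c "
from h import *
q();print(sense()['q'].round(2))"
```

```text
t 55.78 tcp [0.5515 0.3635 0.1314] st [0.0537 0.3933] yaw 77.2 z [-0.026 -0.153 -0.988] F [ 0.5 -0.1 -1.1] gap 1.003
[ 0.47  0.71  1.31 -0.13  1.22  0.75]
```

Emit:
{"op": "jog_arm", "data": {"motion": [[0.1,1,0,6,0],[0.1,1,0,6,0],[0.1,1,0,6,0],[0,0.2,0,6,0],[0,0,0,5.5,0],[0,0,0,0,0],[0,0,0,0,0]]}}

```text
t: 56.37
tcp_pos: [0.5492, 0.4137, 0.1249]
tool_rot: [0.577, 0.813, -0.042, 0.063]
force: [0.3, -0.0, -0.6]
finger_gap: 0.998
```

```bash
python3 -c "
from h import *
q();save('wrist','w72')"
```

```text
t 56.37 tcp [0.5492 0.4137 0.1249] st [0.0559 0.4435] yaw 109.3 z [ 0.054 -0.14  -0.989] F [ 0.3 -0.  -0.6] gap 0.998
```

View pics/w72.png

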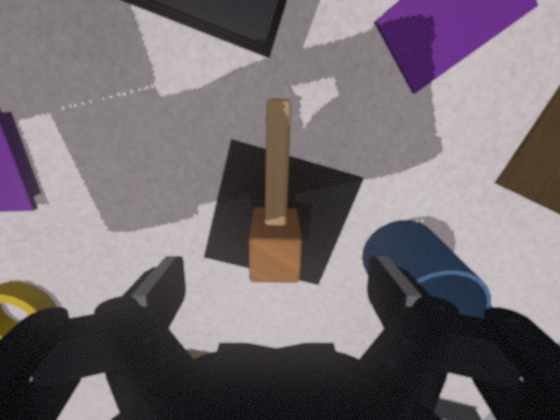

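```bash
python3 -c "
from h import *
s=load('w72')
a=ray(s,[[278.5,100],[276,222]],.055);d=a[0]-a[1];print(a,np.degrees(np.arctan2(d[1],d[0])),np.linalg.norm(d))
P=pts(s)
for p in [(278,120),(277,170),(277,215),(275,245),(275,260),(275,275),(440,240),(370,245),(400,290)]: print(p,P[p[1],p[0]].round(4))
"
```

```text
[[0.52632964 0.48547538]
 [0.55577134 0.39623495]] 108.25846409585374 0.09397164238671477
(278, 120) [0.5307 0.4722 0.0507]
(277, 170) [0.5423 0.437  0.0516]
(277, 215) [0.5551 0.4008 0.0513]
(275, 245) [0.5585 0.3858 0.0737]
(275, 260) [0.5631 0.3727 0.0733]
(275, 275) [0.5678 0.3591 0.0733]
(440, 240) [0.7101 0.418  0.0312]
(370, 245) [0.6609 0.3836 0.0124]
(400, 290) [0.5827 0.4485 0.1929]
```

Emit:
{"op": "jog_arm", "data": {"motion": [[0.2,-0.6,-1.5,-1,80],[0.2,-0.6,-1.5,0,120],[0,0,-1.5,0,120],[0,0,-1.5,0,120],[0,0,-1,0,120],[0,0,0,0,120],[0,0,0,0,120]]}}

```text
t: 57.0
tcp_pos: [0.5556, 0.4017, 0.0527]
tool_rot: [0.59, 0.804, -0.041, 0.062]
force: [-0.1, 0.9, 0.5]
finger_gap: 0.532
```

```bash
python3 -c "
from h import *
q();save('wrist','w73')"
```

```text
t 57.0 tcp [0.5556 0.4017 0.0527] st [0.0612 0.4309] yaw 107.4 z [ 0.053 -0.139 -0.989] F [-0.1  0.9  0.5] gap 0.532
```

View pics/w73.png

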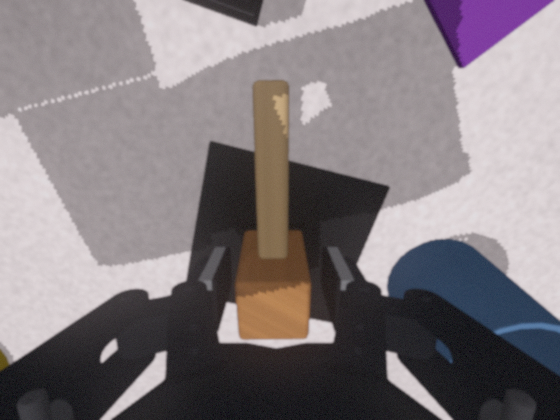

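Emit:
{"op": "jog_arm", "data": {"motion": [[-0.2,0.1,-1,0,120],[0,0.1,-1.2,0,120],[0,0.1,-1.2,0,120],[0,0.1,-1,0,120],[0,0,0,0,120]]}}

```text
t: 57.47
tcp_pos: [0.5552, 0.4075, 0.0079]
tool_rot: [0.591, 0.803, -0.038, 0.064]
force: [-0.0, -0.6, -0.4]
finger_gap: 0.529
```

```bash
python3 -c "
from h import *
q();save('wrist','w74')"
```

```text
t 57.47 tcp [0.5552 0.4075 0.0079] st [0.0613 0.4368] yaw 107.3 z [ 0.058 -0.136 -0.989] F [-0.  -0.6 -0.4] gap 0.529
```

View pics/w74.png

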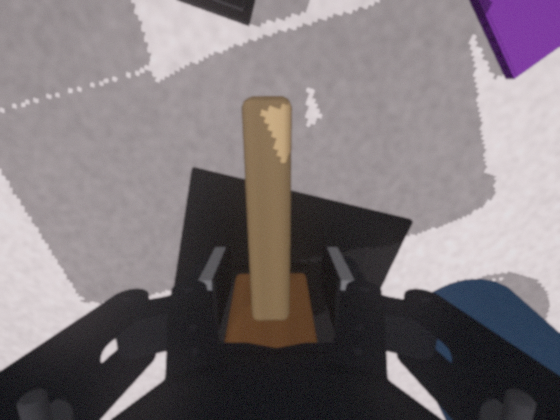

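Emit:
{"op": "jog_arm", "data": {"motion": [[-0.2,-0.1,-0.6,0,120],[0,0,-0.4,0,140],[0,0,0,0,170],[0,0,0,0,200],[0,0,0,0,230],[0,0,0,0,230],[0,0,0,0,230],[0,0,0,0,230]], "squeeze": 80}}

```text
t: 58.18
tcp_pos: [0.553, 0.4067, -0.0021]
tool_rot: [0.591, 0.803, -0.037, 0.064]
force: [-0.8, -0.0, -1.6]
finger_gap: 0.196
```

```bash
python3 -c "
from h import *
q();save('wrist','w75')"
```

```text
t 58.18 tcp [ 0.553   0.4067 -0.0021] st [0.059  0.4362] yaw 107.3 z [ 0.058 -0.135 -0.989] F [-0.8 -0.  -1.6] gap 0.196
```

View pics/w75.png

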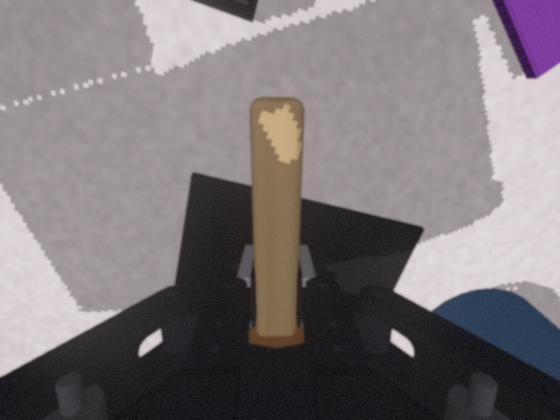

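Emit:
{"op": "jog_arm", "data": {"motion": [[0,0,1.5,0,230],[0,0,2,0,230],[0,0,2.5,0,230],[0,0,2.5,0,230],[0,0,2.5,0,230],[0,-0.5,1.5,0,230],[0,0,0,0,230]]}}

```text
t: 58.82
tcp_pos: [0.5505, 0.3997, 0.1297]
tool_rot: [0.591, 0.803, -0.039, 0.062]
force: [-0.1, 0.3, -2.2]
finger_gap: 0.196
```

```bash
python3 -c "
from h import *
q();side('s76',200,100)"
```

```text
t 58.82 tcp [0.5505 0.3997 0.1297] st [0.0559 0.4295] yaw 107.3 z [ 0.054 -0.137 -0.989] F [-0.1  0.3 -2.2] gap 0.196
```

View pics/s76c.png

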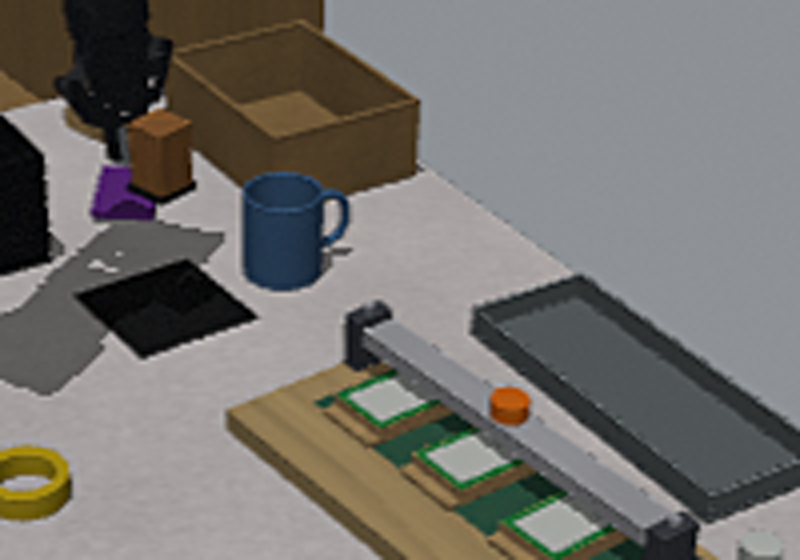

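Emit:
{"op": "jog_arm", "data": {"motion": [[0,-2,0,0,230],[0.3,-3.5,0,0,230],[0.8,-3.5,0,0,230],[1.2,-3.5,0,0,230],[1.5,-3.5,0,0,230],[1.6,-3.5,0,0,230],[1.6,-3.5,0,0,230],[1.6,-3.5,0,0,230],[1.5,-3.5,0,0,230],[1.2,-3.5,0,0,230]]}}

```text
t: 59.7
tcp_pos: [0.6509, 0.0589, 0.1137]
tool_rot: [0.585, 0.808, -0.045, 0.051]
force: [0.7, 1.1, -1.7]
finger_gap: 0.197
```

Emit:
{"op": "jog_arm", "data": {"motion": [[0.4,-1.2,0,0,230],[0,0,0,0,230],[0,0,0,0,230]]}}

```text
t: 59.95
tcp_pos: [0.6546, 0.0368, 0.1087]
tool_rot: [0.589, 0.805, -0.048, 0.049]
force: [-1.2, -0.0, -2.3]
finger_gap: 0.195
```

```bash
python3 -c "
from h import *
q();s=save('top','t77');c=s['img'][120:240,220:380];cv2.imwrite('pics/t77c.png',cv2.resize(c,None,fx=5,fy=5,interpolation=2)[:,:,::-1]);side('s77',220,140)"
```

```text
t 59.95 tcp [0.6546 0.0368 0.1087] st [0.1273 0.0587] yaw 107.7 z [ 0.021 -0.135 -0.991] F [-1.2 -0.  -2.3] gap 0.195
```

View pics/s77c.png

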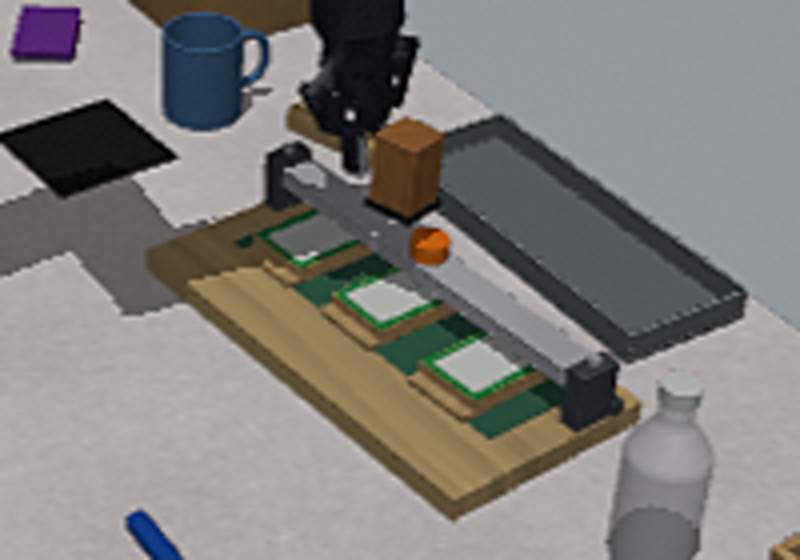

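View pics/t77c.png

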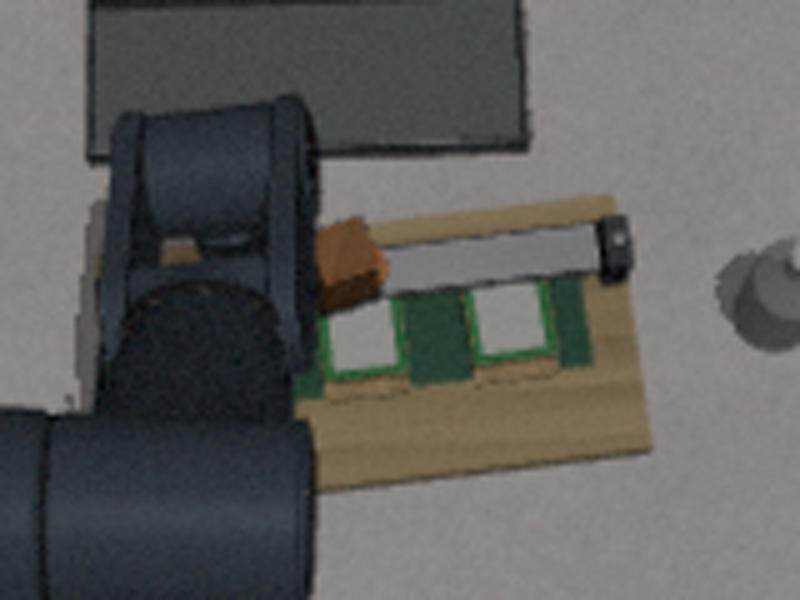

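```bash
python3 -c "
from h import *
s=load('t77');print(ray(s,[[220+347/5,120+258/5]],.185)); 
s=load('s77')
# face bottom corner front px in crop (403,215): 
print(ray(s,[[220+365/4,140+203/4],[220+405/4,140+218/4],[220+440/4,140+205/4]],.115), ray(s,[[220+431/4,140+238/4]],.088))
"
```

```text
[[ 0.66026401 -0.00550513]]
[[ 0.64246096  0.01863025]
 [ 0.65790994 -0.01593646]
 [ 0.69398711 -0.01476182]] [[ 0.6843409 -0.018919 ]]
```

Emit:
{"op": "jog_arm", "data": {"motion": [[0.8,-0.8,0.2,0,230],[0.8,-0.8,0.2,0,230],[0,0,0,0,230],[0,0,0,0,230]]}}

```text
t: 60.38
tcp_pos: [0.67, 0.0276, 0.1129]
tool_rot: [0.585, 0.808, -0.048, 0.048]
force: [-0.3, 1.0, -2.2]
finger_gap: 0.193
```

```bash
python3 -c "
from h import *
q();save('side','s78');s=save('side','s78');side('s78',260,160)"
```

```text
t 60.38 tcp [0.67   0.0276 0.1129] st [0.1419 0.0482] yaw 108.3 z [ 0.021 -0.133 -0.991] F [-0.3  1.  -2.2] gap 0.193
```

View pics/s78c.png

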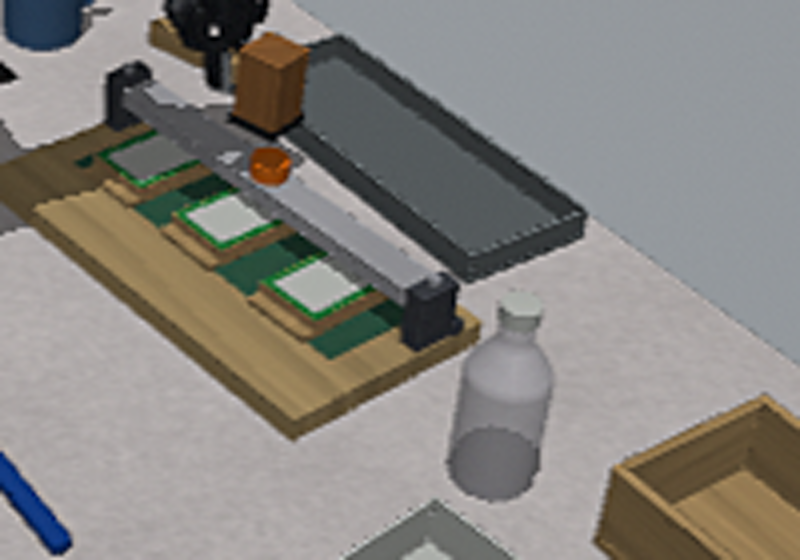

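Emit:
{"op": "jog_arm", "data": {"motion": [[0.3,-0.8,0,0,230],[0,0,-0.8,0,230],[0,0,-0.8,0,230],[0,0,0,0,230]]}}

```text
t: 60.87
tcp_pos: [0.6725, 0.0192, 0.096]
tool_rot: [0.585, 0.808, -0.048, 0.048]
force: [-0.7, 0.2, -2.5]
finger_gap: 0.198
```

```bash
python3 -c "
from h import *
q();side('s79',260,160)"
```

```text
t 60.87 tcp [0.6725 0.0192 0.096 ] st [0.1436 0.0396] yaw 108.3 z [ 0.021 -0.134 -0.991] F [-0.7  0.2 -2.5] gap 0.198
```

View pics/s79c.png

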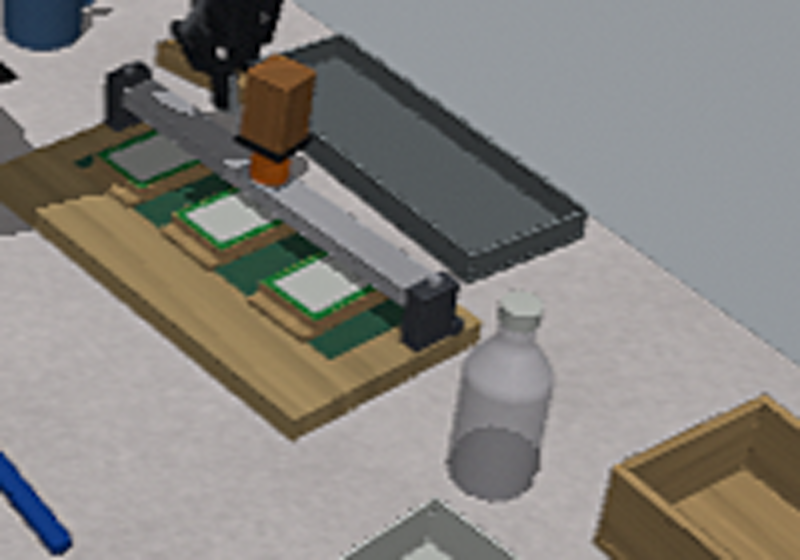

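Emit:
{"op": "jog_arm", "data": {"motion": [[0,0,-0.7,0,230],[0,0,-0.6,0,230],[0,0,-0.5,0,230],[0,0,-0.5,0,230]]}}

```text
t: 61.25
tcp_pos: [0.6735, 0.0193, 0.0732]
tool_rot: [0.585, 0.808, -0.048, 0.049]
force: [-2.3, 2.0, 4.0]
finger_gap: 0.202
```

```bash
python3 -c "
from h import *
q();side('s80',260,160)"
```

```text
t 61.25 tcp [0.6735 0.0193 0.0732] st [0.1446 0.0396] yaw 108.3 z [ 0.024 -0.134 -0.991] F [-2.3  2.   4. ] gap 0.202
```

View pics/s80c.png

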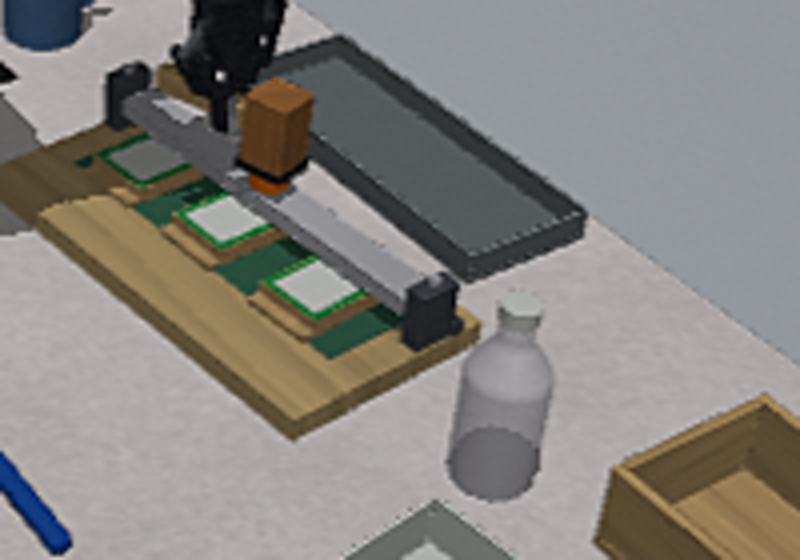

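Emit:
{"op": "jog_arm", "data": {"motion": [[0,0,-0.4,0,230],[0,0,-0.4,0,230],[0,0,-0.3,0,230]]}}

```text
t: 61.55
tcp_pos: [0.6733, 0.0198, 0.0711]
tool_rot: [0.584, 0.808, -0.049, 0.05]
force: [-5.0, 0.6, 9.2]
finger_gap: 0.201
```

```bash
python3 -c "
from h import *
q();s=save('side','s81');side('s81',260,160)"
```

```text
t 61.55 tcp [0.6733 0.0198 0.0711] st [0.1444 0.0401] yaw 108.4 z [ 0.024 -0.138 -0.99 ] F [-5.   0.6  9.2] gap 0.201
```

View pics/s81c.png

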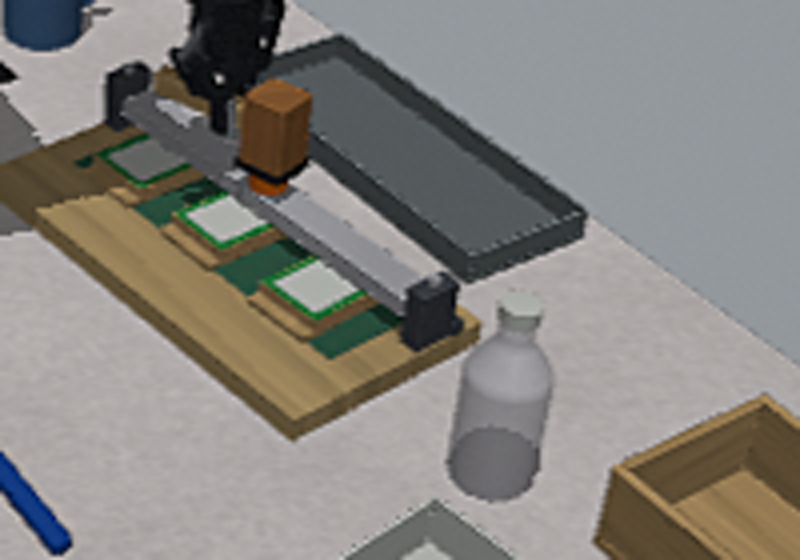

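```bash
python3 -c "
from h import *
for n in ['s78','s79','s80','s81']:
    P=pts(load(n)); z=P[216:222,344:351,2]; print(n,np.median(z).round(4), z.std().round(4), np.median(P[221:226,353:358,2]).round(4))
"
```

```text
s78 0.071 0.0019 0.0703
s79 0.0702 0.0019 0.0706
s80 0.0621 0.0198 0.0614
s81 0.0593 0.2016 0.0612
```

The bar top fell from about 70 to 60–61 mm, so it is down on its limit. One more short press, then lift off.

Emit:
{"op": "jog_arm", "data": {"motion": [[0,0,-0.6,0,230],[0,0,-0.5,0,230],[0,0,-0.5,0,230]]}}

```text
t: 61.9
tcp_pos: [0.6734, 0.0199, 0.0706]
tool_rot: [0.585, 0.808, -0.05, 0.054]
force: [-7.8, 3.0, 19.8]
finger_gap: 0.197
```

```bash
python3 -c "
from h import *
q();save('side','s82');P=pts(load('s82'));print(np.median(P[216:222,344:351,2]).round(4),np.median(P[221:226,353:358,2]).round(4))"
```

```text
t 61.9 tcp [0.6734 0.0199 0.0706] st [0.1445 0.0402] yaw 108.3 z [ 0.028 -0.144 -0.989] F [-7.8  3.  19.8] gap 0.197
0.0599 0.0592
```

Emit:
{"op": "jog_arm", "data": {"motion": [[0,0,1,0,230],[0,0,1.5,0,230],[0,0,2,0,230],[0,0,2,0,230],[0,0,1,0,230],[0,0,0,0,230]]}}

```text
t: 62.45
tcp_pos: [0.6735, 0.0204, 0.1504]
tool_rot: [0.584, 0.808, -0.049, 0.055]
force: [-0.3, -0.1, -2.6]
finger_gap: 0.201
```

```bash
python3 -c "
from h import *
q();save('side','s83');P=pts(load('s83'));print(np.median(P[216:222,344:351,2]).round(4),np.median(P[221:226,353:358,2]).round(4));side('s83',260,150)"
```

```text
t 62.45 tcp [0.6735 0.0204 0.1504] st [0.1447 0.0407] yaw 108.4 z [ 0.031 -0.144 -0.989] F [-0.3 -0.1 -2.6] gap 0.201
0.0711 0.0709
```

View pics/s83c.png

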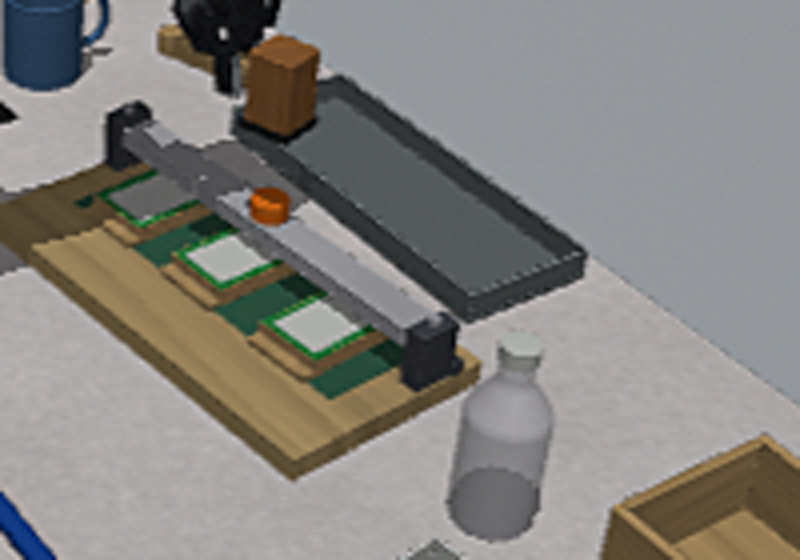

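Emit:
{"op": "jog_arm", "data": {"motion": [[-1.5,2,0.2,0,230],[-1.8,3.5,0.2,0,230],[-1.8,3.5,0.2,0,230],[-1.8,3.5,0.2,0,230],[-1.8,3.5,0.2,0,230],[-1.5,3.5,0,0,230],[-1.2,3.5,0,0,230],[-0.5,3.5,0,0,230],[0,3.5,0,0,230],[0,3.5,0,0,230]]}}

```text
t: 63.38
tcp_pos: [0.5374, 0.3552, 0.1397]
tool_rot: [0.589, 0.804, -0.063, 0.044]
force: [1.0, -0.8, -2.4]
finger_gap: 0.199
```

Emit:
{"op": "jog_arm", "data": {"motion": [[0,0,0,0,230],[0,0,0,0,230]]}}

```text
t: 63.55
tcp_pos: [0.5347, 0.3633, 0.1354]
tool_rot: [0.586, 0.807, -0.063, 0.043]
force: [0.3, -1.1, -1.8]
finger_gap: 0.198
```

```bash
python3 -c "
from h import *
q();side('s84',180,100)"
```

```text
t 63.55 tcp [0.5347 0.3633 0.1354] st [0.0369 0.3945] yaw 108.2 z [-0.004 -0.151 -0.988] F [ 0.3 -1.1 -1.8] gap 0.198
```

View pics/s84c.png

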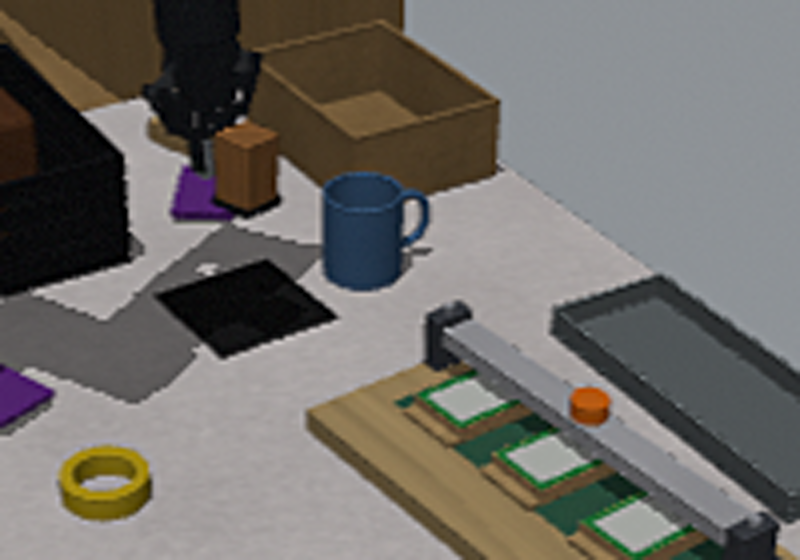

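Emit:
{"op": "jog_arm", "data": {"motion": [[0.6,1.5,0,0,230],[0.6,1.5,0,0,230],[0.5,1,0,0,230],[0,0,-1.5,0,230],[0,0,-2,0,230],[0,0,-2,0,230],[0,0,-1.5,0,230],[0,0,0,0,230],[0,0,0,0,230]]}}

```text
t: 64.35
tcp_pos: [0.5517, 0.3915, 0.0546]
tool_rot: [0.591, 0.803, -0.069, 0.04]
force: [0.5, 0.5, -2.6]
finger_gap: 0.199
```

```bash
python3 -c "
from h import *
q()"
```

```text
t 64.35 tcp [0.5517 0.3915 0.0546] st [0.0564 0.4211] yaw 107.6 z [-0.019 -0.158 -0.987] F [ 0.5  0.5 -2.6] gap 0.199
```

Emit:
{"op": "jog_arm", "data": {"motion": [[0.1,1.4,0,0,230],[0,0,-1.2,0,230],[0,0,-1.2,0,230],[0,0.1,-1.2,0,230],[0,0,-0.5,0,230],[0,0,0,0,230]]}}

```text
t: 64.85
tcp_pos: [0.5546, 0.4017, 0.0115]
tool_rot: [0.593, 0.801, -0.07, 0.04]
force: [0.3, -0.7, -2.2]
finger_gap: 0.198
```

```bash
python3 -c "
from h import *
q();side('s85',180,100)"
```

```text
t 64.85 tcp [0.5546 0.4017 0.0115] st [0.0601 0.4311] yaw 107.3 z [-0.019 -0.16  -0.987] F [ 0.3 -0.7 -2.2] gap 0.198
```

View pics/s85c.png

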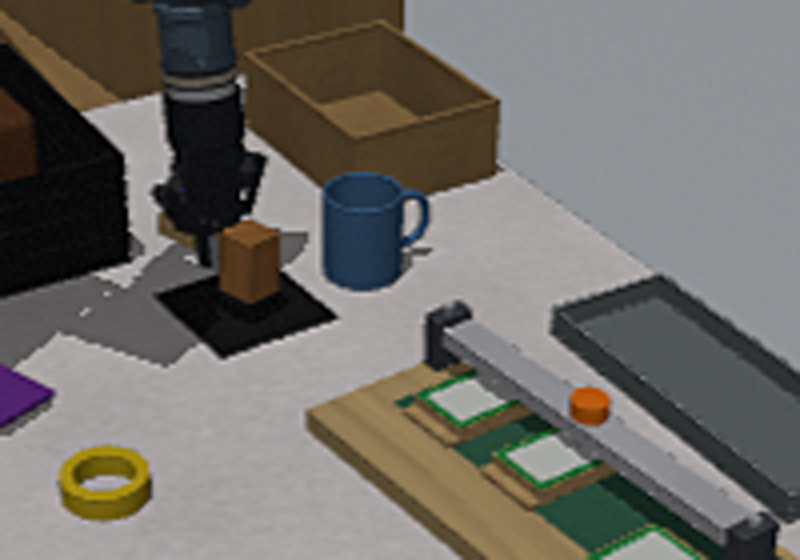

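Emit:
{"op": "jog_arm", "data": {"motion": [[0,0,-0.4,0,230],[0,0,-0.4,0,230],[0,0,-0.3,0,230],[0,0,-0.2,0,230]]}}

```text
t: 65.23
tcp_pos: [0.5553, 0.4016, -0.0012]
tool_rot: [0.593, 0.801, -0.069, 0.041]
force: [0.3, 0.9, -3.1]
finger_gap: 0.194
```

```bash
python3 -c "
from h import *
q()"
```

```text
t 65.23 tcp [ 0.5553  0.4016 -0.0012] st [0.0609 0.4309] yaw 107.3 z [-0.017 -0.159 -0.987] F [ 0.3  0.9 -3.1] gap 0.194
```

Emit:
{"op": "jog_arm", "data": {"motion": [[0,0,-0.2,0,230],[0,0,-0.2,0,230],[0,0,-0.2,0,230]]}}

```text
t: 65.48
tcp_pos: [0.5553, 0.4018, -0.0017]
tool_rot: [0.593, 0.801, -0.07, 0.041]
force: [-1.7, -2.3, 4.9]
finger_gap: 0.196
```

```bash
python3 -c "
from h import *
q()"
```

```text
t 65.48 tcp [ 0.5553  0.4018 -0.0017] st [0.0609 0.4311] yaw 107.3 z [-0.017 -0.161 -0.987] F [-1.7 -2.3  4.9] gap 0.196
```

Contact with the mat. I'll ease the grip open gradually, only to about 40 mm because the mug is near.

Emit:
{"op": "jog_arm", "data": {"motion": [[0,0,0,0,215],[0,0,0,0,200],[0,0,0,0,180],[0,0,0,0,150],[0,0,0,0,120],[0,0,0,0,120],[0,0,0,0,120]], "squeeze": 20}}

```text
t: 66.07
tcp_pos: [0.5577, 0.4031, 0.001]
tool_rot: [0.593, 0.801, -0.067, 0.043]
force: [0.7, 0.2, 0.4]
finger_gap: 0.529
```

```bash
python3 -c "
from h import *
q();save('wrist','w86')"
```

```text
t 66.07 tcp [0.5577 0.4031 0.001 ] st [0.0634 0.4322] yaw 107.3 z [-0.011 -0.159 -0.987] F [0.7 0.2 0.4] gap 0.529
```

View pics/w86.png

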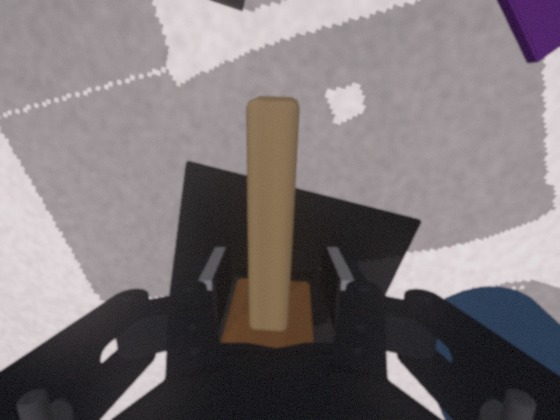

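Emit:
{"op": "jog_arm", "data": {"motion": [[0,0,1,0,120],[0,0.1,1.5,0,120],[0,0.1,2.5,0,120],[0,0,3,0,120],[0,0,3,0,120],[0,0,3,0,120],[-2,0,1,0,120],[-3,-1,0,0,120],[-3,-2,0,0,120],[0,0,0,0,120]]}}

```text
t: 66.95
tcp_pos: [0.473, 0.3718, 0.1612]
tool_rot: [0.593, 0.801, -0.068, 0.043]
force: [-1.3, -0.1, -0.9]
finger_gap: 0.533
```

```bash
python3 -c "
from h import *
q();side('s87',180,120);s=save('top','t87')
H=hsv(s);h,sa,v=H[...,0],H[...,1],H[...,2]
print('head',blobs(s,(h>8)&(h<16)&(sa>115)&(v>80),.074,amin=20,roi=(150,190,215,235)))
print('handle',blobs(s,(sa>60)&(v>80)&(h>14),.052,amin=20,roi=(150,190,215,235)))
P=pts(load('side' if 0 else 's87'));print('bar z',np.median(P[216:222,344:351,2]).round(4))"
```

```text
t 66.95 tcp [0.473  0.3718 0.1612] st [-0.0238  0.4085] yaw 107.2 z [-0.012 -0.16  -0.987] F [-1.3 -0.1 -0.9] gap 0.533
head [(array([0.5669, 0.3644]), (566.9, 365.0), 40.5, 39.3, -76.3, (189, 208))]
handle []
bar z 0.0717
```

View pics/s87c.png

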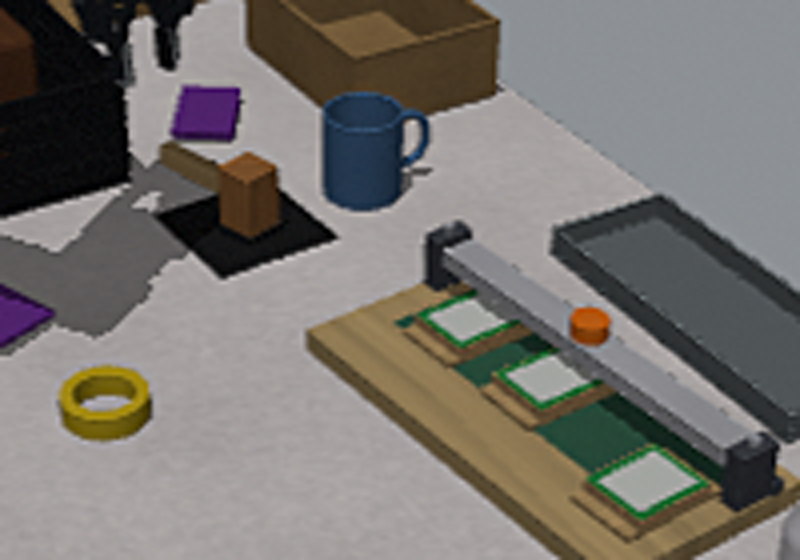

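View pics/t87.png

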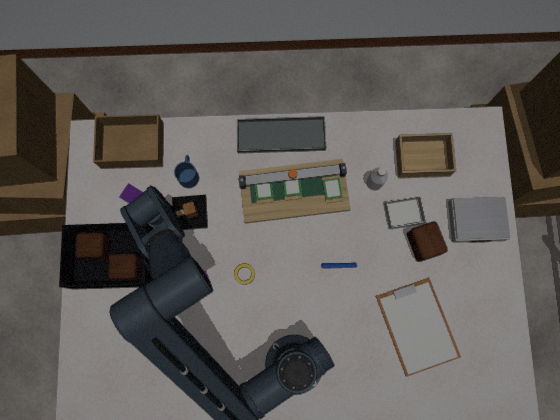

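After the strike, the right-hand tile was knocked aside, visible near (640,480) in the side crop. The mallet stands well on its mat. I'll go and push that tile home again.

```bash
python3 -c "
from h import *
s=load('t87');H=hsv(s);h,sa,v=H[...,0],H[...,1],H[...,2]
w_=(sa<40)&(v>110)
for b in blobs(s,w_,.038,amin=40,roi=(245,170,348,205)): print(b,st(b[0]))
"
```

```text
(array([0.6343, 0.0895]), (634.3, 89.7), 48.2, 46.2, 4.9, (264, 190)) [0.1118 0.113 ]
(array([ 0.6343, -0.1668]), (634.4, -166.8), 60.4, 46.2, 6.4, (332, 188)) [ 0.089  -0.1423]
(array([ 0.6442, -0.0163]), (645.2, -16.6), 50.3, 45.0, -1.8, (292, 187)) [0.1122 0.0067]
(array([0.6834, 0.0768]), (683.5, 75.5), 162.6, 32.3, -84.9, (267, 177)) [0.1596 0.096 ]
(array([ 0.6962, -0.1029]), (700.2, -113.3), 164.5, 30.5, -84.8, (314, 173)) [ 0.1563 -0.0841]
```

Emit:
{"op": "jog_arm", "data": {"motion": [[0,-3,0.5,-7,60],[0,-3.5,0,-7,0],[0,-3.8,0,-7,0],[0,-3.8,0,-7,0],[0,-3.8,0,-7,0],[0,-3.8,0,-7,0],[0,-3.8,0,-7,0],[0,-3.8,0,-7,0],[0,-3.8,0,-7,0],[0,-3.8,0,-7,0]]}}

```text
t: 67.88
tcp_pos: [0.4989, 0.0034, 0.1741]
tool_rot: [0.951, 0.303, -0.063, 0.011]
force: [1.6, 0.3, -0.5]
finger_gap: 1.0
```

Emit:
{"op": "jog_arm", "data": {"motion": [[1,-3.5,0,-6,0],[1,-3.5,-0.5,-6,0],[1,-3.5,-0.5,-6,0],[0.5,-3,-0.5,-6,0],[0,-1,-0.5,-6,0],[0,0,0,0,0],[0,0,0,0,0]]}}

```text
t: 68.47
tcp_pos: [0.5479, -0.1674, 0.1569]
tool_rot: [0.998, 0.025, -0.054, 0.001]
force: [-0.9, -0.0, -0.1]
finger_gap: 1.0
```

```bash
python3 -c "
from h import *
q();save('wrist','w88')"
```

```text
t 68.47 tcp [ 0.5479 -0.1674  0.1569] st [ 0.0029 -0.1352] yaw 2.9 z [-0.108 -0.004 -0.994] F [-0.9 -0.  -0.1] gap 1.0
```

View pics/w88.png

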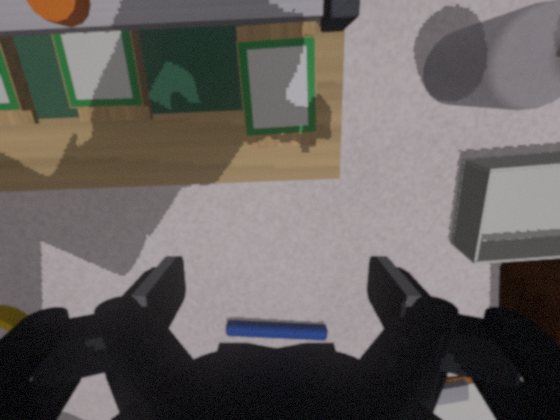

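```bash
python3 -c "
from h import *
s=load('w88');quad(s,[[240,42],[314,38],[247,136],[316,131]],.038)"
```

```text
c [ 0.6333 -0.1656] st [ 0.0881 -0.141 ] len 0.0733 ang 6.1 rear grip [ 0.5985 -0.1693]
```

Emit:
{"op": "jog_arm", "data": {"motion": [[1.2,0,-2,1.5,0],[1.2,0,-2,1.5,0],[1,0,-2,0,0],[0.2,0,-2,0,0],[0,0,-2,0,0],[0,0,-1,0,0],[0,0,0,0,0]]}}

```text
t: 69.1
tcp_pos: [0.5897, -0.1564, 0.0483]
tool_rot: [0.996, 0.067, -0.05, 0.004]
force: [0.9, -0.9, 0.8]
finger_gap: 0.999
```

```bash
python3 -c "
from h import *
q();save('wrist','w89')"
```

```text
t 69.1 tcp [ 0.5897 -0.1564  0.0483] st [ 0.0455 -0.128 ] yaw 7.7 z [-0.099 -0.015 -0.995] F [ 0.9 -0.9  0.8] gap 0.999
```

View pics/w89.png

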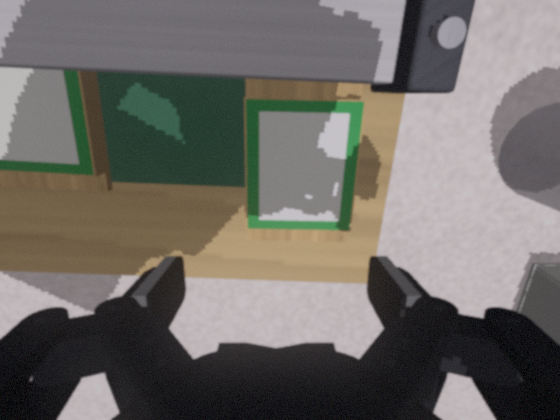

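Emit:
{"op": "jog_arm", "data": {"motion": [[0.1,-1.2,-0.8,-1.5,0],[0,0,-1.2,0,0],[0,0,-1.2,0,0],[0,0,-0.8,0,0],[0,0,0,0,0],[0,0,0,0,0]]}}

```text
t: 69.65
tcp_pos: [0.5938, -0.17, 0.0098]
tool_rot: [0.997, 0.054, -0.047, 0.005]
force: [-0.4, -0.7, 0.2]
finger_gap: 1.001
```

```bash
python3 -c "
from h import *
q()"
```

```text
t 69.65 tcp [ 0.5938 -0.17    0.0098] st [ 0.0483 -0.1419] yaw 6.2 z [-0.092 -0.015 -0.996] F [-0.4 -0.7  0.2] gap 1.001
```

Emit:
{"op": "jog_arm", "data": {"motion": [[0,0,-0.6,0,0],[0,0,0,0,50],[0,0,0,0,80],[0,0,0,0,80],[0,0,0,0,80],[0,0,0,0,80],[0,0.6,0.15,-0.5,80],[0,0.8,0,-0.5,80],[0,0.8,0,0,80],[0,0.8,0,0,80]], "squeeze": 40}}

```text
t: 70.48
tcp_pos: [0.5943, -0.1395, 0.0061]
tool_rot: [0.998, 0.043, -0.046, 0.005]
force: [0.1, 0.3, -1.3]
finger_gap: 0.722
```

```bash
python3 -c "
from h import *
q()"
```

```text
t 70.48 tcp [ 0.5943 -0.1395  0.0061] st [ 0.0516 -0.1115] yaw 4.9 z [-0.09  -0.015 -0.996] F [ 0.1  0.3 -1.3] gap 0.722
```

Emit:
{"op": "jog_arm", "data": {"motion": [[0.6,0.1,0,0,80],[0.7,0.06,0,0,80],[0.7,0.06,0,0,80],[0.4,0.04,0,0,80],[0.3,0.03,0,0,80],[0.3,0.03,0,0,80]]}}

```text
t: 70.98
tcp_pos: [0.6199, -0.1317, 0.0049]
tool_rot: [0.998, 0.045, -0.054, 0.004]
force: [-9.0, -3.5, 1.2]
finger_gap: 0.723
```

```bash
python3 -c "
from h import *
q()"
```

```text
t 70.98 tcp [ 0.6199 -0.1317  0.0049] st [ 0.0778 -0.106 ] yaw 5.1 z [-0.108 -0.012 -0.994] F [-9.  -3.5  1.2] gap 0.723
```

Contact with the stop. Release and check everything.

Emit:
{"op": "jog_arm", "data": {"motion": [[0,0,0,0,80],[0,0,0,0,0],[0,0,0,0,0],[0,0,0,0,0],[0,0,0,0,0],[-0.8,0,2,0,0],[-2,0,2.5,0,0],[-2.5,0,2.5,0,0],[-2.5,0,2.5,0,0],[-2,0,2,0,0]]}}

```text
t: 71.82
tcp_pos: [0.524, -0.1331, 0.1184]
tool_rot: [0.998, 0.045, -0.053, 0.004]
force: [0.2, -0.6, 0.4]
finger_gap: 0.996
```

Emit:
{"op": "jog_arm", "data": {"motion": [[-2,2,1,0,0],[-2,3,1,0,0],[0,1,1,0,0],[0,0,0,0,0],[0,0,0,0,0]]}}

```text
t: 72.23
tcp_pos: [0.4818, -0.0731, 0.1563]
tool_rot: [0.998, 0.043, -0.047, 0.006]
force: [0.2, 0.3, -0.4]
finger_gap: 1.003
```

```bash
python3 -c "
from h import *
q();save('wrist','w90');s=save('top','t90');side('s90',180,120)
H=hsv(s);h,sa,v=H[...,0],H[...,1],H[...,2]
print('head',blobs(s,(h>8)&(h<16)&(sa>115)&(v>80),.074,amin=20,roi=(150,190,215,235)))
print('handle',blobs(s,(sa>60)&(v>80)&(h>14),.052,amin=20,roi=(150,190,215,235)))
P=pts(s);z=P[205:214,183:194,2];print('head z',np.percentile(z,95))
P=pts(load('s90'));print('bar z',np.median(P[216:222,344:351,2]).round(4))
"
```

```text
t 72.23 tcp [ 0.4818 -0.0731  0.1563] st [-0.0545 -0.0354] yaw 5.0 z [-0.094 -0.017 -0.995] F [ 0.2  0.3 -0.4] gap 1.003
head [(array([0.5672, 0.3645]), (567.1, 364.6), 39.6, 39.1, -76.3, (189, 208))]
handle [(array([0.5481, 0.4325]), (548.4, 431.8), 99.3, 16.3, -75.1, (171, 215))]
head z 0.08057096984086065
bar z 0.0711
```

View pics/w90.png

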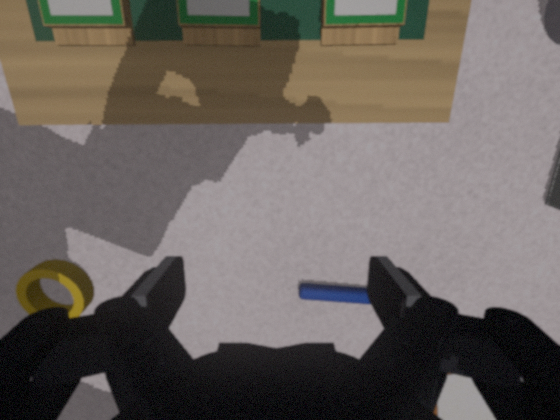

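View pics/s90c.png

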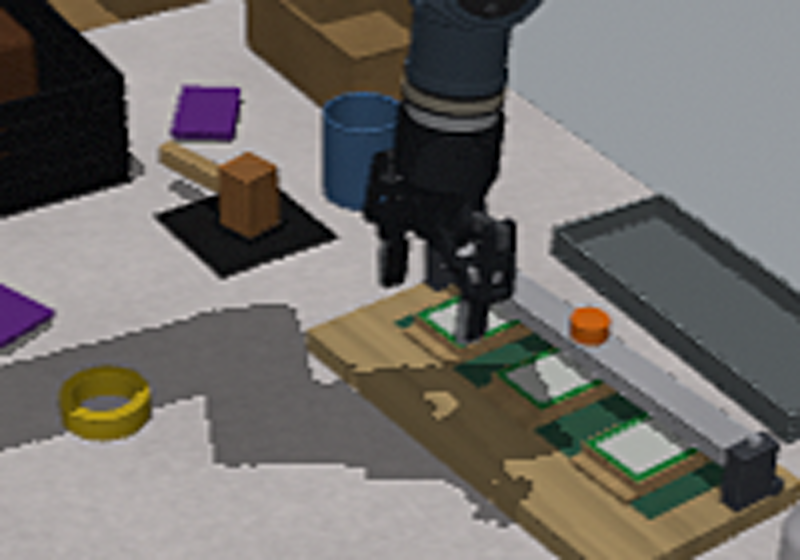

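```bash
python3 -c "
from h import *
s=load('w90')
for p in [(54,45),(133,45),(182,46),(260,46),(321,46),(398,45)]: print(p,st(ray(s,[p],.028)[0]))
for p in [(18,124),(448,122)]: print('edge',st(ray(s,[p],.022)[0]))
a=load('top0');b=load('t90')
d=cv2.absdiff(a['img'],b['img']).max(2)
s=b;H=hsv(b);h,sa,v=H[...,0],H[...,1],H[...,2]
for b_ in blobs(s,(sa<40)&(v>110),.038,amin=40,roi=(245,170,348,205)): print(b_[:2],st(b_[0]),b_[4])
"
```

```text
(54, 45) [0.0671 0.1482]
(133, 45) [0.0671 0.0826]
(182, 46) [0.0663 0.0419]
(260, 46) [ 0.0662 -0.0233]
(321, 46) [ 0.0662 -0.0744]
(398, 45) [ 0.0669 -0.1391]
edge [0.0033 0.2016]
edge [ 0.004 -0.197]
(array([0.634 , 0.0897]), (634.3, 89.9)) [0.1115 0.1132] 4.7
(array([0.6835, 0.0766]), (683.7, 75.6)) [0.1596 0.0958] -84.7
(array([ 0.6977, -0.1141]), (694.4, -116.3)) [ 0.1568 -0.0954] 88.1
```

View pics/t90.png

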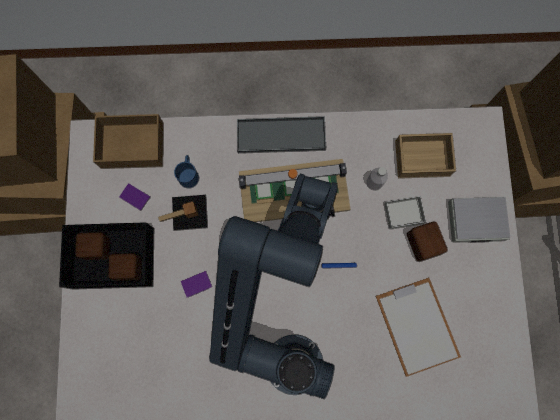

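The rear ends of all three tiles sit about 63 mm from the step, so their centres are at about 113 mm. The bar is up, the mallet stands on its mat, and the bystanders look unmoved. Handing in.

```bash
python3 -c "
from h import *
print(sign_off())"
```

```text
the job is handed in; nothing more can be done
None
```

I handed the job in at about 72 s of robot time. All three tiles lie white face up against the stop, the bar was struck and sprang back, and the mallet is upright on its mat. `sign_off()` gives no verdict, so these are my own checks.

**What I did**
- I rotated each tile up against the step in a low-force grip, tipped it over onto the stand and slid it to the stop. Tiles two and three slipped out while upright, so I pushed those over with closed fingers.
- I pressed the orange knob with the mallet, lifted off and set the mallet back on its mat.

**What the last checks showed**

| Item | Reading |
|---|---|
| Tile rear ends | about 63 mm from the step, so centres near 113 mm (allowed 102–122) |
| Tile positions along y | about 115, 9 and −107 mm, square to within about 1° |
| Bar top during the strike | dropped from about 70 mm to 60 mm, with about 20 N on the wrist |
| Bar top at hand-in | back at about 71 mm |
| Mallet head centre | about 10 mm from the mat centre at most |
| Bystanders | no visible movement in the top view |

**What went wrong or disagreed**
- The first tile fell from the grip early on and landed partly on the blue marker. I lifted it off, and the marker did not measurably move.
- After the strike, the right-hand tile was knocked about 40 mm aside while the arm was away. I pushed it back to the stop and rechecked it.
- The reported tool-tip (TCP) height was about 28 mm lower than the fingers' real height in the camera depth. I worked from the camera readings.
- My top-camera stand position was about 4 mm off from the wrist-camera one. I allowed for that in the tile figures above.

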